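# Pack the cups into the crate and close its tuck-under lid

## Robot

A 6-joint arm with a two-finger parallel gripper is mounted at the origin on the work surface. World frame = base frame: x ahead of the robot, y to its left, z up, the work surface at z = 0. Lengths are in mm, angles in rad, forces in N, time in s.
With the tool pointing down it reaches from about 275 to 725 mm from the base axis. Payload 5.6 kg.
Tool frame: the origin (TCP) lies on the mounting face of the last link; the fingertips stand ctrl.tcp_to_tips ahead of it and the grasp point (between the pads) lies 155 mm ahead of it (ctrl.tcp_to_tips is the distance from the TCP to the fingertips, in mm); z points along the fingers, y is the direction in which the jaws open and shut (so a half turn about z gives the same grasp; the last joint's range is limited). The gripper opens to 85 mm and grips with 20 to 120 N. Pads are 22 mm wide; open, the fingers measure 114 mm over their backs; the gripper's body (76 mm by 85 mm) begins 54 mm behind the grasp point. The pads swing forward as they close: fully open they stand 13 mm farther back than shut.
Start: joints at [-0.96, 0.255, 0.108, 0, -1.424, -0.285], TCP at [176.056, -521.054, 404.683] pointing down, gripper open.
Joint ranges: [-2.95, 2.95], [-1.21, 1.97], [-1.09, 1.5], [-2.87, 1.71], [-2.94, -0.07], [-3.05, 3.05]. Speed limits (rad/s): [2.57, 2.57, 3.14, 3.14, 3.14, 3.14].

## Interface

Orientations are given as a unit quaternion [w, x, y, z].
In Python, from workcell import ctrl gives the robot as it stands.
- The arm moves only by the tool send_rows, never from a script. Its argument "commands" is a list of rows, each a list of 7 numbers: the shift along the world's x, y, z in mm, then the turn, a rotation vector about the world's x, y, z in degrees, then the closure, from 0 (fully open) to 1 (shut). In form: [[dx, dy, dz, wx, wy, wz, hand], ...]. A call has 1 to 5 rows; each row is the pose to reach, as a shift and turn from the pose measured when the call began; what a row does not reach only later rows make up. A row lasts 1/12 s, in which the tool goes at most 41.7 mm and 7.16 degrees, less where a joint would pass 70% of its speed; a pose out of reach is approached as far as the arm can. A call with a gripper value outside its range is refused whole. The fingers move at their own pace and stop on an object; "squeeze" is the grip in N (left out, the last holds). Time passes only in rows, so rows that repeat a pose let the fingers close. It gives the time, the measured TCP pose, the force and the opening at its end, in the units of the state.
- ctrl.get_obs(): the state, without advancing time (a new reading comes with each control period).
- ctrl.read_camera(name): name is "side" or "top" or "wrist"; returns a dict with "image" (420x560x3 uint8, red, green, blue), "vfov" (degrees; the focal length in pixels is half the picture's height over the tangent of half this angle, whatever the lens; pixels are square), "cx", "cy" (the principal point, pixels), "rvec" (rotation vector, rad) and "tvec" (3), from world to camera coordinates, as OpenCV has them. Camera axes: x right, y down, z forward; pixel columns grow to the right and rows downward; lengths in mm; the calibration is good to about 2 mm. A picture is of the moment at which its call begins. There is no depth.
- ctrl.job_done(): hands the job in, once; it reports no verdict.
The state is a dict: "clock": time; "q": joint angles; "joint_velocities": joint speeds; "joint_torque": joint torques, N m; "eef_pos": TCP position; "orientation": TCP orientation; "contact_force": force on the tool from outside, world axes, zero at the start; "moment": the same for the moment, N m; "opening": opening from 0.0 (shut) to 1.0 (fully open).
Only numpy, scipy, OpenCV 4.12 (cv2) and the standard library are available. Lean on these libraries where they do the work, as an engineer would, in place of code of your own. Each camera call takes 0.05 s, during which the arm holds its last target.

## Task

Pack every loose cup on the bench for dispatch: lower each one gently, never dropped, upright into a compartment of its own in the wooden crate. Then close the crate: with both turn-buttons out of the way, tuck one long edge of the lid under the crate's lip, swing the lid down flat against the stop on the other side with its ends in line with the crate's, and turn both buttons fully across so that they lock the lid. Leave the other things on the bench where they are.

Things in the scene. Friction and masses are not known exactly. Their poses are not given: they have to be found in the camera images.
- crate: open plywood crate fixed to the bench, 190 mm (its x) by 332 mm (its y). Origin: centre of its underside, on the bench; z up. Inside x -60 to +60 mm, y -154 to +154 mm, four compartments in a row along y. The plain rim on which the lid lies is 84 mm above the bench on all four sides. Lip along the -x side, stop batten with two turn-buttons along the +x side (see lip_edge, pivot1)
- liner: cork sheet on the crate's floor, 120 by 308 by 4 mm, top 12 mm above the bench, part of the crate. Origin: centre of its underside
- cell1 (a point): centre of the floor of the crate's compartment at crate y = -117 mm, 12 mm above the bench; axes as the crate's. Each compartment is 120 mm (x) by 74 mm (y), parted from the next by an upright board 4 mm thick with its top 58 mm above the bench
- cell2 (a point): the same for the compartment at crate y = -39 mm
- cell3 (a point): the same for the compartment at crate y = +39 mm
- cell4 (a point): the same for the compartment at crate y = +117 mm
- lip_edge (a point): middle of the lip's lower inner edge: crate x = -60 mm, 99 mm above the bench; axes as the crate's. The lip is 8 mm thick (top at 107 mm), runs the crate's whole length and is carried by a batten behind it with its inner face at crate x = -74 mm: a slot 15 mm high and 14 mm deep between rim and lip, open towards the crate's +x
- pivot1 (a point): top of button1's pivot screw: crate x = +84 mm, y = -85 mm, 110 mm above the bench; axes as the crate's (does not turn). It is on the stop batten, crate x 70 to 98 mm, top 92 mm above the bench. From slot bottom (x = -74) to stop (x = 70) there are 144 mm for the 140 mm lid
- pivot2 (a point): the same for button2, at crate x = +84 mm, y = +85 mm
- button1 (a joint): wooden turn-button, a bar 68 mm long, 14 wide, 16 high (94 to 110 mm above the bench), turning about its middle on pivot1. Angle in rad, counter-clockwise from above: 0 (end stop) = along the crate's y, clear of the lid (clear enough below 0.25); 1.57 (end stop) = along the crate's x, reaching 20 mm over the lid. Stays where left (friction 0.04 N m); starts at 0.4 to 1.5
- button2 (a joint): the same bar on pivot2
- lid: plywood lid 140 (its x) by 332 (its y) by 8 mm with a grip batten on top, centred, along y: 18 mm wide, 110 long, from 8 to 36 mm above the underside; about 0.30 kg, the same either way round. Origin: centre of the panel's underside; z up. Starts flat on the bench, batten up. In place its origin is 84 mm above the bench, at crate x = -2 mm, y = 0 within a few mm
- lid_edge_a (a point): middle of the lid's long edge at lid x = -70 mm, mid-thickness; axes as the lid's
- lid_edge_b (a point): middle of the lid's long edge at lid x = +70 mm, mid-thickness; axes as the lid's
- cup1: white stoneware cup without a handle, open, brittle, about 0.17 kg: 66 mm high, foot 50 mm across, rounded below and straight-sided above, 63 mm across from 28 mm height up to the rim, wall 4 mm. Stands upright on the bench at the start, or is absent. Origin: centre of its underside, z up its axis
- cup2: white stoneware cup without a handle, open, brittle, about 0.17 kg: 66 mm high, foot 50 mm across, rounded below and straight-sided above, 63 mm across from 28 mm height up to the rim, wall 4 mm. Stands upright on the bench at the start, or is absent. Origin: centre of its underside, z up its axis
- cup3: white stoneware cup without a handle, open, brittle, about 0.17 kg: 66 mm high, foot 50 mm across, rounded below and straight-sided above, 63 mm across from 28 mm height up to the rim, wall 4 mm. Stands upright on the bench at the start, or is absent. Origin: centre of its underside, z up its axis
- cup4: white stoneware cup without a handle, open, brittle, about 0.17 kg: 66 mm high, foot 50 mm across, rounded below and straight-sided above, 63 mm across from 28 mm height up to the rim, wall 4 mm. Stands upright on the bench at the start, or is absent. Origin: centre of its underside, z up its axis
- terminal: white hand-held payment terminal, 85 by 75 by 60 mm, a bystander. Origin: centre of its underside
- pen_cup: paper cup with pens, 74 mm across, 145 mm high, a bystander. Origin: centre of its underside
- portafilter: coffee-machine filter holder, steel bowl 70 mm across and 34 mm high with a black handle, 220 mm long overall, a bystander. Origin: centre of the bowl's underside, handle along its -x
Things that resemble listed ones, but are neither listed nor needed, are in the scene too. Leave any pink or red look-alike of the cup2 alone. Leave any yellow look-alike of the cup3 alone.

How it is judged (in metres and radians):
On the way, in this order (a step that is already met when the one before it is completed fails the run):
1. all the cups stand upright on the floor of the crate's compartments (x of cup1 in the frame of crate between -0.055 and 0.055 m and y of cup1 in the frame of crate between -0.155 and 0.155 m and z of cup1 in the frame of crate between 0.006 and 0.018 m and angle between each of cup1, cup2, cup3, cup4's own z axis and vertical below 0.12 rad and x of cup2 in the frame of crate between -0.055 and 0.055 m and y of cup2 in the frame of crate between -0.155 and 0.155 m and z of cup2 in the frame of crate between 0.006 and 0.018 m and x of cup3 in the frame of crate between -0.055 and 0.055 m and y of cup3 in the frame of crate between -0.155 and 0.155 m and z of cup3 in the frame of crate between 0.006 and 0.018 m and x of cup4 in the frame of crate between -0.055 and 0.055 m and y of cup4 in the frame of crate between -0.155 and 0.155 m and z of cup4 in the frame of crate between 0.006 and 0.018 m), for 0.3 s.
2. one long edge of the lid is under the lip while the lid is still tilted (((x of lid_edge_a in the frame of crate below -0.064 m and z of lid_edge_a in the frame of crate between 0.082 and 0.099 m) or (x of lid_edge_b in the frame of crate below -0.064 m and z of lid_edge_b in the frame of crate between 0.082 and 0.099 m)) and angle between lid's own z axis and vertical above 0.06 rad), for 0.1 s.
3. the lid lies flat on the rim, between lip and stop (x of lid in the frame of crate between -0.01 and 0.006 m and y of lid in the frame of crate between -0.015 and 0.015 m and z of lid in the frame of crate between 0.08 and 0.088 m and angle between lid's own z axis and vertical below 0.035 rad and angle between the y axis of lid and the y axis of crate, either way round below 0.06 rad), for 0.2 s.
4. both turn-buttons are turned across the lid (value of joint each of button1, button2 above 1.25 rad), for 0.2 s.
At the end, for the whole second after the job is handed in: every cup stands upright (within 0.12 rad) on the crate's floor in a compartment; the lid lies flat (within 0.035 rad) on the crate's rim, one long edge under the lip, centred within 15 mm along the crate; both turn-buttons are turned to more than 1.25 rad across the lid; all at rest (all of step 1 and all of step 3 and all of step 4 and linear speed of each of cup1, cup2, cup3, cup4, lid below 0.02 m/s); the robot touches nothing.
It fails at once if a cup is pressed or banged on the crate's cork floor with more than 40 N (contact force between any of cup1, cup2, cup3, cup4 and liner above 40 N).
It fails at once if a cup is dropped or plunged in the crate: faster than 0.45 m/s while below the rim and 5 to 60 mm above the cork ((x of cup1 in the frame of crate between -0.06 and 0.06 m and y of cup1 in the frame of crate between -0.155 and 0.155 m and z of cup1 in the frame of crate between 0.017 and 0.072 m and linear speed of cup1 above 0.45 m/s) or (x of cup2 in the frame of crate between -0.06 and 0.06 m and y of cup2 in the frame of crate between -0.155 and 0.155 m and z of cup2 in the frame of crate between 0.017 and 0.072 m and linear speed of cup2 above 0.45 m/s) or (x of cup3 in the frame of crate between -0.06 and 0.06 m and y of cup3 in the frame of crate between -0.155 and 0.155 m and z of cup3 in the frame of crate between 0.017 and 0.072 m and linear speed of cup3 above 0.45 m/s) or (x of cup4 in the frame of crate between -0.06 and 0.06 m and y of cup4 in the frame of crate between -0.155 and 0.155 m and z of cup4 in the frame of crate between 0.017 and 0.072 m and linear speed of cup4 above 0.45 m/s)).
It fails at once if a bystander is moved more than 30 mm (distance of any of terminal, pen_cup, portafilter from where it was at the start of the episode above 0.03 m).
Of cup1, cup2, cup3, cup4 only 2 to 4 are there at a start; the rules pass over those that are not, and their reading is None.
At some moment in a run one of cup1, cup2, cup3, cup4 may be knocked a few centimetres aside while the robot is not near it.
It also fails if it takes over 210 s, if anything falls off the work surface, if the arm or the gripper's body presses on something with over 40 N, if the wrist force passes 120 N, or if a joint passes its speed limit or range.

## Working session

There is one attempt and no reset: what is moved stays moved. The work goes in short steps, Python scripts to look and compute and a tool call to move; the robot and the scene stay as the last step left them, time stands still between calls to the robot, and variables do not carry over. Pictures are saved under pics/ and viewed, and the job is handed in when it is done.

Besides the shell and the picture viewer there is one more tool, called after "Emit:" as name(argument=value, ...), one argument or row to a line, values as JSON. send_rows: Moves the arm, as the interface text tells. Its arguments: {"type":"object","properties":{"commands":{"type":"array"},"squeeze":{"type":"number"}},"required":["commands"]}

```bash
ls -la; mkdir -p pics; cat > h.py <<'E'
import numpy as np, cv2
from workcell import ctrl
def cam(n,save=None):
    c=ctrl.read_camera(n)
    if save: cv2.imwrite('pics/'+save,cv2.cvtColor(np.asarray(c['image']),cv2.COLOR_RGB2BGR))
    return c
def K(c):
    f=210/np.tan(np.radians(c['vfov'])/2); return np.array([[f,0,c['cx']],[0,f,c['cy']],[0,0,1.]])
def proj(c,P):
    P=np.atleast_2d(np.array(P,float)); return cv2.projectPoints(P,np.array(c['rvec'],float),np.array(c['tvec'],float),K(c),None)[0][:,0]
def ray(c,uv):
    R=cv2.Rodrigues(np.array(c['rvec'],float))[0]; o=-R.T@np.array(c['tvec'],float).ravel()
    d=R.T@np.linalg.inv(K(c))@np.array([uv[0],uv[1],1.]); return o,d/np.linalg.norm(d)
def onz(c,uv,z):
    o,d=ray(c,uv); return o+d*(z-o[2])/d[2]
E
python3 - <<'E'
from h import *
for n in ['side','top','wrist']:
    c=cam(n,n+'0.png'); o,d=ray(c,(c['cx'],c['cy'])); print(n,c['vfov'],c['cx'],c['cy'],o.round(),d.round(3),[k for k in c])
o=ctrl.get_obs(); print(o, ctrl.tcp_to_tips)
E
```

```text
total 12
drwxr-xr-x  3 agent agent 4096 Dec  7 06:58 .
drwxr-xr-x 23 root  root  4096 Dec  7 06:58 ..
drwxr-xr-x  2 agent agent 4096 Dec  7 06:58 pics
side 50.87842090944599 277.88456842119757 210.54745200887356 [  37.  782. 1207.] [ 0.363 -0.552 -0.751] ['image', 'vfov', 'cx', 'cy', 'rvec', 'tvec']
top 45.78829405720204 273.3599667663258 201.89515542522452 [ 254.  -11. 1610.] [ 0.204 -0.01  -0.979] ['image', 'vfov', 'cx', 'cy', 'rvec', 'tvec']
wrist 58.73144025451167 286.49212567506964 214.16907845885427 [ 103. -545.  373.] [ 0.283  0.097 -0.954] ['image', 'vfov', 'cx', 'cy', 'rvec', 'tvec']
{'clock': 0.15, 'q': array([-9.60426844e-01,  2.55635813e-01,  1.07305320e-01, -3.17035867e-04,
       -1.42391079e+00, -2.84595556e-01]), 'joint_velocities': array([ 0.00013916, -0.00197295,  0.00093855,  0.00057959,  0.00016809,
       -0.00186891]), 'joint_torque': array([-7.57562029e-04, -3.86938083e+01,  2.38081616e+01,  5.36667421e+00,
       -4.50826381e-03, -5.58366068e-06]), 'eef_pos': array([ 176.03735468, -520.94853375,  403.99736395]), 'orientation': array([-1.71257263e-04, -1.62144578e-01,  9.86766735e-01,  7.19184772e-04]), 'contact_force': array([ 1.57269606, -0.35544839,  0.19054592]), 'moment': array([ 0.00789692, -0.03916829,  0.06089163]), 'opening': 1.0041598883236975} 173.4
```

View pics/side0.png

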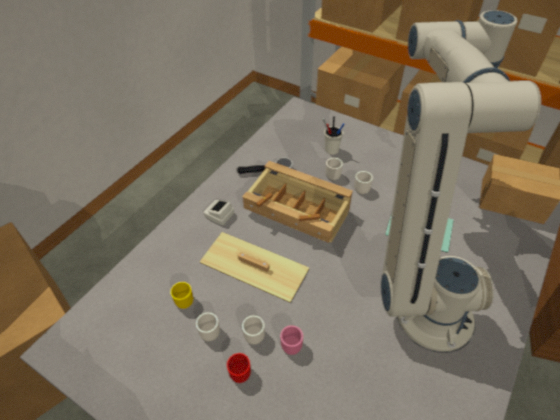

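View pics/top0.png

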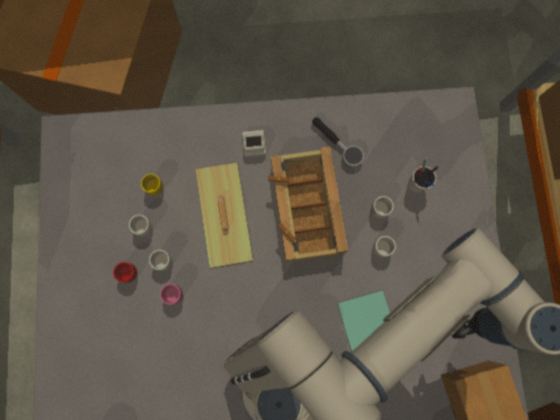

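View pics/wrist0.png

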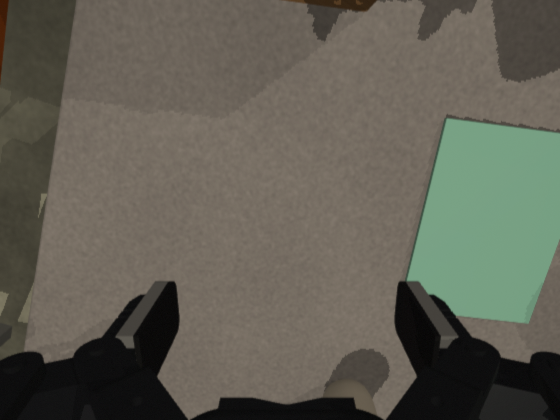

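Top view: white cups near (139,225), (160,260), (383,206) and (385,247). The crate is centred near (309,204), its buttons near (280,180) and (288,235), and the lid is near (223,215). The yellow, red and pink cups are look-alikes.

```bash
python3 - <<'E'
from h import *
t=cv2.imread('pics/top0.png'); s=cv2.imread('pics/side0.png')
cv2.imwrite('pics/tz.png',cv2.resize(t[85:305,180:420],(800,733)[::1],interpolation=cv2.INTER_CUBIC)[:600])
cv2.imwrite('pics/tz.png',cv2.resize(t[90:300,180:460],(800,600),interpolation=cv2.INTER_CUBIC))
cv2.imwrite('pics/sz.png',cv2.resize(s[110:310,170:390],(660,600),interpolation=cv2.INTER_CUBIC))
c=cam('top')
for uv in [(139,225),(160,260),(383,206),(385,247),(309,204),(223,215)]: print(uv,onz(c,uv,66).round())
for p in [(300,0,66),(400,0,66),(300,100,66)]: print(proj(c,p))
E
```

```text
(139, 225) [533. 400.  66.]
(160, 260) [418. 336.  66.]
(383, 206) [ 538. -372.   66.]
(385, 247) [ 409. -363.   66.]
(309, 204) [ 562. -139.   66.]
(223, 215) [546. 134.  66.]
[[270.91968524 290.82224816]]
[[268.66356479 258.14498765]]
[[238.2842129  293.18318862]]
```

View pics/tz.png

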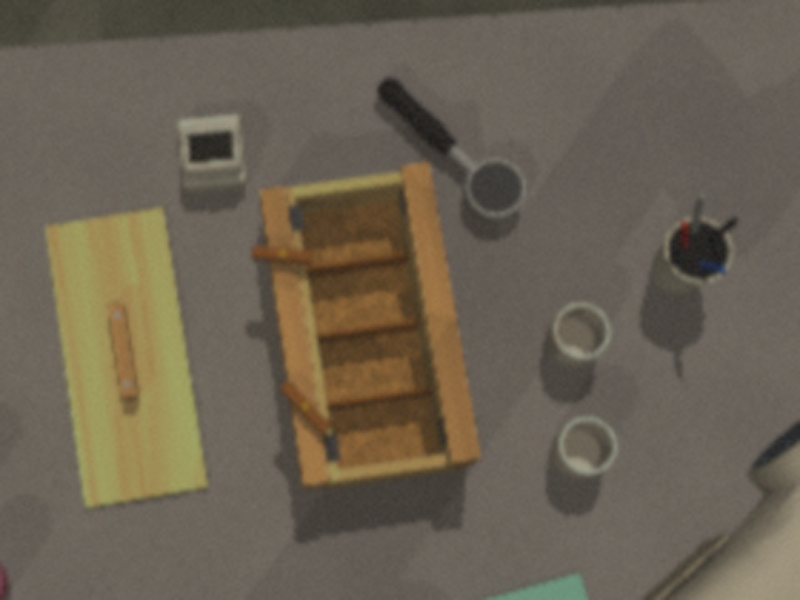

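View pics/sz.png

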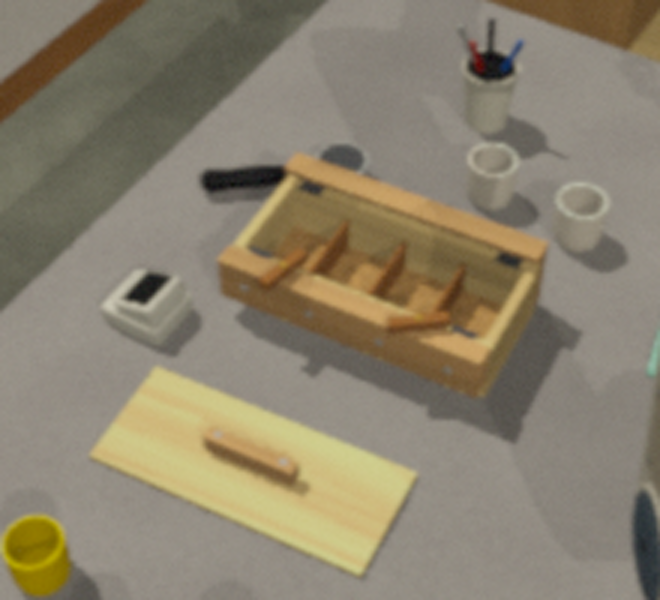

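```bash
python3 - <<'E'
from h import *
t=cv2.imread('pics/top0.png')
def z(x0,y0,w,h,n,k):
    im=cv2.resize(t[y0:y0+h,x0:x0+w],(w*k,h*k),interpolation=cv2.INTER_CUBIC)
    im=cv2.convertScaleAbs(im,alpha=1.5)
    for i in range(0,w,5): cv2.putText(im,str(x0+i),(i*k,8),0,.3,(255,255,255),1); cv2.line(im,(i*k,10),(i*k,14),(255,255,255),1)
    for i in range(0,h,5): cv2.putText(im,str(y0+i),(0,i*k+4),0,.3,(255,255,255),1)
    return im
a=z(265,143,90,40,'a',8); b=z(265,223,90,40,'b',8)
cv2.imwrite('pics/cr.png',np.vstack([a,np.zeros((8,720,3),np.uint8),b])[:600])
E
python3 -c "
import cv2;print(cv2.imread('pics/cr.png').shape)"
```

```text
(600, 720, 3)
```

View pics/cr.png

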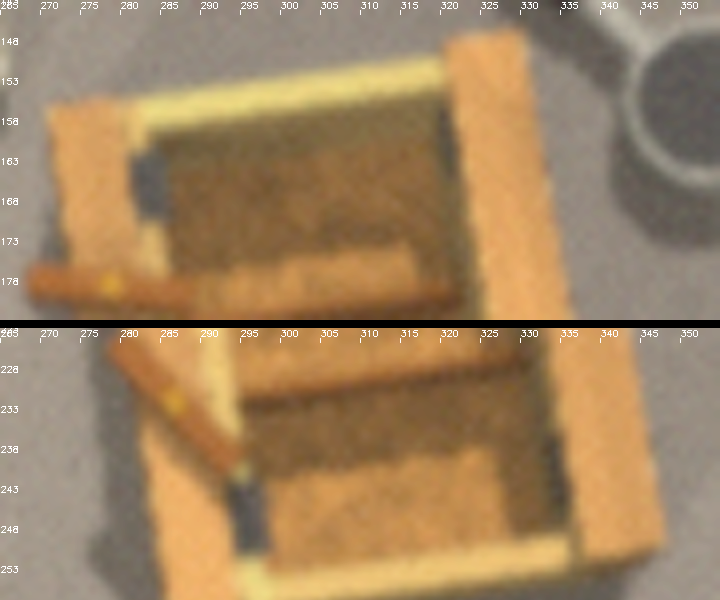

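```bash
cat > crate.py <<'E'
from h import *
E
python3 - <<'E'
from h import *
from scipy.optimize import least_squares
c=cam('top'); s=cam('side')
obs=[((-60,-166,107),(320.3,147.6)),((-60,166,107),(337.4,251.8)),((70,-166,92),(280.4,155.1)),((98,-166,92),(270.6,156.)),((84,-85,110),(278.4,178.1)),((84,85,110),(286.4,231.6))]
W=np.array([onz(c,uv,p[2])[:2] for p,uv in obs]); L=np.array([p[:2] for p,_ in obs],float)
def f(v):
    a=v[2]; R=np.array([[np.cos(a),-np.sin(a)],[np.sin(a),np.cos(a)]]); return (L@R.T+v[:2]-W).ravel()
r=least_squares(f,[560,-139,1.6]); print(r.x); print(r.fun.reshape(-1,2).round(1))
# reproject into both
v=r.x; R=np.array([[np.cos(v[2]),-np.sin(v[2])],[np.sin(v[2]),np.cos(v[2])]])
pts=[(-60,-166,107),(-60,166,107),(70,-166,92),(70,166,92),(98,-166,92),(98,166,92),(84,-85,110),(84,85,110),(-60,-154,84),(60,-154,84),(-60,154,84),(60,154,84)]
P=[list(R@np.array(p[:2])+v[:2])+[p[2]] for p in pts]
for n,cc,(x0,y0,w,h,k) in [('top',c,(260,140,100,125,5)),('side',s,(235,155,130,90,6))]:
    im=cv2.cvtColor(np.asarray(cc['image']),cv2.COLOR_RGB2BGR)[y0:y0+h,x0:x0+w]
    im=cv2.resize(im,None,fx=k,fy=k,interpolation=cv2.INTER_CUBIC)
    for u in proj(cc,P): cv2.circle(im,tuple(int(q) for q in ((u-[x0,y0]+.5)*k)),2,(255,0,255),-1)
    cv2.imwrite(f'pics/crfit_{n}.png',im[:600,:800])
# cups
for n,cc in [('top',c),('side',s)]:
    im=np.asarray(cc['image']); hsv=cv2.cvtColor(im,cv2.COLOR_RGB2HSV)
    print(n,[ (im[int(u[1]),int(u[0])]) for u in [(139,216)]])
E
```

```text
[ 561.91398796 -138.22387552    1.63598767]
[[-0.7 -0.2]
 [-0.2  0. ]
 [ 1.7  2.5]
 [ 0.6 -0.9]
 [-0.5 -1.1]
 [-0.8 -0.2]]
top [array([104,  98,  86], dtype=uint8)]
side [array([92, 91, 78], dtype=uint8)]
```

View pics/crfit_top.png

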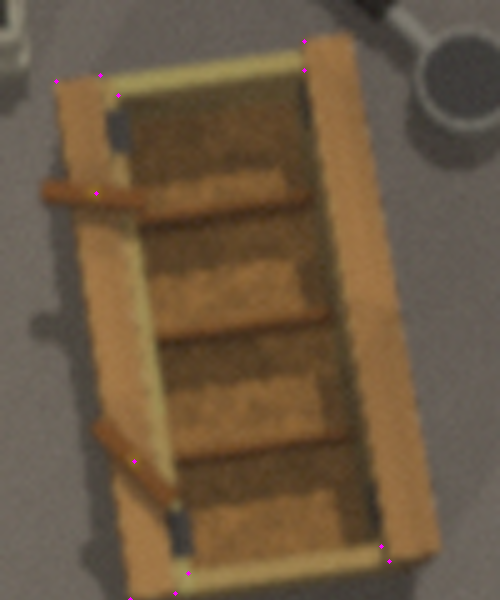

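View pics/crfit_side.png

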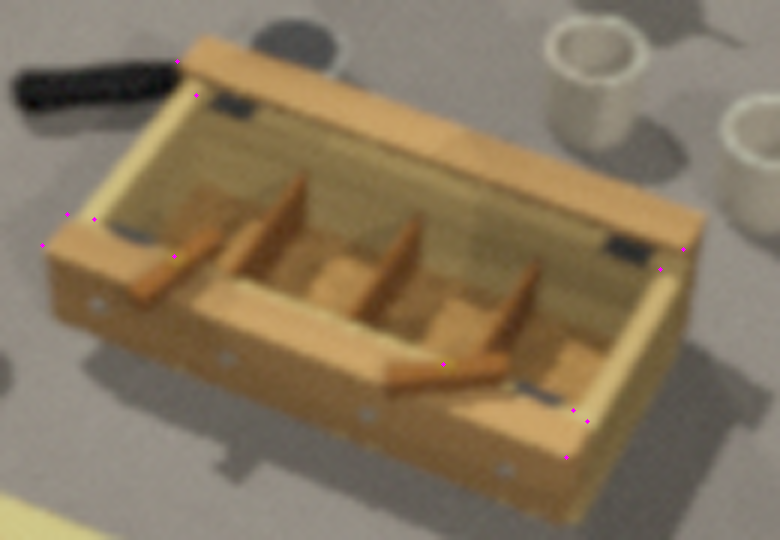

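```bash
python3 - <<'E'
from h import *
c=cam('top'); k=6
im=np.asarray(c['image']); out=[]
for u,v in [(139,225),(160,260),(383,206),(385,247),(151,183),(124,272),(171,294)]:
    x0,y0=u-20,v-20
    g=cv2.cvtColor(im[y0:y0+40,x0:x0+40],cv2.COLOR_RGB2GRAY); g=cv2.resize(g,None,fx=k,fy=k,interpolation=cv2.INTER_CUBIC)
    h=cv2.HoughCircles(cv2.GaussianBlur(g,(7,7),2),cv2.HOUGH_GRADIENT,1,200,param1=60,param2=10,minRadius=57,maxRadius=68)
    o=cv2.cvtColor(cv2.convertScaleAbs(g,alpha=1.8),cv2.COLOR_GRAY2BGR)
    if h is not None:
        x,y,r=h[0][0]; p=((x+.5)/k-.5+x0,(y+.5)/k-.5+y0); P=onz(c,p,66); rm=np.linalg.norm(onz(c,(p[0]+r/k,p[1]),66)-P)
        print((u,v),np.round(p,1),P.round(1),'r',rm.round(1)); cv2.circle(o,(int(x),int(y)),int(r),(0,0,255),1)
        # side check
        
    out.append(o)
cv2.imwrite('pics/cups.png',cv2.resize(np.vstack([np.hstack(out[:4])]),(800,200)))
E
```

```text
(no output)
```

View pics/cups.png

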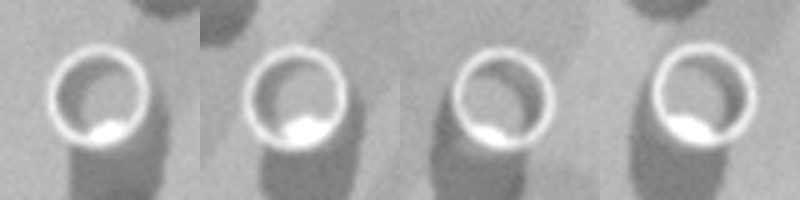

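```bash
cat >> h.py <<'E'
def cups(c,seeds,z=66,half=20,k=6,rr=(55,68),zr=None):
    im=np.asarray(c['image']); res=[]
    for u,v in seeds:
        x0,y0=int(u-half),int(v-half)
        g=cv2.cvtColor(im[y0:y0+2*half,x0:x0+2*half],cv2.COLOR_RGB2GRAY)
        g=cv2.resize(g,None,fx=k,fy=k,interpolation=cv2.INTER_CUBIC)
        g=cv2.normalize(np.clip(g,np.percentile(g,1),np.percentile(g,97)),None,0,255,cv2.NORM_MINMAX).astype(np.uint8)
        h=cv2.HoughCircles(cv2.GaussianBlur(g,(7,7),2),cv2.HOUGH_GRADIENT,1,400,param1=60,param2=10,minRadius=rr[0],maxRadius=rr[1])
        if h is None: res.append(None); continue
        x,y,r=h[0][0]; p=((x+.5)/k-.5+x0,(y+.5)/k-.5+y0); P=onz(c,p,z); rm=np.linalg.norm(onz(c,(p[0]+r/k,p[1]),z)-P)
        res.append((np.round(p,1),P.round(1),round(float(rm),1)))
    return res
E
python3 - <<'E'
from h import *
c=cam('top')
for r in cups(c,[(139,225),(160,260),(383,206),(385,247),(151,183),(124,272),(171,294)]): print(r)
s=cam('side'); print(proj(s,[[536,399,66],[538,-372,66],[418,336,66],[409,-363,66]]))
# lid corners
im=np.asarray(c['image']); hsv=cv2.cvtColor(im,cv2.COLOR_RGB2HSV)
print(hsv[200,205],hsv[200,235],hsv[200,260])
m=cv2.inRange(hsv,(15,70,100),(40,255,255)); m[:,:190]=0; m[:,255:]=0
cs,_=cv2.findContours(m,cv2.RETR_EXTERNAL,cv2.CHAIN_APPROX_NONE); ct=max(cs,key=cv2.contourArea)
rc=cv2.minAreaRect(ct); print(rc); b=cv2.boxPoints(rc)
W=np.array([onz(c,p,8)[:2] for p in b]); print(b,W.round(1)); print(W.mean(0),[np.linalg.norm(W[i]-W[(i+1)%4]).round(1) for i in range(4)])
for i in range(4):
    d=W[(i+1)%4]-W[i]; print(np.degrees(np.arctan2(d[1],d[0])))
E
```

```text
(array([137.7, 223.3], dtype=float32), array([538.6, 403.9,  66. ]), 33.4)
(array([158. , 258.8], dtype=float32), array([422.4, 342.6,  66. ]), 33.6)
(array([383.5, 205.5], dtype=float32), array([ 539.9, -374. ,   66. ]), 31.7)
(array([385.5, 245.2], dtype=float32), array([ 414.3, -365.6,   66. ]), 32.5)
(array([149.7, 182.2], dtype=float32), array([669.5, 363.4,  66. ]), 32.3)
(array([126.2, 272.7], dtype=float32), array([386.8, 441.6,  66. ]), 33.0)
(array([170.5, 294. ], dtype=float32), array([312.3, 306.9,  66. ]), 28.6)
[[206.9878622  320.48636973]
 [333.93708661 162.88004503]
 [253.97124376 323.61241583]
 [363.97258725 176.86363208]]
[ 25 111 158] [ 27 107 160] [ 15  37 109]
((223.14459228515625, 214.58245849609375), (100.69984436035156, 44.08542251586914), 81.02737426757812)
[[193.5189  168.2865 ]
 [237.06487 161.41083]
 [252.77028 260.87842]
 [209.22432 267.7541 ]] [[722.3 230.2]
 [735.7  83.7]
 [400.4  52. ]
 [388.4 192.6]]
[561.68662095 139.61607228] [np.float64(147.1), np.float64(336.8), np.float64(141.1), np.float64(336.0)]
-84.80543212794292
-174.5937624224095
94.86483508504399
6.429883074887518
```

```bash
cat >> h.py <<'E'
from scipy.spatial.transform import Rotation as Ro
CR=np.array([562.,-138.2]); TH=1.636
def cw(x,y,z=0):
    return np.array([CR[0]+np.cos(TH)*x-np.sin(TH)*y, CR[1]+np.sin(TH)*x+np.cos(TH)*y, z])
def wc(P):
    d=np.array(P[:2])-CR; return np.array([np.cos(TH)*d[0]+np.sin(TH)*d[1], -np.sin(TH)*d[0]+np.cos(TH)*d[1]])
def st():
    o=ctrl.get_obs(); R=Ro.from_quat(np.roll(o['orientation'],-1)); return o,np.array(o['eef_pos']),R
def down(ang):  # tool z down, tool y at world angle ang
    y=np.array([np.cos(ang),np.sin(ang),0]); z=np.array([0,0,-1.]); x=np.cross(y,z)
    return Ro.from_matrix(np.column_stack([x,y,z]))
def goto(P,ang,off=155.,tilt=None):
    """shift+turn to put the point off mm ahead of TCP at P; picks nearer half-turn. tilt: extra world rotation applied"""
    o,p,R=st(); best=None
    for a in (ang,ang+np.pi):
        Rt=down(a); 
        if tilt is not None: Rt=tilt*Rt
        w=(Rt*R.inv()).as_rotvec()
        if best is None or np.linalg.norm(w)<np.linalg.norm(best[1]): best=(Rt,w)
    tcp=np.array(P,float)-off*best[0].as_matrix()[:,2]
    print('shift',(tcp-p).round(1),'turn',np.degrees(best[1]).round(1),'tcp now',p.round(1),'t',round(o['clock'],2),'open',round(o['opening'],3),'F',np.round(o['contact_force'],1),'q',np.round(o['q'],2))
    return tcp-p,np.degrees(best[1])
E
python3 - <<'E'
from h import *
c=cam('top')
for e in [((268.4,177.6),(289,179.1)),((278.6,225.1),(294.2,240.1))]:
    a,b=[wc(onz(c,p,108)) for p in e]; d=b-a; print(a,b,np.linalg.norm(d),'angle',np.arctan2(-d[0],d[1]))
print(cw(84,-85,110),cw(84,85,110), 'terminal',onz(c,(254,141),60))
goto(cw(84,-85,200),TH+1.5,off=155)
E
```

```text
[115.67110476 -91.90114831] [ 52.73251496 -78.32964133] 64.38518376119154 angle 1.358417186178421
[104.82941284  60.86513717] [ 64.25221338 112.98178035] 66.05038692480392 angle 0.6615454894995766
[641.34614608 -48.84011469 110.        ] [471.70739718 -59.91688639 110.        ] terminal [785.27831603  21.48728569  60.        ]
shift [465.3 472.2 -49.6] turn [-0. -0. 71.] tcp now [ 176.  -521.   404.6] t 0.5 open 1.0 F [-0.3  0.5 -0.8] q [-0.96  0.26  0.11 -0.   -1.42 -0.28]
```

Emit:
send_rows(
  commands=[
    [100,100,0,0,0,20,0],
    [100,100,0,0,0,20,0],
    [100,100,0,0,0,20,0],
    [120,120,0,0,0,25,0],
    [140,140,0,0,0,30,0],
  ],
)

```text
clock: 0.92
eef_pos: [317.4, -379.0, 404.9]
orientation: [0.0, -0.414, 0.91, -0.0]
contact_force: [0.6, -0.3, 0.9]
opening: 0.999
```

```bash
python3 -c "
from h import *
goto(cw(84,-85,200),TH+1.36)"
```

```text
shift [323.9 330.2 -49.9] turn [-0.   0.  32.7] tcp now [ 317.4 -379.   404.9] t 0.92 open 0.999 F [ 0.6 -0.3  0.9] q [-0.56  0.14 -0.03 -0.   -1.39 -0.16]
```

Emit:
send_rows(
  commands=[
    [324,330,0,0,0,32.7,0.6],
    [324,330,0,0,0,32.7,0.6],
    [324,330,0,0,0,32.7,0.6],
    [324,330,0,0,0,32.7,0.6],
    [324,330,0,0,0,32.7,0.6],
  ],
)

```text
clock: 1.33
eef_pos: [462.8, -230.4, 405.1]
orientation: [0.001, -0.656, 0.755, -0.0]
contact_force: [0.7, -1.7, -0.2]
opening: 0.399
```

Emit:
send_rows(
  commands=[
    [183,186,0,0,0,0,0.6],
    [183,186,0,0,0,0,0.6],
    [183,186,0,0,0,0,0.6],
    [183,186,0,0,0,0,0.6],
    [183,186,0,0,0,0,0.6],
  ],
)

```text
clock: 1.75
eef_pos: [608.7, -81.6, 405.2]
orientation: [0.001, -0.656, 0.754, -0.0]
contact_force: [0.8, -1.7, 1.8]
opening: 0.402
```

```bash
python3 -c "
from h import *
goto(cw(84,-85,200),TH+1.36)
cam('wrist','w1.png')"
```

```text
shift [ 32.6  32.8 -50.2] turn [-0.   0.1 -0.4] tcp now [608.7 -81.6 405.2] t 1.75 open 0.402 F [ 0.8 -1.7  1.8] q [ 0.12  0.38  0.29 -0.   -1.48 -0.26]
```

View pics/w1.png

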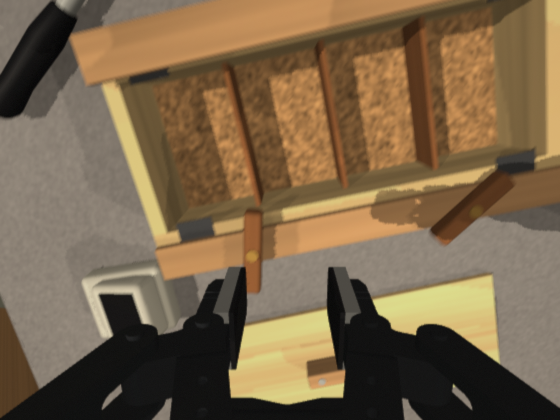

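The wrist view shows both pivot screws, at (251,256) and (477,212), and a crate corner near (157,250). I'll refine from these.

```bash
python3 -c "
from h import *
c=cam('wrist')
for uv,z,l in [((251,256),110,(84,-85)),((477,212),110,(84,85)),((157,250),92,(70,-166)),((163,279),92,(98,-166)),((91,83),107,(-60,-166))]:
    P=onz(c,uv,z); print(P.round(1),wc(P).round(1),l)
a,b=[wc(onz(c,p,110)) for p in ((253,212),(250,292))]; d=a-b; print(np.linalg.norm(d),np.arctan2(-d[0],d[1]))
"
```

```text
[644.2 -40.6 110. ] [ 92.  -88.4] (84, -85)
[473.9 -53.1 110. ] [90.7 82.3] (84, 85)
[721.9 -48.4  92. ] [  79.2 -165.4] (70, -166)
[723.2 -22.2  92. ] [ 105.3 -168.4] (98, -166)
[ 730.6 -178.2  107. ] [ -50.9 -165.6] (-60, -166)
66.14372363421327 1.3080840612422482
```

Emit:
send_rows(
  commands=[
    [33,33,-20,0,0,0,0.6],
    [33,33,-20,0,0,0,0.6],
    [33,33,-20,0,0,0,0.6],
    [33,33,-20,0,0,0,0.6],
  ],
)

```text
clock: 2.18
eef_pos: [644.0, -45.8, 381.6]
orientation: [-0.001, -0.658, 0.753, 0.001]
contact_force: [0.0, -0.8, 0.6]
opening: 0.398
```

```bash
python3 -c "
from h import *
goto(cw(84,-85,200),TH+1.36)
c=cam('wrist','w2.png')"
```

```text
shift [ -2.6  -3.  -26.6] turn [-0.  -0.2 -0.7] tcp now [644.  -45.8 381.6] t 2.18 open 0.398 F [ 0.  -0.8  0.6] q [ 0.17  0.46  0.34 -0.   -1.46 -0.3 ]
```

View pics/w2.png

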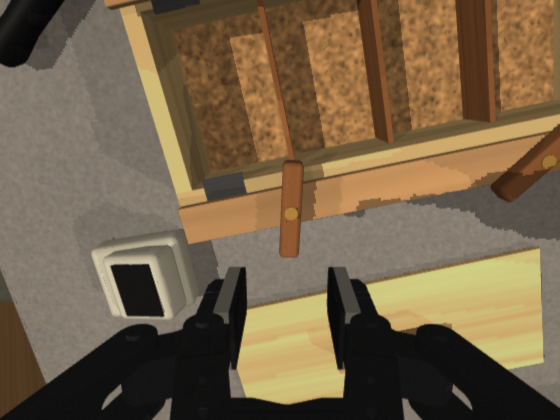

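```bash
python3 -c "
from h import *
c=cam('wrist')
for uv,z,l in [((290.5,214),110,(84,-85)),((549,162),110,(84,85)),((180,207),92,(70,-166)),((188,244),92,(98,-166))]:
    P=onz(c,uv,z); print(P.round(1),wc(P).round(1),l)
a,b=[wc(onz(c,p,110)) for p in ((292,160),(288.5,258))]; d=a-b; print(np.linalg.norm(d),np.arctan2(-d[0],d[1]))
o,p,R=st(); print(p,ray(c,(0,0))[0], R.inv().apply(ray(c,(0,0))[0]-p))
print(c['cx'],c['cy'])
"
```

```text
[639.6 -46.  110. ] [ 87.  -83.4] (84, -85)
[468.1 -58.7 110. ] [85.5 88.5] (84, 85)
[718.9 -56.4  92. ] [  71.4 -161.9] (70, -166)
[719.3 -27.3  92. ] [ 100.4 -164.2] (98, -166)
69.35856722175576 1.3403222496140172
[643.426808   -46.81728415 383.37519672] [ 632.28726253 -121.5015792   352.04451776] [75.52573981  0.98549602 31.27836742]
286.49212567506964 214.16907845885427
```

```bash
sed -i 's/^CR=.*/CR=np.array([561.,-137.4]); TH=1.636/' h.py; python3 -c "
from h import *
goto(cw(84,-85,269),TH+1.345,off=0)"
```

```text
shift [  -3.1   -1.2 -114.4] turn [-0.  -0.  -1.5] tcp now [643.4 -46.8 383.4] t 2.28 open 0.403 F [0.4 0.1 0.2] q [ 0.17  0.45  0.34 -0.   -1.46 -0.3 ]
```

Emit:
send_rows(
  commands=[
    [-3,-1,-40,0,0,-1.5,0.6],
    [-3,-1,-70,0,0,-1.5,0.6],
    [-3,-1,-95,0,0,-1.5,0.6],
    [-3,-1,-105,0,0,-1.5,0.6],
    [-3,-1,-114,0,0,-1.5,0.6],
  ],
)

```text
clock: 2.7
eef_pos: [640.0, -48.7, 269.3]
orientation: [-0.0, -0.648, 0.762, 0.0]
contact_force: [0.8, -0.0, 0.1]
opening: 0.396
```

Emit:
send_rows(
  commands=[
    [0,0,-3,0,0,0,0.65],
    [0,0,-3,0,0,0,0.7],
    [0,0,-3,0,0,0,1],
    [0,0,-3,0,0,0,1],
    [0,0,-3,0,0,0,1],
  ],
  squeeze=30,
)

```text
clock: 3.12
eef_pos: [639.9, -48.8, 268.1]
orientation: [0.0, -0.648, 0.762, -0.0]
contact_force: [-4.6, 0.4, 6.7]
opening: 0.154
```

```bash
python3 -c "
from h import *
goto(cw(84,-85,269),TH+1.345,off=0)
c=cam('wrist','w3.png')"
```

```text
shift [0.5 0.8 0.9] turn [0.  0.  0.1] tcp now [639.9 -48.8 268.1] t 3.12 open 0.154 F [-4.6  0.4  6.7] q [ 0.17  0.5   0.12  0.   -1.19 -0.33]
```

View pics/w3.png

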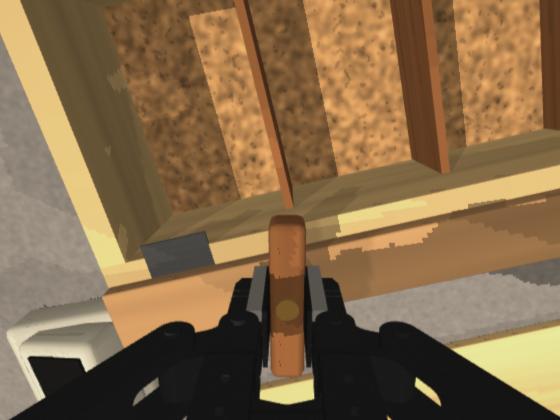

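Emit:
send_rows(
  commands=[
    [0,0,1,0,0,-6,1],
    [0,0,1,0,0,-12,1],
    [0,0,1,0,0,-18,1],
    [0,0,1,0,0,-24,1],
    [0,0,1,0,0,-30,1],
  ],
)

```text
clock: 3.58
eef_pos: [639.4, -48.6, 268.2]
orientation: [-0.001, -0.426, 0.905, 0.0]
contact_force: [-1.7, 0.3, -4.1]
opening: 0.151
```

Emit:
send_rows(
  commands=[
    [0,0,0,0,0,-6,1],
    [0,0,0,0,0,-12,1],
    [0,0,0,0,0,-18,1],
    [0,0,0,0,0,-24,1],
    [0,0,0,0,0,-30,1],
  ],
)

```text
clock: 4.0
eef_pos: [639.1, -48.2, 268.2]
orientation: [-0.001, -0.175, 0.985, 0.001]
contact_force: [-3.5, 1.8, 0.4]
opening: 0.155
```

```bash
python3 -c "
from h import *
goto(cw(84,-85,269),TH+.08,off=0)
c=cam('wrist','w4.png')"
```

```text
shift [1.3 0.1 0.8] turn [ -0.1  -0.1 -11.8] tcp now [639.1 -48.2 268.2] t 4.0 open 0.155 F [-3.5  1.8  0.4] q [ 0.17  0.5   0.12 -0.   -1.2  -1.39]
```

View pics/w4.png

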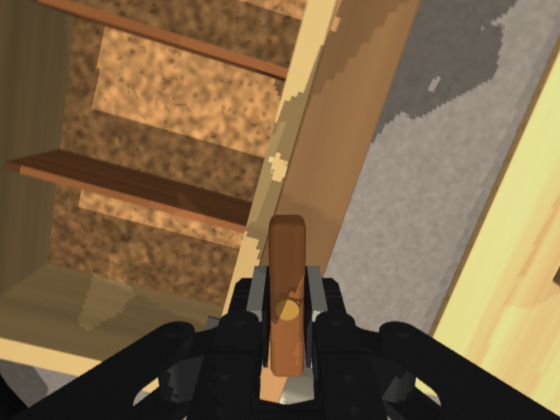

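Emit:
send_rows(
  commands=[
    [0,0,0,0,0,-6,1],
    [0,0,0,0,0,-12,1],
    [0,0,0,0,0,-12.5,1],
    [0,0,0,0,0,-12.5,0.6],
    [0,0,0,0,0,-12.5,0.6],
  ],
)

```text
clock: 4.47
eef_pos: [639.6, -48.2, 268.9]
orientation: [0.0, -0.066, 0.998, 0.001]
contact_force: [0.8, -0.2, -0.3]
opening: 0.399
```

Emit:
send_rows(
  commands=[
    [0,0,1,0,0,0,0.6],
    [0,0,30,0,0,0,0.6],
    [0,0,60,0,0,0,0.6],
    [0,0,60,0,0,0,0.6],
  ],
)

```text
clock: 4.8
eef_pos: [641.2, -48.7, 336.6]
orientation: [0.007, -0.067, 0.998, -0.0]
contact_force: [0.9, -0.1, 3.0]
opening: 0.399
```

```bash
python3 -c "
from h import *
goto(cw(84,85,300),TH+.66,off=0)
c=cam('wrist','w5.png')"
```

```text
shift [-170.5  -10.4  -36.6] turn [-0.3  0.7 33.9] tcp now [641.2 -48.7 336.6] t 4.8 open 0.399 F [ 0.9 -0.1  3. ] q [ 0.17  0.46  0.23  0.   -1.33 -1.6 ]
```

View pics/w5.png

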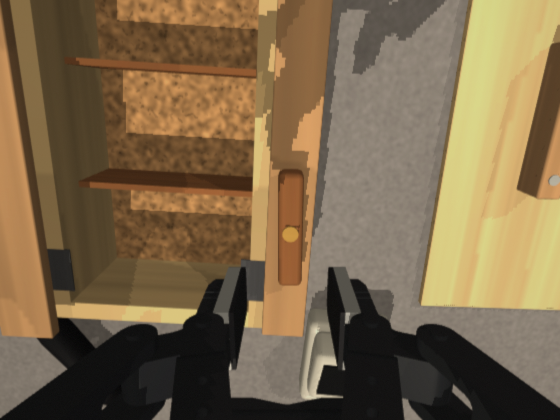

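Button1 is now parallel to its batten, with its screw at (290,234). Next is button2.

Emit:
send_rows(
  commands=[
    [-170,-10,0,0,0,34,0.6],
    [-170,-10,0,0,0,34,0.6],
    [-170,-10,0,0,0,34,0.6],
    [-170,-10,0,0,0,34,0.6],
    [-170,-10,0,0,0,34,0.6],
  ],
)

```text
clock: 5.27
eef_pos: [464.2, -59.3, 333.1]
orientation: [0.003, -0.359, 0.933, 0.003]
contact_force: [-0.1, 0.5, -0.6]
opening: 0.403
```

Emit:
send_rows(
  commands=[
    [0,0,0,0,0,0,0.6],
    [0,0,0,0,0,0,0.6],
  ],
)

```text
clock: 5.43
eef_pos: [463.5, -59.5, 333.5]
orientation: [0.004, -0.358, 0.934, 0.003]
contact_force: [0.3, -0.7, 0.3]
opening: 0.396
```

```bash
python3 -c "
from h import *
goto(cw(84,85,268),TH+.66,off=0)
c=cam('wrist','w6.png')"
```

```text
shift [  7.2   0.4 -65.5] turn [-0.5  0.3 -0.5] tcp now [463.5 -59.5 333.5] t 5.43 open 0.396 F [ 0.3 -0.7  0.3] q [ 0.21  0.13 -0.23 -0.01 -1.2  -1.04]
```

View pics/w6.png

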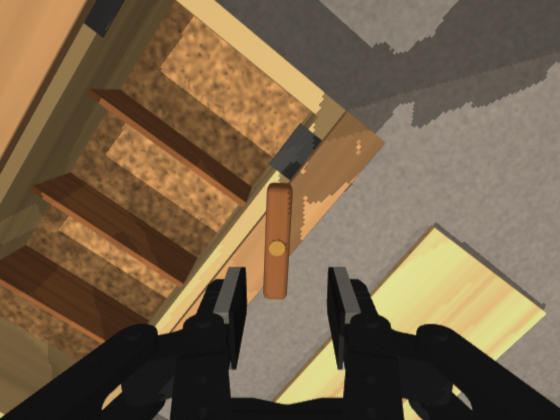

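```bash
python3 -c "
from h import *
c=cam('wrist')
print(onz(c,(277,248),110),cw(84,85))
a,b=[wc(onz(c,p,110)) for p in ((279.5,183),(275,298))]; d=a-b; print(np.linalg.norm(d),np.arctan2(-d[0],d[1]))
goto((469.5,-59.5,268),TH+.69,off=0)
"
```

```text
[470.9860844  -58.26532512 110.        ] [470.70739718 -59.11688639   0.        ]
68.73590452827878 0.6236606482986373
shift [  4.5  -0.3 -65.2] turn [-0.5  0.3  1.3] tcp now [465.  -59.2 333.2] t 5.53 open 0.401 F [-0.4 -0.7  0.2] q [ 0.21  0.13 -0.23 -0.01 -1.2  -1.04]
```

Emit:
send_rows(
  commands=[
    [5.5,0.3,-20,-0.5,0.3,-2.4,0.6],
    [5.5,0.3,-45,-0.5,0.3,-2.4,0.6],
    [5.5,0.3,-58,-0.5,0.3,-2.4,0.6],
    [5.5,0.3,-65,-0.5,0.3,-2.4,0.6],
    [5.5,0.3,-65,-0.5,0.3,-2.4,0.6],
  ],
)

```text
clock: 5.95
eef_pos: [471.0, -58.9, 266.5]
orientation: [-0.002, -0.338, 0.941, 0.0]
contact_force: [0.3, 0.3, 0.2]
opening: 0.401
```

Emit:
send_rows(
  commands=[
    [0,0,0,0,0,0,0.7],
    [0,0,0,0,0,0,1],
    [0,0,0,0,0,0,1],
    [0,0,0,0,0,0,1],
  ],
)

```text
clock: 6.28
eef_pos: [471.6, -58.8, 267.3]
orientation: [-0.001, -0.338, 0.941, -0.0]
contact_force: [1.8, 0.3, 0.6]
opening: 0.15
```

Emit:
send_rows(
  commands=[
    [0,0,0,0,0,-6,1],
    [0,0,0,0,0,-12,1],
    [0,0,0,0,0,-18,1],
    [0,0,0,0,0,-24,1],
    [0,0,0,0,0,-30,1],
  ],
)

```text
clock: 6.7
eef_pos: [471.7, -59.2, 267.4]
orientation: [-0.001, -0.08, 0.997, -0.001]
contact_force: [3.8, -4.4, -6.4]
opening: 0.151
```

```bash
python3 -c "
from h import *
goto(cw(84,85,268),TH+.05,off=0)
c=cam('wrist','w7.png')"
```

```text
shift [-1.   0.1  0.6] turn [ 0.1 -0.1 -2.6] tcp now [471.7 -59.2 267.4] t 6.7 open 0.151 F [ 3.8 -4.4 -6.4] q [ 0.21  0.2  -0.33  0.   -1.04 -1.62]
```

View pics/w7.png

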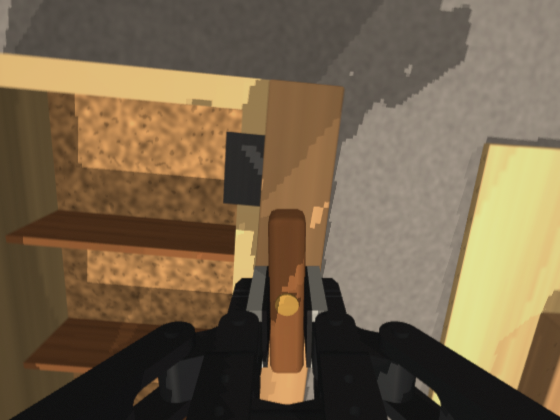

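Emit:
send_rows(
  commands=[
    [0,0,0,0,0,-3,1],
    [0,0,0,0,0,-3,0.6],
    [0,0,0,0,0,-3,0.6],
    [0,0,30,0,0,-3,0.6],
    [0,0,70,0,0,-3,0.6],
  ],
)

```text
clock: 7.17
eef_pos: [470.5, -59.2, 335.7]
orientation: [-0.004, -0.053, 0.999, -0.0]
contact_force: [1.7, 0.9, 1.1]
opening: 0.401
```

Emit:
send_rows(
  commands=[
    [70,-200,100,0,0,0,0.1],
    [70,-200,100,0,0,0,0.1],
    [70,-200,100,0,0,0,0.1],
    [70,-200,100,0,0,0,0.1],
    [70,-200,100,0,0,0,0.1],
  ],
)

```text
clock: 7.58
eef_pos: [533.2, -239.4, 426.8]
orientation: [-0.004, -0.054, 0.999, -0.001]
contact_force: [1.8, 1.4, -0.4]
opening: 0.899
```

```bash
python3 -c "
from h import *
c=cam('top','t1.png')
for r in cups(c,[(139,225),(160,260),(383,206),(385,247)]): print(r)
goto((540,-374,200),TH)"
```

```text
(array([138.2, 223.5], dtype=float32), array([537.9, 402.3,  66. ]), 32.1)
(array([158.5, 258.8], dtype=float32), array([422.3, 341. ,  66. ]), 32.4)
(array([383.5, 205. ], dtype=float32), array([ 541.5, -374.2,   66. ]), 33.0)
(array([385.7, 245.3], dtype=float32), array([ 413.7, -366. ,   66. ]), 32.3)
shift [   5.3 -129.2  -74.5] turn [ 0.4 -0.2 -2.3] tcp now [ 534.7 -244.8  429.5] t 7.63 open 0.903 F [ 1.3 -4.6  4.7] q [-0.16  0.33  0.27  0.01 -1.51 -1.3 ]
```

View pics/t1.png

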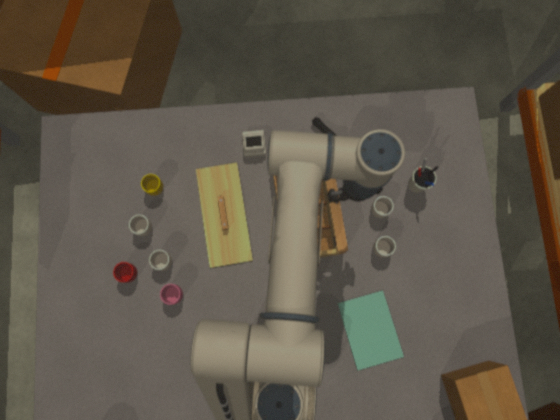

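Emit:
send_rows(
  commands=[
    [5,-129,-74,0.4,-0.2,-2,0.1],
    [5,-129,-74,0.4,-0.2,-2,0.1],
    [5,-129,-74,0.4,-0.2,-2,0.1],
    [5,-129,-74,0.4,-0.2,-2,0.1],
    [5,-129,-74,0.4,-0.2,-2,0.1],
  ],
)

```text
clock: 8.05
eef_pos: [538.6, -377.6, 350.7]
orientation: [-0.004, -0.034, 0.999, 0.002]
contact_force: [-0.1, 1.9, -1.4]
opening: 0.9
```

Emit:
send_rows(
  commands=[
    [0,0,0,0,0,0,0.1],
    [0,0,0,0,0,0,0.1],
  ],
)

```text
clock: 8.22
eef_pos: [538.4, -377.8, 350.1]
orientation: [-0.004, -0.035, 0.999, 0.002]
contact_force: [0.2, 0.3, -0.0]
opening: 0.903
```

```bash
python3 -c "
from h import *
goto((540,-373.4,130),TH)
c=cam('wrist','w8.png'); print(proj(c,[[540,-373.4,66],[571,-373.4,66],[540,-342,66]]))"
```

```text
shift [  1.6   4.4 -65.1] turn [-0.2 -0.5 -0.3] tcp now [ 538.4 -377.8  350.1] t 8.22 open 0.903 F [ 0.2  0.3 -0. ] q [-0.38  0.49  0.32 -0.   -1.41 -1.13]
[[289.8379076  216.83453447]
 [286.79187679 256.84954987]
 [333.60901975 219.70861444]]
```

View pics/w8.png

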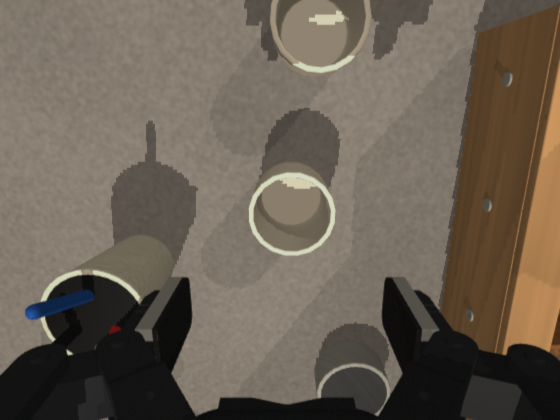

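```bash
python3 -c "
from h import *
c=cam('wrist'); print('pen',onz(c,(90,312),145),'pf',onz(c,(353,392),34)); R=st()[2]; print(R.as_matrix()[:,0], ray(c,(0,0))[0])
t=cam('top'); print('pen top', onz(t,(425,177),145))
goto((539,-372.6,50),TH)"
```

```text
pen [ 576.72533107 -478.44096461  145.        ] pf [ 719.22773222 -299.8915897    34.        ]
[-0.99750432 -0.07035777  0.00590958] [ 461.13351123 -381.84266107  320.80974176]
pen top [ 604.08636347 -491.2928947   145.        ]
shift [ 1.000e-01  4.200e+00 -1.468e+02] turn [-0.1 -0.3 -0.3] tcp now [ 538.9 -376.8  351.8] t 8.37 open 0.9 F [ 0.2 -0.4  0.1] q [-0.37  0.49  0.32 -0.   -1.41 -1.13]
```

Emit:
send_rows(
  commands=[
    [0,4,-40,0,0,0,0.1],
    [0,4,-80,0,0,0,0.1],
    [0,4,-115,0,0,0,0.1],
    [0,4,-140,0,0,0,0.1],
    [0,4,-152,0,0,0,0.1],
  ],
)

```text
clock: 8.78
eef_pos: [538.1, -371.1, 196.5]
orientation: [-0.005, -0.036, 0.999, 0.003]
contact_force: [-1.1, 0.4, -1.1]
opening: 0.903
```

Emit:
send_rows(
  commands=[
    [0,0,0,0,0,0,0.15],
    [0,0,0,0,0,0,0.2],
    [0,0,0,0,0,0,0.25],
    [0,0,0,0,0,0,0.5],
    [0,0,0,0,0,0,0.5],
  ],
  squeeze=30,
)

```text
clock: 9.2
eef_pos: [538.9, -371.1, 198.8]
orientation: [-0.003, -0.036, 0.999, 0.002]
contact_force: [0.7, 1.2, 5.7]
opening: 0.728
```

```bash
python3 -c "
from h import *
goto((539,-372.6,50),TH)
c=cam('wrist','w9.png')"
```

```text
shift [ 0.1 -1.5  6.2] turn [-0.2 -0.3 -0.4] tcp now [ 538.9 -371.1  198.8] t 9.2 open 0.728 F [0.7 1.2 5.7] q [-0.37  0.58  0.08 -0.   -1.07 -1.13]
```

View pics/w9.png

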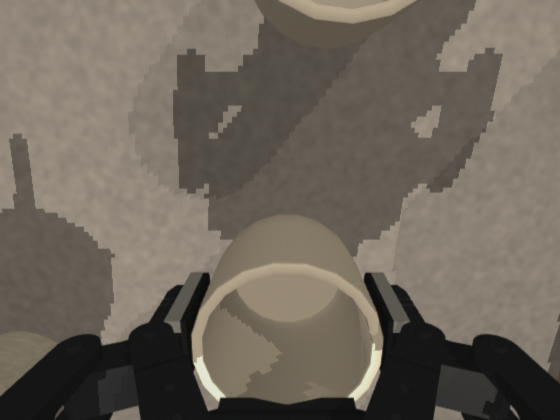

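Emit:
send_rows(
  commands=[
    [0,0,15,0,0,0,0.5],
    [0,0,45,0,0,0,0.5],
    [0,0,80,0,0,0,0.5],
    [0,0,115,0,0,0,0.5],
    [0,0,145,0,0,0,0.5],
  ],
)

```text
clock: 9.67
eef_pos: [538.6, -371.1, 346.6]
orientation: [-0.002, -0.036, 0.999, 0.001]
contact_force: [0.6, -1.2, -0.2]
opening: 0.735
```

```bash
python3 -c "
from h import *
goto(cw(-2,-117,345),TH,off=0); c=cam('wrist','w10.png')"
```

```text
shift [139.3 239.3  -1.6] turn [-0.2 -0.3 -0.4] tcp now [ 538.6 -371.1  346.6] t 9.67 open 0.735 F [ 0.6 -1.2 -0.2] q [-0.37  0.48  0.3  -0.   -1.39 -1.13]
```

View pics/w10.png

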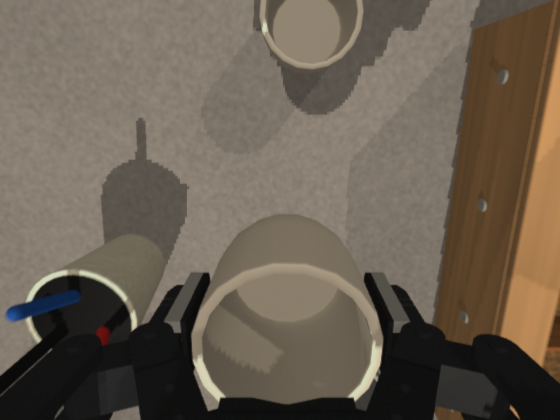

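Emit:
send_rows(
  commands=[
    [18,30,0,0,0,0,0.5],
    [36,62,0,-0.2,-0.3,-0.4,0.5],
    [55,94,0,-0.2,-0.3,-0.4,0.5],
    [73,126,0,-0.2,-0.3,-0.4,0.5],
    [91,158,0,-0.2,-0.3,-0.4,0.5],
  ],
)

```text
clock: 10.13
eef_pos: [630.6, -212.3, 353.6]
orientation: [0.005, -0.033, 0.999, -0.004]
contact_force: [1.0, -0.4, -2.0]
opening: 0.736
```

```bash
python3 -c "
from h import *
goto(cw(-2,-117,345),TH,off=0)"
```

```text
shift [47.3 80.5 -8.6] turn [ 0.4  0.5 -0. ] tcp now [ 630.6 -212.3  353.6] t 10.13 open 0.736 F [ 1.  -0.4 -2. ] q [-0.09  0.5   0.34  0.01 -1.4  -1.42]
```

Emit:
send_rows(
  commands=[
    [16,27,-8,0,0,0,0.5],
    [32,54,-8,0.4,0.5,0,0.5],
    [42,73,-8,0.4,0.5,0,0.5],
    [47,80,-8,0.4,0.5,0,0.5],
    [47,80,-8,0.4,0.5,0,0.5],
  ],
)

```text
clock: 10.55
eef_pos: [678.4, -130.2, 344.7]
orientation: [-0.0, -0.034, 0.999, 0.001]
contact_force: [-0.6, 0.1, -3.0]
opening: 0.734
```

Emit:
send_rows(
  commands=[
    [0,0,0,0,0,0,0.5],
    [0,0,0,0,0,0,0.5],
  ],
)

```text
clock: 10.72
eef_pos: [678.1, -130.9, 344.5]
orientation: [-0.0, -0.034, 0.999, 0.001]
contact_force: [-0.2, -1.0, -2.2]
opening: 0.73
```

```bash
python3 -c "
from h import *
goto(cw(-2,-117,345),TH,off=0); c=cam('wrist','w11.png'); cam('top','t2.png');cam('side','s2.png')
import cv2
cv2.imwrite('pics/s2z.png',cv2.resize(cv2.imread('pics/s2.png')[120:270,200:400],(800,600)))
"
```

```text
shift [-0.2 -0.9  0.5] turn [-0.1 -0.  -0.1] tcp now [ 678.1 -130.9  344.5] t 10.72 open 0.73 F [-0.2 -1.  -2.2] q [ 0.03  0.56  0.42 -0.   -1.43 -1.54]
```

View pics/w11.png

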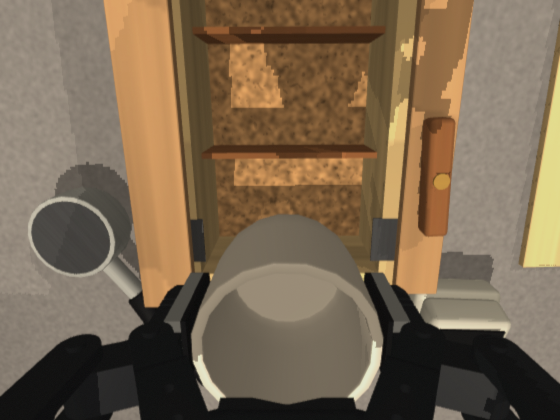

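View pics/s2z.png

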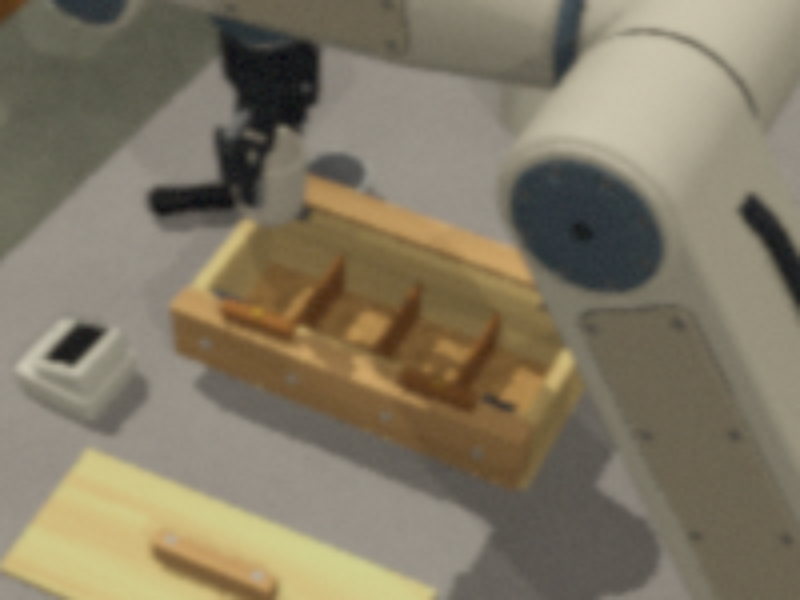

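```bash
python3 -c "
from h import *
c=cam('wrist'); o,p,R=st()
for dx in (-4,0,4):
    q=p+R.apply([[31.5+dx,0,132.8],[dx,31.5,132.8],[dx,-31.5,132.8],[dx+25,0,198.8]]); print(dx,proj(c,q).round(1).tolist())
# crate geometry by wrist
for uv,l in [((441,182),(84,-85,110)),]:
    P=onz(c,uv,l[2]); print(wc(P),l)
for uv,l in [((205,30),(-60,0,58)),((384,30),(60,0,58)),((205,151),(-60,-78,58)),((376,151),(60,-78,58)),]:
    P=onz(c,uv,l[2]); print(wc(P),l)
"
```

```text
-4 [[284.4, 271.1], [381.0, 358.8], [188.1, 358.7], [285.2, 221.7]]
0 [[284.4, 258.9], [382.0, 348.4], [187.1, 348.3], [285.2, 213.7]]
4 [[284.4, 246.4], [382.9, 337.8], [186.1, 337.8], [285.2, 205.5]]
[ 85.68432267 -84.79433895] (84, -85, 110)
[-51.57810098   0.09415452] (-60, 0, 58)
[59.99174021  0.32651299] (60, 0, 58)
[-56.33706171 -74.9618678 ] (-60, -78, 58)
[ 60.54515463 -74.74239267] (60, -78, 58)
```

Emit:
send_rows(
  commands=[
    [-1.5,-1,-18,0,0,0,0.5],
    [-1.5,-1,-36,0,0,0,0.5],
    [-1.5,-1,-54,0,0,0,0.5],
    [-1.5,-1,-72,0,0,0,0.5],
    [-1.5,-1,-85,0,0,0,0.5],
  ],
)

```text
clock: 11.33
eef_pos: [675.8, -132.8, 258.3]
orientation: [-0.001, -0.033, 0.999, 0.001]
contact_force: [0.8, 0.8, -2.6]
opening: 0.728
```

Emit:
send_rows(
  commands=[
    [0,0,-8,0,0,0,0.5],
    [0,0,-16,0,0,0,0.5],
    [0,0,-24,0,0,0,0.5],
    [0,0,-30,0,0,0,0.5],
    [0,0,-34,0,0,0,0.5],
  ],
)

```text
clock: 11.75
eef_pos: [675.9, -133.2, 230.0]
orientation: [0.001, -0.033, 0.999, -0.001]
contact_force: [-20.0, 9.7, 38.3]
opening: 0.734
```

```bash
python3 -c "
from h import *
goto(cw(-2,-116,210.8),TH,off=0); c=cam('wrist','w12.png')
"
```

```text
shift [  0.9   1.3 -19.2] turn [ 0.1  0.1 -0.1] tcp now [ 675.9 -133.2  230. ] t 11.75 open 0.734 F [-20.    9.7  38.3] q [ 0.03  0.62  0.22  0.   -1.17 -1.54]
```

View pics/w12.png

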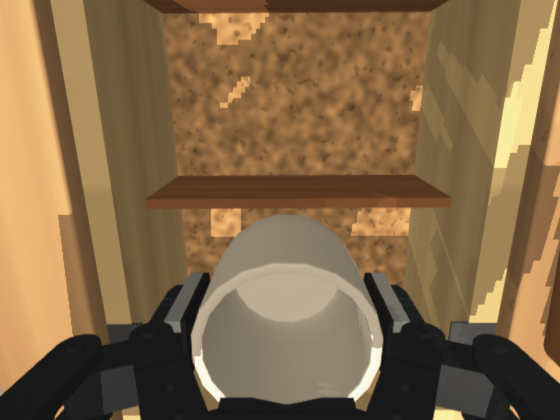

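Emit:
send_rows(
  commands=[
    [0,0,10,0,0,0,0.5],
    [0,0,20,0,0,0,0.5],
    [0,0,20,0,0,0,0.5],
  ],
)

```text
clock: 12.05
eef_pos: [676.8, -133.3, 253.8]
orientation: [0.004, -0.034, 0.999, -0.002]
contact_force: [-0.7, 0.6, -1.1]
opening: 0.73
```

```bash
python3 -c "
from h import *
goto(cw(-2,-116,210.8),TH,off=0); c=cam('wrist','w13.png');s=cam('side','s3.png');cam('top','t3.png')
print(wc(st()[1]))
for n,x0,y0 in (('s3',220,120),('t3',250,120)): cv2.imwrite('pics/'+n+'z.png',cv2.resize(cv2.imread('pics/'+n+'.png')[y0:y0+120,x0:x0+160],(800,600),interpolation=cv2.INTER_CUBIC))
"
```

```text
shift [  0.1   1.4 -43. ] turn [ 0.2  0.5 -0.1] tcp now [ 676.8 -133.3  253.8] t 12.05 open 0.73 F [-0.7  0.6 -1.1] q [ 0.03  0.6   0.25  0.   -1.22 -1.54]
[  -3.09645623 -114.76216775]
```

View pics/w13.png

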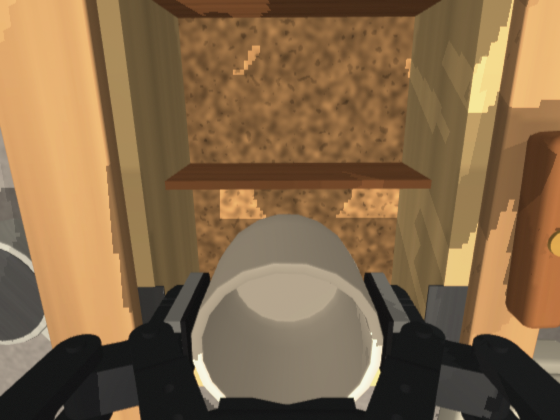

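View pics/s3z.png

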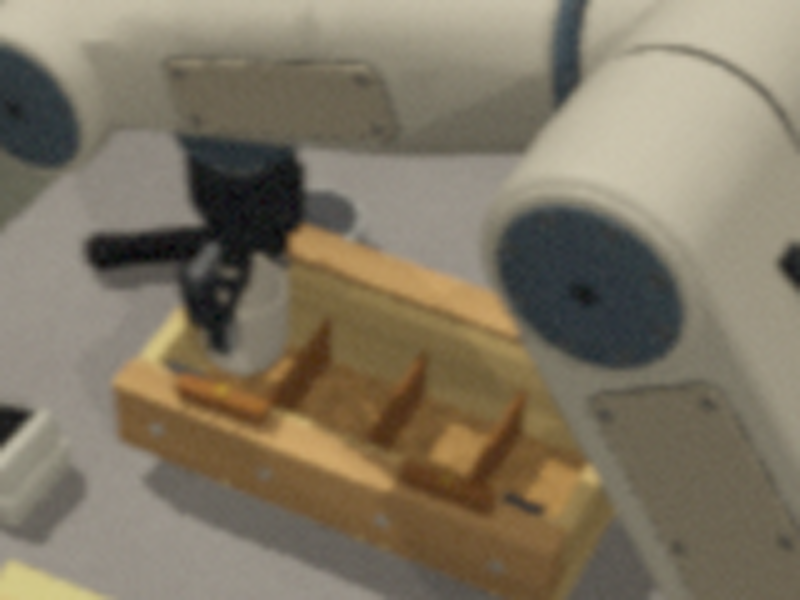

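View pics/t3z.png

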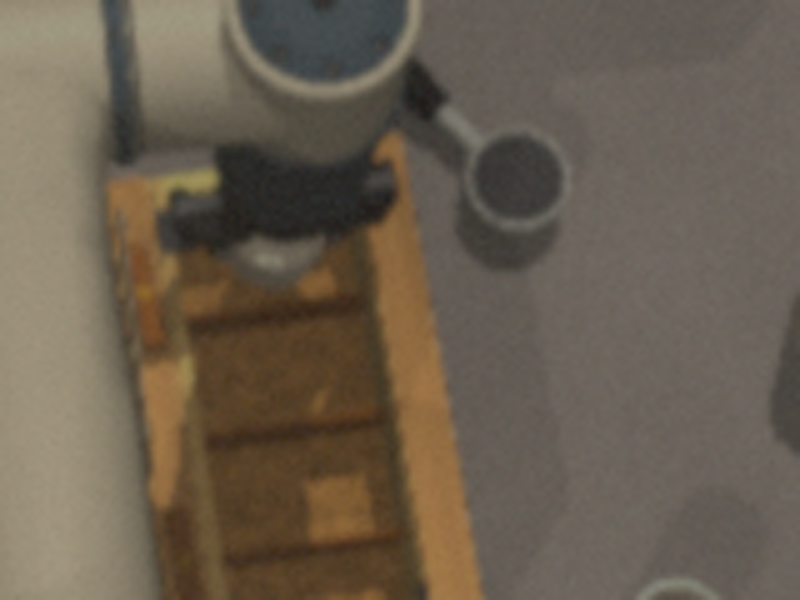

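```bash
python3 -c "
from h import *
c=cam('wrist'); o,p,R=st(); print(wc(p))
for uv,l in [((298,188),(0,-80,58)),((295,16),(0,-2,58)),((430,182),(60,-80,58)),((167,187),(-60,-80,58)),((549,245),(84,-85,110)),((166,20),(-60,-2,58)),((415,19),(60,-2,58))]:
    print(uv,wc(onz(c,uv,l[2])).round(1),l)
"
```

```text
[  -3.11300446 -114.63902295]
(298, 188) [  2.3 -75.9] (0, -80, 58)
(295, 16) [ 0.4 -7.6] (0, -2, 58)
(430, 182) [ 60.3 -73.1] (60, -80, 58)
(167, 187) [-55.6 -75.6] (-60, -80, 58)
(549, 245) [ 79.6 -81.6] (84, -85, 110)
(166, 20) [-49.7  -9.1] (-60, -2, 58)
(415, 19) [46.9 -8.6] (60, -2, 58)
```

Emit:
send_rows(
  commands=[
    [-0.5,1.5,-8,0,0,0,0.5],
    [-0.5,1.5,-14,0,0,0,0.5],
    [-0.5,1.5,-17,0,0,0,0.5],
    [-0.5,1.5,-19,0,0,0,0.5],
    [-0.5,1.5,-20,0,0,0,0.5],
  ],
)

```text
clock: 12.67
eef_pos: [674.5, -131.4, 229.7]
orientation: [-0.001, -0.033, 0.999, -0.001]
contact_force: [-8.8, 4.1, 9.9]
opening: 0.732
```

```bash
python3 -c "
from h import *
o,p,R=st(); print(p,wc(p),o['contact_force'],o['moment'])"
```

```text
[ 674.52314803 -131.38053887  229.67206362] [  -1.39021257 -113.67412353] [-8.84551729  4.06677881  9.86374142] [ 0.5464262   2.26030311 -0.38465246]
```

Emit:
send_rows(
  commands=[
    [0,0,0,0,0,0,0.5],
    [0,0,0,0,0,0,0.5],
  ],
)

```text
clock: 12.83
eef_pos: [674.4, -131.3, 229.9]
orientation: [-0.001, -0.033, 0.999, -0.001]
contact_force: [-2.0, 1.3, 3.4]
opening: 0.731
```

```bash
python3 -c "
from h import *
o,p,R=st(); print(p,wc(p),o['contact_force'],o['moment'],o['joint_torque'])
c=cam('wrist','w14.png');cam('side','s4.png');cam('top','t4.png')
for n,x0,y0 in (('s4',220,120),('t4',250,120)): cv2.imwrite('pics/'+n+'z.png',cv2.resize(cv2.imread('pics/'+n+'.png')[y0:y0+90,x0:x0+120],(800,600),interpolation=cv2.INTER_CUBIC))
"
```

```text
[ 674.40442246 -131.27398842  229.88709968] [  -1.27615269 -113.56259281] [-2.04933514  1.32625526  3.40752664] [ 0.26545732  0.76323791 -0.14274933] [ -0.45252873 -54.61372375  22.38213658   5.01086354   0.73185012
   0.13282662]
```

View pics/w14.png

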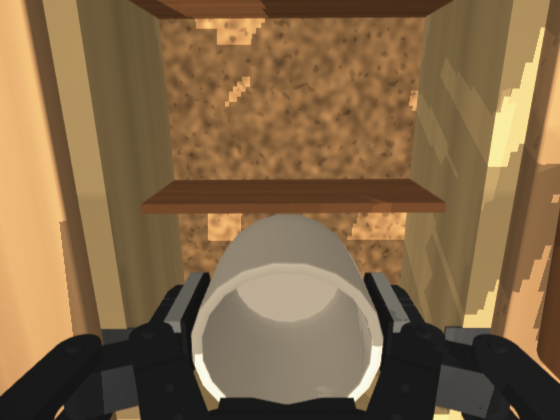

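View pics/s4z.png

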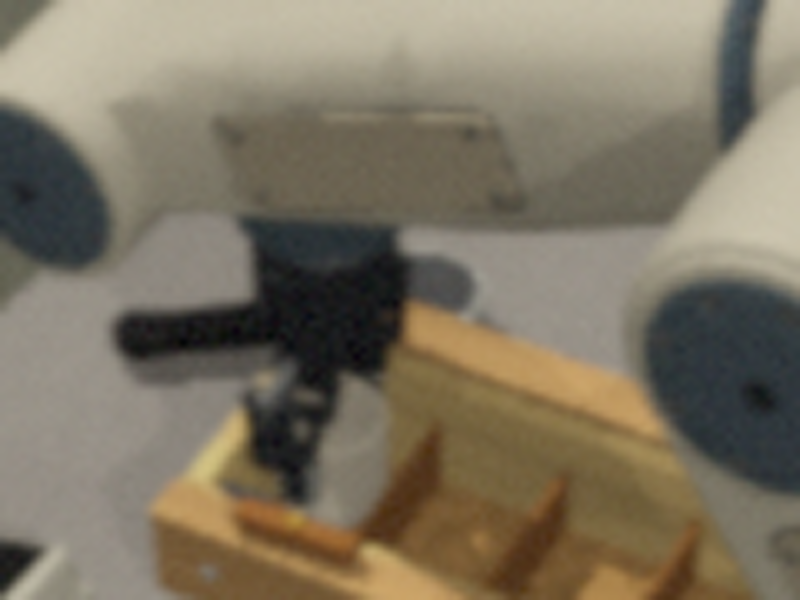

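View pics/t4z.png

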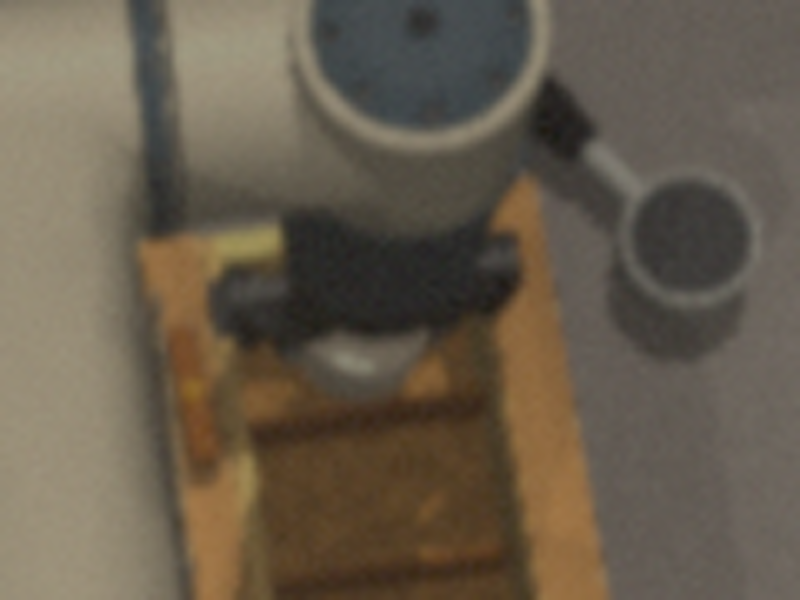

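Emit:
send_rows(
  commands=[
    [0,0,10,0,0,0,0.5],
    [0,0,10,0,0,0,0.5],
    [0,0,10,0,0,0,0.5],
    [0,0,10,0,0,0,0.5],
  ],
)

```text
clock: 13.32
eef_pos: [674.5, -131.4, 239.6]
orientation: [-0.001, -0.033, 0.999, -0.001]
contact_force: [-0.6, -0.1, -2.3]
opening: 0.731
```

```bash
cat > r.py <<'E'
from h import *
o,p,R=st(); print(p.round(1),wc(p).round(1),np.round(o['contact_force'],1),np.round(o['moment'],2),o['opening'].round(3) if hasattr(o['opening'],'round') else o['opening'])
E
python3 r.py
```

```text
[ 674.5 -131.4  239.6] [  -1.4 -113.6] [-0.6 -0.1 -2.3] [ 0.03  0.03 -0.02] 0.7308093813878483
```

Emit:
send_rows(
  commands=[
    [0,0,-5,0,0,0,0.5],
    [0,0,-5,0,0,0,0.5],
    [0,0,-5,0,0,0,0.5],
    [0,0,-5,0,0,0,0.5],
  ],
)

```text
clock: 13.65
eef_pos: [674.4, -131.4, 234.2]
orientation: [-0.001, -0.033, 0.999, -0.001]
contact_force: [-0.2, -0.7, -1.6]
opening: 0.731
```

```bash
python3 r.py
```

```text
[ 674.4 -131.4  234.2] [  -1.4 -113.6] [-0.2 -0.7 -1.6] [-0.02 -0.02  0.  ] 0.7306809454409094
```

Emit:
send_rows(
  commands=[
    [0,0,-3,0,0,0,0.5],
    [0,0,-3,0,0,0,0.5],
    [0,0,-3,0,0,0,0.5],
  ],
)

```text
clock: 13.9
eef_pos: [674.3, -131.4, 230.8]
orientation: [-0.002, -0.033, 0.999, -0.001]
contact_force: [0.6, 0.0, -2.6]
opening: 0.732
```

```bash
python3 r.py
```

```text
[ 674.3 -131.4  230.8] [  -1.4 -113.5] [ 0.6  0.  -2.6] [0.07 0.01 0.03] 0.7315843403174533
```

Emit:
send_rows(
  commands=[
    [0,0,-3,0,0,0,0.5],
    [0,0,-3,0,0,0,0.5],
    [0,0,-3,0,0,0,0.5],
  ],
)

```text
clock: 14.15
eef_pos: [674.5, -131.5, 229.9]
orientation: [-0.001, -0.033, 0.999, -0.002]
contact_force: [-3.3, 1.1, 6.3]
opening: 0.727
```

```bash
python3 r.py
```

```text
[ 674.5 -131.5  229.9] [  -1.5 -113.6] [-3.3  1.1  6.3] [ 0.02  0.99 -0.17] 0.727366552508346
```

```bash
python3 -c "
from h import *
c=cam('wrist','w15.png'); o,p,R=st(); print(wc(p))
for uv,l in [((143,212),(-60,-80,58)),((443,210),(60,-80,58)),((176,180),(-60,-76,12)),((418,180),(60,-76,12)),((162,17),(-60,-2,12)),((424,17),(60,-2,12)),((130,0),(-60,-2,58))]:
    print(uv,wc(onz(c,uv,l[2])).round(1),l)
for z in (198.8,190,180,171): print(z,proj(c,p+R.apply([[31.5 if z<172 else 25,0,z],[0,31.5,132.8]])).round(1).tolist())
im=cv2.imread('pics/w15.png'); cv2.imwrite('pics/w15z.png',cv2.resize(im[150:350,120:450],(800,485),interpolation=cv2.INTER_CUBIC))
"
```

```text
[  -1.51037504 -113.65597573]
(143, 212) [-58.3 -79.6] (-60, -80, 58)
(443, 210) [ 60.4 -78.4] (60, -80, 58)
(176, 180) [-58.2 -76.6] (-60, -76, 12)
(418, 180) [ 65.6 -76.2] (60, -76, 12)
(162, 17) [-58.   -1.5] (-60, -2, 12)
(424, 17) [60.3 -1.4] (60, -2, 12)
(130, 0) [-54.3  -4.9] (-60, -2, 58)
198.8 [[285.0, 213.5], [381.6, 348.1]]
190 [[284.9, 219.3], [381.6, 348.1]]
180 [[284.8, 226.7], [381.6, 348.1]]
171 [[284.7, 218.7], [381.6, 348.1]]
```

View pics/w15z.png

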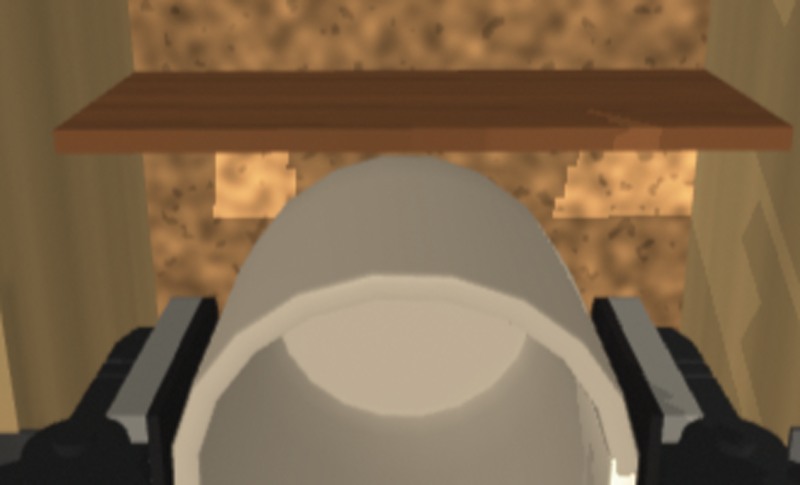

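Emit:
send_rows(
  commands=[
    [0,0,6,0,0,0,0.5],
    [4,1,6,0,0,0,0.5],
    [4,1,2,0,0,0,0.5],
    [4,1,1,0,0,0,0.5],
    [4,1,1,0,0,0,0.5],
  ],
)

```text
clock: 14.62
eef_pos: [678.5, -130.3, 230.0]
orientation: [-0.001, -0.033, 0.999, -0.002]
contact_force: [-0.1, 0.3, -2.5]
opening: 0.734
```

```bash
python3 r.py
```

```text
[ 678.5 -130.3  230. ] [  -0.6 -117.7] [-0.1  0.3 -2.5] [ 0.09 -0.03 -0.01] 0.7339682682115741
```

Emit:
send_rows(
  commands=[
    [0,0,-3,0,0,0,0.5],
    [0,0,-3,0,0,0,0.5],
    [0,0,-3,0,0,0,0.5],
  ],
)

```text
clock: 14.87
eef_pos: [678.5, -130.4, 229.4]
orientation: [-0.0, -0.034, 0.999, -0.002]
contact_force: [-5.6, 3.0, 10.4]
opening: 0.733
```

```bash
python3 r.py
```

```text
[ 678.5 -130.4  229.4] [  -0.7 -117.7] [-5.6  3.  10.4] [ 0.16  1.57 -0.28] 0.7329691779875537
```

Emit:
send_rows(
  commands=[
    [0,0,-3,0,0,0,0.5],
    [0,0,-3,0,0,0,0.5],
    [0,0,-3,0,0,0,0.5],
  ],
)

```text
clock: 15.12
eef_pos: [678.4, -130.3, 229.3]
orientation: [0.0, -0.034, 0.999, -0.003]
contact_force: [-6.2, 4.0, 12.7]
opening: 0.729
```

```bash
python3 r.py
```

```text
[ 678.4 -130.3  229.3] [  -0.5 -117.6] [-6.2  4.  12.7] [ 0.5   2.01 -0.4 ] 0.7289678665371118
```

```bash
python3 -c "
from h import *
c=cam('top')
for z in (110,125,140):
  print(z,[wc(onz(c,uv,z)).round(1) for uv in ((327.8,158.2),(281.8,165))])
"
```

```text
110 [array([ -78.2, -129.1]), array([  67.8, -126.9])]
125 [array([ -76. , -124.8]), array([  68.6, -122.7])]
140 [array([ -73.7, -120.5]), array([  69.4, -118.4])]
```

The gripper's outer knuckles span crate x ±71 mm, so they rest on the lip (top 107 mm) at TCP z 230. The cup has to be held higher. I'll set it back on the bench and regrip near its rim.

Emit:
send_rows(
  commands=[
    [0,0,20,0,0,0,0.5],
    [0,0,50,0,0,0,0.5],
    [0,0,85,0,0,0,0.5],
    [0,0,115,0,0,0,0.5],
    [0,-15,117,0,0,0,0.5],
  ],
)

```text
clock: 15.58
eef_pos: [679.4, -144.0, 353.9]
orientation: [0.006, -0.035, 0.999, -0.004]
contact_force: [1.7, -1.0, -0.5]
opening: 0.729
```

Emit:
send_rows(
  commands=[
    [-20,-35,0,0,0,0,0.5],
    [-40,-70,0,0,0,0,0.5],
    [-60,-104,0,0,0,0,0.5],
    [-80,-138,0,0,0,0,0.5],
    [-98,-170,0,0,0,0,0.5],
  ],
)

```text
clock: 16.0
eef_pos: [579.9, -315.7, 353.4]
orientation: [0.006, -0.035, 0.999, -0.004]
contact_force: [0.6, -0.7, -1.5]
opening: 0.728
```

```bash
python3 -c "
from h import *
goto((545,-350,199.5),TH,off=0)"
```

```text
shift [ -34.9  -34.3 -153.9] turn [ 0.4  0.7 -0.3] tcp now [ 579.9 -315.7  353.4] t 16.0 open 0.728 F [ 0.6 -0.7 -1.5] q [-0.26  0.49  0.32  0.   -1.39 -1.24]
```

Emit:
send_rows(
  commands=[
    [-20,-20,-10,0.4,0.7,0,0.5],
    [-35,-34,-30,0.4,0.7,0,0.5],
    [-35,-34,-65,0.4,0.7,0,0.5],
    [-35,-34,-100,0.4,0.7,0,0.5],
    [-35,-34,-125,0.4,0.7,0,0.5],
  ],
)

```text
clock: 16.42
eef_pos: [543.2, -349.8, 224.6]
orientation: [-0.002, -0.034, 0.999, 0.001]
contact_force: [-0.4, 0.8, -3.5]
opening: 0.728
```

```bash
python3 r.py
```

```text
[ 543.2 -349.8  224.6] [-210.8   31.6] [-0.4  0.8 -3.5] [0.1  0.06 0.02] 0.7275484892570128
```

Emit:
send_rows(
  commands=[
    [0,0,-10,0,0,0,0.5],
    [0,0,-17,0,0,0,0.5],
    [0,0,-22,0,0,0,0.5],
    [0,0,-24,0,0,0,0.5],
    [0,0,-24.5,0,0,0,0.5],
  ],
)

```text
clock: 16.83
eef_pos: [543.6, -350.0, 200.8]
orientation: [-0.001, -0.034, 0.999, 0.001]
contact_force: [0.3, -0.5, -2.5]
opening: 0.73
```

```bash
python3 r.py
```

```text
[ 543.6 -350.   200.8] [-211.    31.2] [ 0.3 -0.5 -2.5] [-0.01 -0.06 -0.03] 0.7302575778740977
```

Emit:
send_rows(
  commands=[
    [0,0,0,0,0,0,0.2],
    [0,0,0,0,0,0,0.12],
    [0,0,10,0,0,0,0.12],
    [0,0,22,0,0,0,0.12],
    [0,0,22,0,0,0,0.12],
  ],
)

```text
clock: 17.25
eef_pos: [544.6, -350.6, 226.9]
orientation: [0.002, -0.035, 0.999, -0.001]
contact_force: [1.8, 0.0, 1.1]
opening: 0.878
```

```bash
python3 r.py; python3 -c "
from h import *
cam('wrist','w16.png')"
```

```text
[ 544.6 -350.6  226.9] [-211.7   30.2] [1.8 0.  1.1] [-0.04 -0.05 -0.04] 0.878123029212781
```

View pics/w16.png

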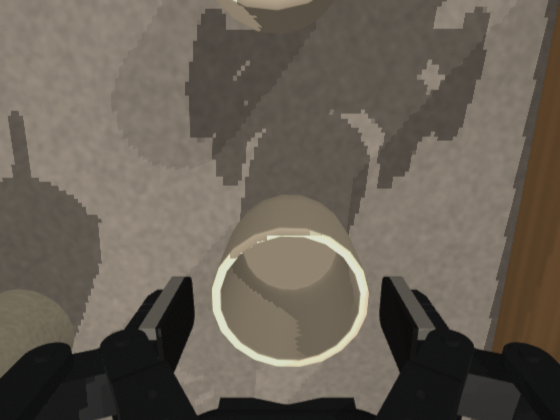

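Emit:
send_rows(
  commands=[
    [0,0,-4,0,0,0,0.15],
    [0,0,-4.5,0,0,0,0.2],
    [0,0,-4.5,0,0,0,0.25],
    [0,0,-4.5,0,0,0,0.5],
    [0,0,-4.5,0,0,0,0.5],
  ],
  squeeze=50,
)

```text
clock: 17.72
eef_pos: [544.4, -350.2, 220.9]
orientation: [0.001, -0.035, 0.999, -0.0]
contact_force: [-0.5, 1.7, 2.5]
opening: 0.714
```

```bash
python3 r.py; python3 -c "
from h import *
cam('wrist','w17.png')"
```

```text
[ 544.4 -350.2  220.9] [-211.3   30.4] [-0.5  1.7  2.5] [ 0.38  0.08 -0.01] 0.7144025416164259
```

View pics/w17.png

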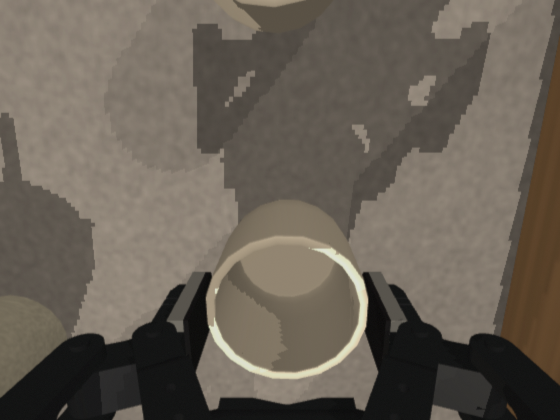

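Emit:
send_rows(
  commands=[
    [0,0,10,0,0,0,0.5],
    [0,0,35,0,0,0,0.5],
    [0,0,70,0,0,0,0.5],
    [0,0,105,0,0,0,0.5],
    [0,0,135,0,0,0,0.5],
  ],
)

```text
clock: 18.18
eef_pos: [544.1, -350.3, 358.4]
orientation: [0.001, -0.035, 0.999, -0.001]
contact_force: [1.3, -0.9, -1.1]
opening: 0.713
```

```bash
python3 r.py; cat > incup.py <<'E'
from h import *
import sys
c=cam('wrist',sys.argv[1]); d=float(sys.argv[2]) # base distance
o,p,R=st()
for dx in (-4,0,4):
    q=p+R.apply([[31.5+dx,0,d-66],[dx-31.5,0,d-66],[dx,31.5,d-66],[dx,-31.5,d-66]]); print(dx,proj(c,q).round(1).tolist())
E
python3 incup.py w18.png 221
python3 -c "
from h import *
goto(cw(0,-117,365),TH,off=0)"
```

```text
[ 544.1 -350.3  358.4] [-211.3   30.8] [ 1.3 -0.9 -1.1] [-0.04 -0.22 -0.02] 0.7130870320648726
-4 [[278.4, 256.1], [279.5, 405.1], [364.9, 335.2], [192.8, 336.0]]
0 [[278.3, 245.2], [279.4, 396.7], [365.6, 325.7], [192.0, 326.5]]
4 [[278.3, 234.1], [279.4, 388.3], [366.3, 316.1], [191.2, 316.8]]
shift [133.  221.4  -0.7] turn [ 0.5  0.6 -0.3] tcp now [ 544.7 -351.2  365.7] t 18.23 open 0.714 F [ 0.9 -1.5  5.6] q [-0.33  0.46  0.31  0.   -1.4  -1.17]
```

View pics/w18.png

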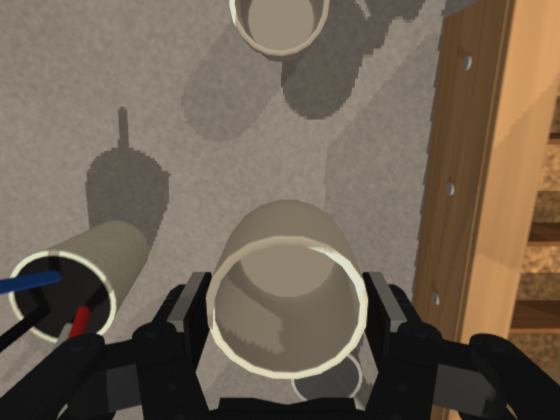

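```bash
cat > ring.py <<'E'
from h import *
from scipy.optimize import least_squares
import sys
# ring outer extents in wrist image: left,right,top,bottom
def fit(c,L,Rt,T,B):
    o,p,R=st(); a=np.linspace(0,2*np.pi,121)
    def f(v):
        q=proj(c,p+R.apply(np.column_stack([v[0]+31.5*np.cos(a),v[1]+31.5*np.sin(a),0*a+v[2]])))
        return [q[:,0].min()-L,q[:,0].max()-Rt,q[:,1].min()-T,q[:,1].max()-B]
    r=least_squares(f,[0,0,150]); return r.x.round(1),np.round(r.fun,1)
if __name__=='__main__':
    c=cam('wrist'); print(fit(c,*map(float,sys.argv[1:5])))
E
python3 ring.py 208 367 236 379; python3 ring.py 192 381 263 432
```

```text
(array([ -2.9,   0.8, 156.2]), array([-0.9,  0.9,  0.9, -1. ]))
(array([ -3.2,  -0.4, 129.4]), array([-2.4,  2.4,  2.7, -3.1]))
```

```bash
python3 -c "
from h import *
goto(cw(2,-114,362),TH,off=0)"
```

```text
shift [130.  222.5   2.6] turn [ 0.2  0.4 -0.2] tcp now [ 544.6 -350.5  359.4] t 18.33 open 0.711 F [ 0.4  0.  -2.6] q [-0.33  0.46  0.3   0.   -1.4  -1.17]
```

Emit:
send_rows(
  commands=[
    [15,27,2,0,0,0,0.5],
    [34,58,2,0,0,0,0.5],
    [53,90,2,0,0,0,0.5],
    [72,122,2,0,0,0,0.5],
    [91,155,2,0,0,0,0.5],
  ],
)

```text
clock: 18.75
eef_pos: [635.8, -194.0, 359.4]
orientation: [0.002, -0.034, 0.999, -0.001]
contact_force: [0.7, -0.7, -1.2]
opening: 0.71
```

```bash
python3 -c "
from h import *
goto(cw(2,-114,362),TH,off=0)"
```

```text
shift [38.8 66.1  2.6] turn [ 0.1  0.2 -0.2] tcp now [ 635.8 -194.   359.4] t 18.75 open 0.71 F [ 0.7 -0.7 -1.2] q [-0.06  0.5   0.35  0.   -1.42 -1.44]
```

Emit:
send_rows(
  commands=[
    [18,30,0,0,0,0,0.5],
    [32,54,0,0.1,0.2,-0.2,0.5],
    [39,66,0,0.1,0.2,-0.2,0.5],
    [39,66,0,0.1,0.2,-0.2,0.5],
    [39,66,-5,0.1,0.2,-0.2,0.5],
  ],
)

```text
clock: 19.17
eef_pos: [675.0, -127.6, 353.7]
orientation: [-0.0, -0.033, 0.999, -0.0]
contact_force: [-0.5, -0.5, -3.0]
opening: 0.712
```

```bash
python3 -c "
from h import *
goto(cw(2,-114,234),TH,off=0)"
```

```text
shift [  -0.4   -0.4 -119.7] turn [ 0.1 -0.  -0.1] tcp now [ 675.  -127.6  353.7] t 19.17 open 0.712 F [-0.5 -0.5 -3. ] q [ 0.04  0.55  0.42  0.   -1.45 -1.54]
```

Emit:
send_rows(
  commands=[
    [0,0,-18,0,0,0,0.5],
    [0,0,-38,0,0,0,0.5],
    [0,0,-58,0,0,0,0.5],
    [0,0,-76,0,0,0,0.5],
    [0,0,-88,0,0,0,0.5],
  ],
)

```text
clock: 19.58
eef_pos: [673.5, -129.2, 262.5]
orientation: [-0.003, -0.032, 0.999, -0.0]
contact_force: [0.2, 0.7, -2.4]
opening: 0.71
```

Emit:
send_rows(
  commands=[
    [0,0,-8,0,0,0,0.5],
    [0,0,-15,0,0,0,0.5],
    [0,0,-20,0,0,0,0.5],
    [0,0,-23,0,0,0,0.5],
    [0,0,-25,0,0,0,0.5],
  ],
)

```text
clock: 20.0
eef_pos: [673.3, -129.5, 237.4]
orientation: [-0.003, -0.032, 0.999, -0.0]
contact_force: [-0.7, 0.1, -2.1]
opening: 0.711
```

```bash
python3 r.py;python3 -c "
from h import *
c=cam('wrist','w19.png')"
```

```text
[ 673.3 -129.5  237.4] [   0.6 -112.6] [-0.7  0.1 -2.1] [-0.04 -0.03 -0.01] 0.7113402601430943
```

View pics/w19.png

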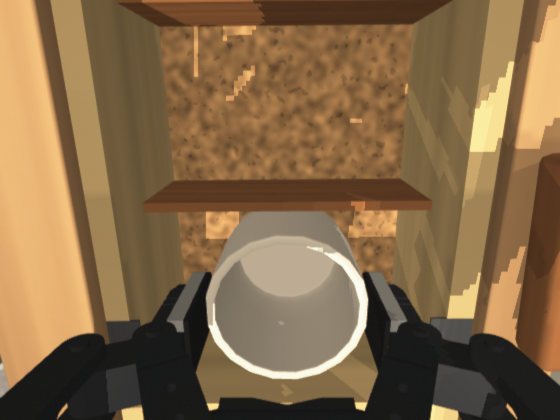

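Emit:
send_rows(
  commands=[
    [0,0,-1.5,0,0,0,0.5],
    [0,0,-3,0,0,0,0.5],
    [0,0,-4,0,0,0,0.5],
    [0,0,-4,0,0,0,0.5],
  ],
)

```text
clock: 20.38
eef_pos: [673.3, -129.2, 233.2]
orientation: [-0.003, -0.032, 0.999, -0.0]
contact_force: [-0.2, 0.4, -1.2]
opening: 0.712
```

```bash
python3 r.py
```

```text
[ 673.3 -129.2  233.2] [   0.8 -112.6] [-0.2  0.4 -1.2] [ 0.01 -0.01 -0.02] 0.7118241704042981
```

Emit:
send_rows(
  commands=[
    [0,0,-1,0,0,0,0.5],
    [0,0,-1,0,0,0,0.5],
    [0,0,-1,0,0,0,0.22],
    [0,0,-1,0,0,0,0.15],
    [0,0,-1,0,0,0,0.15],
  ],
)

```text
clock: 20.8
eef_pos: [673.4, -129.2, 232.3]
orientation: [-0.002, -0.032, 0.999, -0.0]
contact_force: [0.6, 0.1, 0.8]
opening: 0.847
```

Emit:
send_rows(
  commands=[
    [0,0,5,0,0,0,0.15],
    [0,0,20,0,0,0,0.15],
    [0,0,50,0,0,0,0.15],
    [0,0,85,0,0,0,0.15],
    [0,0,120,0,0,0,0.15],
  ],
)

```text
clock: 21.22
eef_pos: [673.1, -129.3, 353.7]
orientation: [-0.003, -0.032, 0.999, -0.0]
contact_force: [1.3, -0.0, 0.4]
opening: 0.851
```

```bash
python3 r.py;python3 -c "
from h import *
c=cam('wrist','w20.png')
goto((413,-365.5,360),TH,off=0)
t=cam('top','t5.png'); print(cups(t,[(139,225),(160,260),(385,247)]))"
```

```text
[ 673.1 -129.3  353.7] [   0.7 -112.4] [ 1.3 -0.   0.4] [ 0.   -0.31  0.02] 0.8505198509164962
shift [-261.1 -235.5   -3.3] turn [0.2 0.4 0. ] tcp now [ 674.1 -130.   363.3] t 21.27 open 0.849 F [ 0.1 -0.1  9. ] q [ 0.04  0.54  0.43  0.   -1.46 -1.54]
[(array([137.7, 223.3], dtype=float32), array([538.6, 403.9,  66. ]), 33.4), (array([158.2, 259.5], dtype=float32), array([420.3, 342.1,  66. ]), 31.5), (array([385.5, 245.5], dtype=float32), array([ 413.2, -365.4,   66. ]), 32.2)]
```

View pics/w20.png

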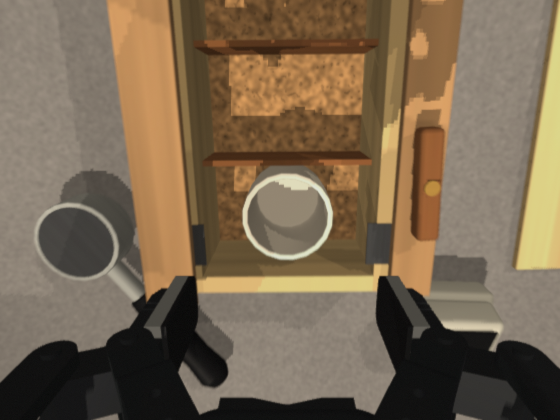

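Emit:
send_rows(
  commands=[
    [-130,-117,-3,0.2,0.4,0,0.12],
    [-130,-117,-3,0.2,0.4,0,0.12],
    [-130,-117,-3,0.2,0.4,0,0.12],
    [-130,-117,-3,0.2,0.4,0,0.12],
    [-130,-117,-3,0.2,0.4,0,0.12],
  ],
)

```text
clock: 21.73
eef_pos: [540.5, -250.1, 359.5]
orientation: [0.001, -0.03, 1.0, -0.0]
contact_force: [0.3, -1.2, 0.0]
opening: 0.887
```

Emit:
send_rows(
  commands=[
    [-130,-117,0,0,0,0,0.12],
    [-130,-117,0,0,0,0,0.12],
    [-130,-117,0,0,0,0,0.12],
    [-130,-117,0,0,0,0,0.12],
    [-130,-117,-2,0,0,0,0.12],
  ],
)

```text
clock: 22.15
eef_pos: [407.0, -369.7, 358.8]
orientation: [0.002, -0.029, 1.0, -0.001]
contact_force: [0.0, 0.5, 1.0]
opening: 0.879
```

```bash
cat > over.py <<'E'
from ring import *
import sys
x,y=float(sys.argv[1]),float(sys.argv[2])
goto((x,y,222),TH,off=0)
c=cam('wrist',sys.argv[3]); o,p,R=st(); u=proj(c,[[x,y,66]])[0]; print('pred',u)
for r in cups(c,[u],half=70,k=4,rr=(130,230)): print(r)
E
python3 over.py 414 -363.5 w21.png
```

```text
shift [   7.     6.2 -136.8] turn [0.1 0.2 0.4] tcp now [ 407.  -369.7  358.8] t 22.15 open 0.879 F [0.  0.5 1. ] q [-0.45  0.27  0.01  0.   -1.31 -1.06]
pred [294.44943033 216.15080761]
(array([295.8, 210.8], dtype=float32), array([ 409.8, -362.8,   66. ]), 29.1)
```

View pics/w21.png

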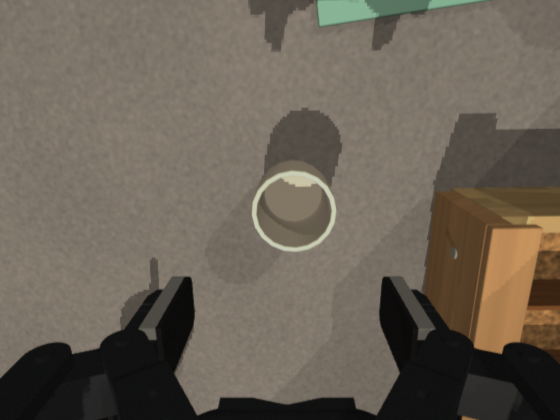

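Emit:
send_rows(
  commands=[
    [5.5,6.7,-35,0.1,0.2,0.4,0.12],
    [5.5,6.7,-75,0.1,0.2,0.4,0.12],
    [5.5,6.7,-108,0.1,0.2,0.4,0.12],
    [5.5,6.7,-128,0.1,0.2,0.4,0.12],
    [5.5,6.7,-137,0.1,0.2,0.4,0.12],
  ],
)

```text
clock: 22.62
eef_pos: [411.4, -362.4, 217.9]
orientation: [-0.003, -0.032, 0.999, 0.001]
contact_force: [0.2, 0.0, 0.1]
opening: 0.88
```

Emit:
send_rows(
  commands=[
    [0,0,0,0,0,0,0.12],
    [0,0,0,0,0,0,0.12],
  ],
)

```text
clock: 22.78
eef_pos: [411.8, -362.5, 218.3]
orientation: [-0.003, -0.032, 0.999, 0.001]
contact_force: [0.3, 0.4, -0.0]
opening: 0.88
```

```bash
python3 r.py;python3 -c "
from h import *
c=cam('wrist','w22.png')"
```

```text
[ 411.8 -362.5  218.3] [-214.9  163.6] [ 0.3  0.4 -0. ] [-0.05 -0.01 -0.01] 0.8802140561705276
```

View pics/w22.png

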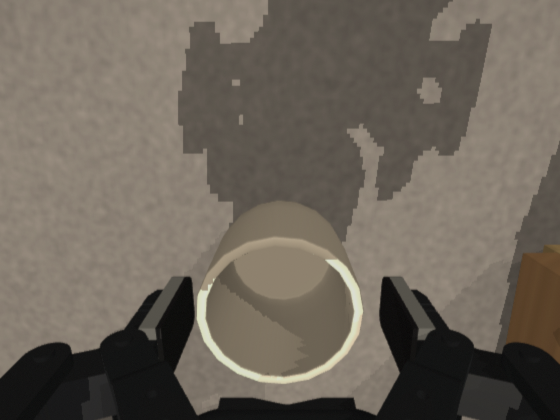

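```bash
python3 ring.py 197 363 237 383
```

```text
(array([ -1.2,  -1.6, 154.8]), array([-0.2,  0.2,  0.2, -0.2]))
```

Emit:
send_rows(
  commands=[
    [3,0,3.5,0,0,0,0.15],
    [3,0,3.5,0,0,0,0.2],
    [3,0,3.5,0,0,0,0.25],
    [3,0,3.5,0,0,0,0.5],
    [3,0,3.5,0,0,0,0.5],
  ],
)

```text
clock: 23.3
eef_pos: [416.2, -363.4, 225.7]
orientation: [0.001, -0.032, 0.999, -0.001]
contact_force: [-0.7, 0.3, 11.2]
opening: 0.717
```

```bash
python3 r.py
```

```text
[ 416.2 -363.4  225.7] [-216.1  159.3] [-0.7  0.3 11.2] [0.35 0.08 0.02] 0.7168100971255171
```

Emit:
send_rows(
  commands=[
    [0,0,0,0,0,0,0.15],
    [-2,0,-5,0,0,0,0.15],
    [-2,0,-5,0,0,0,0.15],
    [-2,0,-5,0,0,0,0.15],
  ],
)

```text
clock: 23.63
eef_pos: [413.7, -363.2, 219.9]
orientation: [-0.0, -0.032, 0.999, -0.001]
contact_force: [-0.6, -0.2, -0.2]
opening: 0.847
```

```bash
python3 r.py
```

```text
[ 413.7 -363.2  219.9] [-215.7  161.7] [-0.6 -0.2 -0.2] [ 0.01 -0.   -0.05] 0.8472238441891622
```

Emit:
send_rows(
  commands=[
    [0,0,0,0,0,0,0.2],
    [0,0,0,0,0,0,0.25],
    [0,0,0,0,0,0,0.5],
    [0,0,0,0,0,0,0.5],
  ],
)

```text
clock: 23.97
eef_pos: [413.7, -363.3, 220.4]
orientation: [-0.0, -0.032, 0.999, -0.001]
contact_force: [-2.2, 0.5, 4.4]
opening: 0.721
```

```bash
python3 r.py
```

```text
[ 413.7 -363.3  220.4] [-215.9  161.7] [-2.2  0.5  4.4] [ 0.34  0.47 -0.01] 0.7209999142123604
```

Emit:
send_rows(
  commands=[
    [0,0,10,0,0,0,0.5],
    [0,0,35,0,0,0,0.5],
    [0,0,70,0,0,0,0.5],
    [0,0,105,0,0,0,0.5],
    [0,0,135,0,0,0,0.5],
  ],
)

```text
clock: 24.38
eef_pos: [413.4, -363.2, 357.9]
orientation: [0.0, -0.032, 0.999, -0.001]
contact_force: [0.9, -0.5, -2.1]
opening: 0.719
```

Emit:
send_rows(
  commands=[
    [0,5,0,0,0,0,0.5],
    [0,5,0,0,0,0,0.5],
  ],
)

```text
clock: 24.55
eef_pos: [413.7, -357.8, 360.4]
orientation: [0.003, -0.032, 0.999, -0.002]
contact_force: [0.2, 0.5, -2.7]
opening: 0.723
```

```bash
python3 -c "
from h import *
c=cam('wrist','w23.png')
goto(cw(1,117,362),TH,off=0)"
```

```text
shift [ 30.9 213.7   3.8] turn [0.1 0.1 0. ] tcp now [ 413.3 -357.7  358.2] t 24.6 open 0.72 F [-0.  -0.5 -2.1] q [-0.43  0.27  0.    0.   -1.31 -1.08]
```

View pics/w23.png

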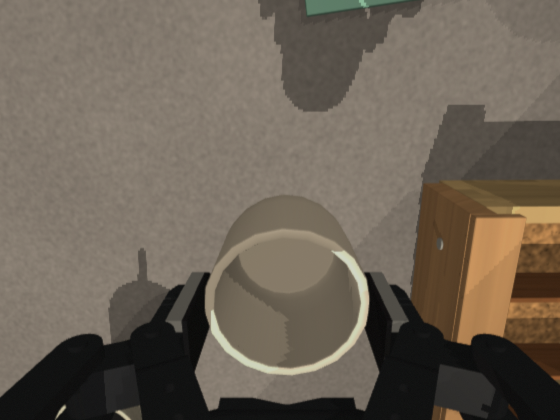

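```bash
python3 ring.py 205 370 230 375
```

```text
(array([1.00e-01, 9.00e-01, 1.55e+02]), array([ 0.1, -0.1, -0.1,  0.1]))
```

Emit:
send_rows(
  commands=[
    [4,28,4,0,0,0,0.5],
    [9,60,4,0,0,0,0.5],
    [14,96,4,0,0,0,0.5],
    [19,132,4,0,0,0,0.5],
    [24,165,4,0,0,0,0.5],
  ],
)

```text
clock: 25.07
eef_pos: [436.6, -191.1, 359.1]
orientation: [-0.002, -0.032, 0.999, 0.0]
contact_force: [0.5, -0.1, -1.9]
opening: 0.722
```

```bash
python3 -c "
from h import *
goto(cw(1,118,362),TH,off=0)"
```

```text
shift [ 6.6 47.   2.9] turn [-0.  -0.2  0.1] tcp now [ 436.6 -191.1  359.1] t 25.07 open 0.722 F [ 0.5 -0.1 -1.9] q [-0.08  0.13 -0.16 -0.   -1.28 -1.42]
```

Emit:
send_rows(
  commands=[
    [5,25,0,0,0,0,0.5],
    [7.5,42,0,0,-0.2,0,0.5],
    [7.5,47,0,0,-0.2,0,0.5],
    [7.5,47,0,0,-0.2,0,0.5],
    [7.5,47,-5,0,-0.2,0,0.5],
  ],
)

```text
clock: 25.48
eef_pos: [444.2, -144.4, 353.9]
orientation: [-0.0, -0.032, 0.999, 0.0]
contact_force: [1.0, 0.5, -2.5]
opening: 0.723
```

```bash
python3 -c "
from h import *
goto(cw(1,117,234),TH,off=0)
cam('wrist','w24.png')"
```

```text
shift [  -0.     0.4 -119.9] turn [-0.  -0.1  0. ] tcp now [ 444.2 -144.4  353.9] t 25.48 open 0.723 F [ 1.   0.5 -2.5] q [ 0.02  0.11 -0.2  -0.   -1.26 -1.53]
```

View pics/w24.png

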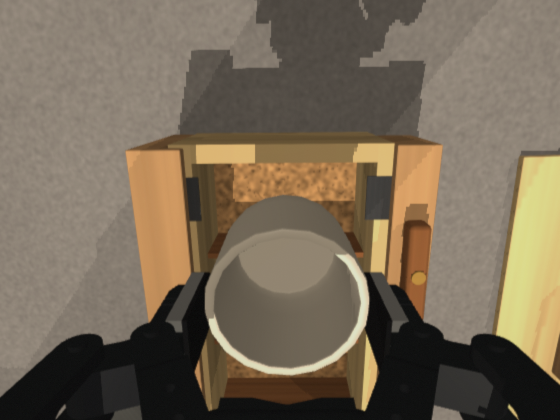

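Emit:
send_rows(
  commands=[
    [0,0,-18,0,0,0,0.5],
    [0,0,-38,0,0,0,0.5],
    [0,0,-58,0,0,0,0.5],
    [0,0,-76,0,0,0,0.5],
    [0,0,-88,0,0,0,0.5],
  ],
)

```text
clock: 25.95
eef_pos: [442.7, -145.7, 261.9]
orientation: [-0.003, -0.031, 1.0, 0.001]
contact_force: [0.2, 1.3, -1.9]
opening: 0.726
```

Emit:
send_rows(
  commands=[
    [0,0,-8,0,0,0,0.5],
    [0,0,-15,0,0,0,0.5],
    [0,0,-20,0,0,0,0.5],
    [0,0,-23,0,0,0,0.5],
    [0,0,-25,0,0,0,0.5],
  ],
)

```text
clock: 26.37
eef_pos: [442.8, -145.9, 236.9]
orientation: [-0.003, -0.031, 1.0, 0.001]
contact_force: [0.1, -0.3, -2.7]
opening: 0.722
```

```bash
python3 r.py;python3 -c "
from h import *
c=cam('wrist','w25.png')"
```

```text
[ 442.8 -145.9  236.9] [ -0.8 118.5] [ 0.1 -0.3 -2.7] [-0.   -0.04 -0.04] 0.7218570302403622
```

View pics/w25.png

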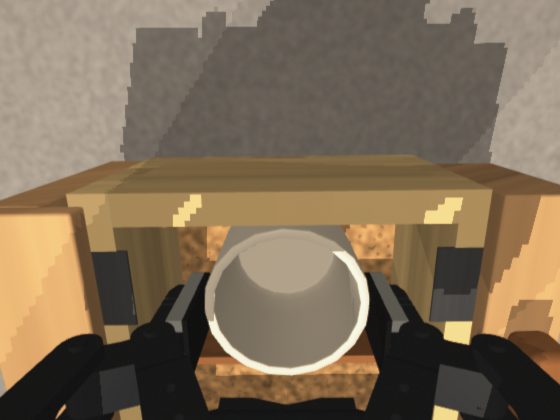

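Emit:
send_rows(
  commands=[
    [0.5,0,-1.5,0,0,0,0.5],
    [1,0,-3,0,0,0,0.5],
    [1,0,-4,0,0,0,0.5],
    [1,0,-4,0,0,0,0.5],
  ],
)

```text
clock: 26.75
eef_pos: [443.8, -145.7, 232.7]
orientation: [-0.003, -0.031, 1.0, 0.001]
contact_force: [0.3, 0.2, -1.5]
opening: 0.723
```

```bash
python3 r.py
```

```text
[ 443.8 -145.7  232.7] [ -0.7 117.5] [ 0.3  0.2 -1.5] [ 0.04  0.06 -0.01] 0.7230422923241523
```

Emit:
send_rows(
  commands=[
    [0,0,-1,0,0,0,0.5],
    [0,0,-1,0,0,0,0.5],
    [0,0,-1,0,0,0,0.22],
    [0,0,-1,0,0,0,0.15],
    [0,0,-1,0,0,0,0.15],
  ],
)

```text
clock: 27.17
eef_pos: [443.9, -145.7, 231.9]
orientation: [-0.003, -0.031, 1.0, 0.001]
contact_force: [-1.0, 0.1, 0.5]
opening: 0.851
```

Emit:
send_rows(
  commands=[
    [0,0,5,0,0,0,0.15],
    [0,0,20,0,0,0,0.15],
    [0,0,50,0,0,0,0.15],
    [0,0,85,0,0,0,0.15],
    [0,0,120,0,0,0,0.15],
  ],
)

```text
clock: 27.58
eef_pos: [443.5, -145.8, 353.4]
orientation: [-0.003, -0.031, 1.0, 0.001]
contact_force: [1.7, 0.1, -0.0]
opening: 0.849
```

```bash
python3 r.py;python3 -c "
from h import *
c=cam('wrist','w26.png')
goto((421,342,360),TH,off=0)
t=cam('top','t6.png'); print(cups(t,[(139,225),(160,260)]))"
```

```text
[ 443.5 -145.8  353.4] [ -0.7 117.8] [ 1.7  0.1 -0. ] [-0.06 -0.22  0.04] 0.848611280501798
shift [-24.4 488.5  -1.4] turn [0.1 0.3 0.1] tcp now [ 445.4 -146.5  361.4] t 27.63 open 0.851 F [ 2.6 -1.2  7.5] q [ 0.02  0.11 -0.18  0.   -1.27 -1.53]
[(array([138.5, 224.2], dtype=float32), array([535.7, 401.3,  66. ]), 33.5), (array([158.2, 259. ], dtype=float32), array([421.8, 342.1,  66. ]), 33.0)]
```

View pics/w26.png

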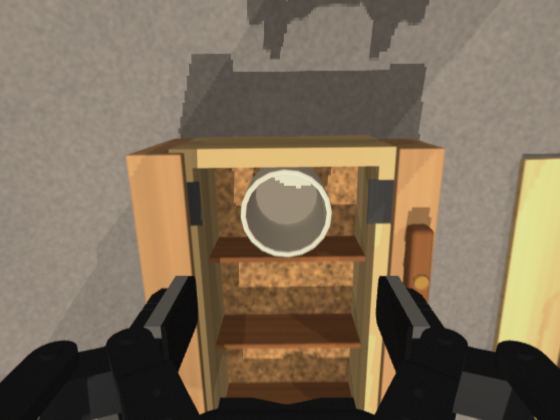

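View pics/t6.png

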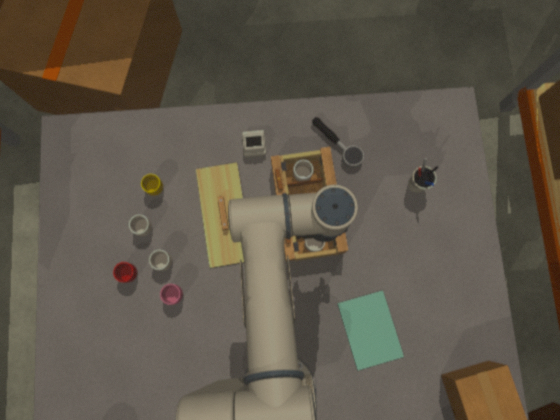

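Emit:
send_rows(
  commands=[
    [-12,244,-1,0,0,0,0.12],
    [-12,244,-1,0,0,0,0.12],
    [-12,244,-1,0,0,0,0.12],
    [-12,244,-1,0,0,0,0.12],
    [-12,244,-1,0,0,0,0.12],
  ],
)

```text
clock: 28.1
eef_pos: [434.3, 64.0, 357.1]
orientation: [0.004, -0.031, 1.0, -0.0]
contact_force: [2.0, -0.2, -0.1]
opening: 0.88
```

Emit:
send_rows(
  commands=[
    [-12,244,-1,0,0,0,0.12],
    [-12,244,-1,0,0,0,0.12],
    [-12,244,-1,0,0,0,0.12],
    [-12,244,-1,0,0,0,0.12],
    [-12,244,-1,0,0,0,0.12],
  ],
)

```text
clock: 28.52
eef_pos: [423.6, 272.4, 356.6]
orientation: [0.004, -0.031, 1.0, -0.0]
contact_force: [2.3, -0.6, 1.8]
opening: 0.881
```

```bash
python3 over.py 421 342 w27.png
```

```text
shift [  -2.6   69.6 -134.6] turn [-0.   0.5  0.2] tcp now [423.6 272.4 356.6] t 28.52 open 0.881 F [ 2.3 -0.6  1.8] q [ 0.89  0.18 -0.11  0.01 -1.27 -2.4 ]
pred [381.55105896 207.92831958]
(array([381.2, 201.5], dtype=float32), array([416.2, 341.1,  66. ]), 28.0)
```

Emit:
send_rows(
  commands=[
    [-3,69,0,0,0.5,0.2,0.12],
    [-3,69,0,0,0.5,0.2,0.12],
    [-3,69,0,0,0.5,0.2,0.12],
    [-3,69,0,0,0.5,0.2,0.12],
  ],
)

```text
clock: 28.9
eef_pos: [420.5, 348.5, 355.2]
orientation: [-0.0, -0.035, 0.999, 0.001]
contact_force: [0.2, 0.4, 0.9]
opening: 0.878
```

```bash
python3 over.py 420 342 w28.png
```

```text
shift [  -0.5   -6.5 -133.2] turn [-0.1 -0.  -0.3] tcp now [420.5 348.5 355.2] t 28.9 open 0.878 F [0.2 0.4 0.9] q [ 0.98  0.27 -0.   -0.   -1.3  -2.48]
pred [276.10822894 208.2233623 ]
(array([278. , 205.8], dtype=float32), array([418. , 343.2,  66. ]), 29.4)
```

View pics/w28.png

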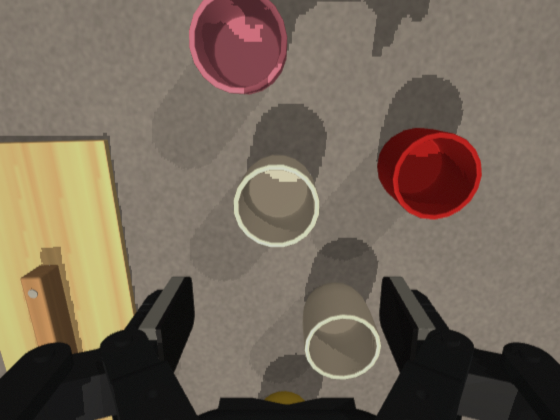

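Emit:
send_rows(
  commands=[
    [-1,-5.5,-35,0,0,-0.3,0.12],
    [-1,-5.5,-75,0,0,-0.3,0.12],
    [-1,-5.5,-108,0,0,-0.3,0.12],
    [-1,-5.5,-126,0,0,-0.3,0.12],
    [-1,-5.5,-133,0,0,-0.3,0.12],
  ],
)

```text
clock: 29.37
eef_pos: [419.0, 339.7, 219.6]
orientation: [-0.002, -0.031, 1.0, -0.001]
contact_force: [0.8, -0.7, 0.5]
opening: 0.881
```

Emit:
send_rows(
  commands=[
    [0,0,0,0,0,0,0.12],
    [0,0,0,0,0,0,0.12],
  ],
)

```text
clock: 29.53
eef_pos: [419.3, 339.1, 220.4]
orientation: [-0.002, -0.031, 1.0, -0.002]
contact_force: [0.6, 0.5, -0.4]
opening: 0.879
```

```bash
python3 r.py;python3 -c "
from h import *
c=cam('wrist','w29.png')"
```

```text
[419.3 339.1 220.4] [484.7 110.3] [ 0.6  0.5 -0.4] [ 0.06 -0.04 -0.02] 0.8789430283287643
```

View pics/w29.png

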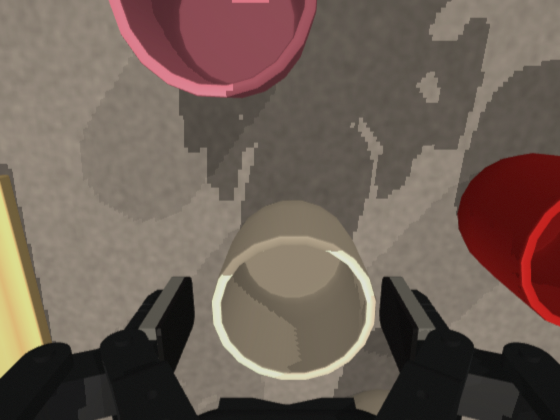

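```bash
python3 ring.py 212 376 236 382
```

```text
(array([ -1.4,   3.2, 155.7]), array([-0.6,  0.6,  0.6, -0.7]))
```

Emit:
send_rows(
  commands=[
    [0,2.5,0,0,0,0,0.15],
    [0,2.5,0,0,0,0,0.2],
    [0,2.5,0,0,0,0,0.25],
    [0,2.5,0,0,0,0,0.5],
    [0,2.5,0,0,0,0,0.5],
  ],
)

```text
clock: 30.05
eef_pos: [419.8, 342.5, 223.0]
orientation: [-0.0, -0.032, 0.999, -0.0]
contact_force: [-2.4, -2.2, 9.3]
opening: 0.714
```

```bash
python3 r.py
```

```text
[419.8 342.5 223. ] [488.  109.6] [-2.4 -2.2  9.3] [-0.8   0.75 -0.03] 0.7137029879650628
```

Emit:
send_rows(
  commands=[
    [0,0,10,0,0,0,0.5],
    [0,0,35,0,0,0,0.5],
    [0,0,70,0,0,0,0.5],
    [0,0,105,0,0,0,0.5],
    [0,0,138,0,0,0,0.5],
  ],
)

```text
clock: 30.47
eef_pos: [419.5, 342.2, 362.7]
orientation: [-0.0, -0.032, 0.999, -0.0]
contact_force: [0.4, 0.7, -1.7]
opening: 0.712
```

Emit:
send_rows(
  commands=[
    [0,-5,0,0,0,0,0.5],
    [0,-5,0,0,0,0,0.5],
  ],
)

```text
clock: 30.63
eef_pos: [419.5, 337.1, 365.0]
orientation: [0.001, -0.032, 0.999, 0.002]
contact_force: [-1.1, -0.1, -2.5]
opening: 0.714
```

```bash
python3 -c "
from h import *
c=cam('wrist','w30.png')
goto(cw(2,39,362),TH,off=0)"
```

```text
shift [ 102.8 -475.    -0.8] turn [-0.1 -0.1  0.1] tcp now [419.2 337.  362.8] t 30.68 open 0.715 F [ 0.5  0.9 -2.4] q [ 0.97  0.25 -0.01 -0.   -1.32 -2.48]
```

View pics/w30.png

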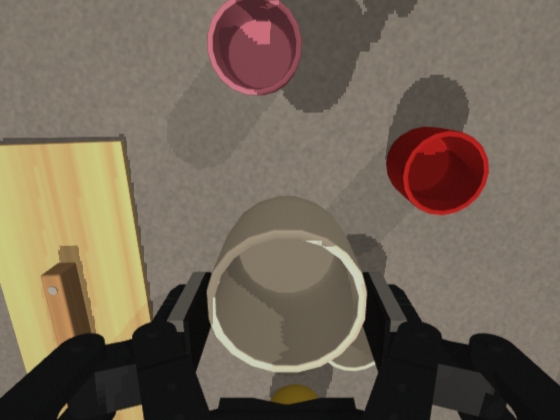

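```bash
python3 ring.py 207 367 231 373
```

```text
(array([ -1.6,   1.3, 158.5]), array([-0.3,  0.3,  0.3, -0.3]))
```

Emit:
send_rows(
  commands=[
    [6,-25,0,0,0,0,0.5],
    [13,-60,0,0,0,0,0.5],
    [21,-97,0,0,0,0,0.5],
    [29,-135,0,0,0,0,0.5],
    [37,-173,0,0,0,0,0.5],
  ],
)

```text
clock: 31.15
eef_pos: [455.6, 162.5, 359.5]
orientation: [-0.003, -0.032, 0.999, -0.001]
contact_force: [1.1, -1.0, -2.2]
opening: 0.712
```

Emit:
send_rows(
  commands=[
    [8,-38,0,0,0,0,0.5],
    [16,-76,0,0,0,0,0.5],
    [24,-114,0,0,0,0,0.5],
    [33,-152,0,0,0,0,0.5],
    [41,-190,0,0,0,0,0.5],
  ],
)

```text
clock: 31.57
eef_pos: [496.3, -29.3, 357.6]
orientation: [-0.005, -0.032, 0.999, -0.001]
contact_force: [1.2, 0.5, -1.9]
opening: 0.71
```

```bash
python3 -c "
from h import *
goto(cw(2,39,362),TH,off=0)"
```

```text
shift [  25.6 -108.6    4.4] turn [ 0.2 -0.5  0.1] tcp now [496.3 -29.3 357.6] t 31.57 open 0.71 F [ 1.2  0.5 -1.9] q [ 0.26  0.17 -0.12  0.   -1.29 -1.76]
```

Emit:
send_rows(
  commands=[
    [9,-38,0,0,0,0,0.5],
    [17,-75,2,0.2,-0.5,0.1,0.5],
    [23,-100,4,0.2,-0.5,0.1,0.5],
    [24,-108.5,4,0.2,-0.5,0.1,0.5],
    [24,-108.5,0,0.2,-0.5,0.1,0.5],
  ],
)

```text
clock: 31.98
eef_pos: [520.4, -139.6, 356.0]
orientation: [-0.002, -0.031, 1.0, 0.0]
contact_force: [0.3, 0.6, -1.7]
opening: 0.711
```

```bash
python3 -c "
from h import *
goto(cw(2,40.6,235),TH,off=0)
cam('wrist','w31.png')"
```

```text
shift [-1.00e-01  1.60e+00 -1.21e+02] turn [-0.  -0.2  0.1] tcp now [ 520.4 -139.6  356. ] t 31.98 open 0.711 F [ 0.3  0.6 -1.7] q [ 0.03  0.25 -0.02 -0.   -1.3  -1.54]
```

View pics/w31.png

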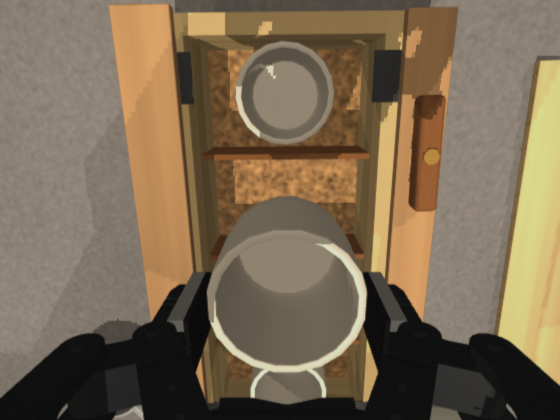

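Emit:
send_rows(
  commands=[
    [0,1.5,-18,0,0,0,0.5],
    [0.5,1.5,-38,0,0,0,0.5],
    [1,1.5,-58,0,0,0,0.5],
    [1,1.5,-76,0,0,0,0.5],
    [1,1.5,-88,0,0,0,0.5],
  ],
)

```text
clock: 32.45
eef_pos: [519.9, -135.0, 263.9]
orientation: [-0.005, -0.032, 0.999, 0.001]
contact_force: [0.1, -0.6, -1.3]
opening: 0.709
```

Emit:
send_rows(
  commands=[
    [0,0,-8,0,0,0,0.5],
    [0,0,-15,0,0,0,0.5],
    [0,0,-20,0,0,0,0.5],
    [0,0,-23,0,0,0,0.5],
    [0,0,-25,0,0,0,0.5],
  ],
)

```text
clock: 32.87
eef_pos: [520.0, -134.8, 238.8]
orientation: [-0.005, -0.033, 0.999, 0.001]
contact_force: [-0.3, -1.1, -1.9]
opening: 0.709
```

```bash
python3 r.py;python3 -c "
from h import *
c=cam('wrist','w32.png')"
```

```text
[ 520.  -134.8  238.8] [ 5.3 40.7] [-0.3 -1.1 -1.9] [-0.04 -0.04 -0.02] 0.7093168746034241
```

View pics/w32.png

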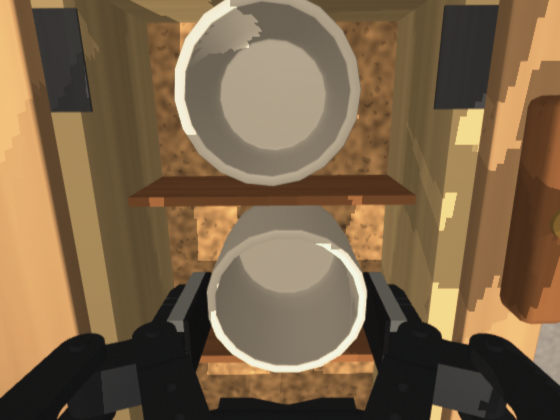

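Emit:
send_rows(
  commands=[
    [0,-1,-1,0,0,0,0.5],
    [0,-2,-2,0,0,0,0.5],
    [0,-2,-3,0,0,0,0.5],
    [0,-2,-3,0,0,0,0.5],
  ],
)

```text
clock: 33.25
eef_pos: [519.9, -137.0, 235.7]
orientation: [-0.005, -0.032, 0.999, 0.001]
contact_force: [0.0, 0.2, -1.6]
opening: 0.71
```

```bash
python3 r.py
```

```text
[ 519.9 -137.   235.7] [ 3.1 41. ] [ 0.   0.2 -1.6] [-0.01 -0.03  0.  ] 0.7104481333200234
```

Emit:
send_rows(
  commands=[
    [0,0,-1,0,0,0,0.5],
    [0,0,-1.5,0,0,0,0.5],
    [0,0,-1.5,0,0,0,0.5],
  ],
)

```text
clock: 33.5
eef_pos: [520.0, -137.0, 235.2]
orientation: [-0.004, -0.032, 0.999, 0.001]
contact_force: [-2.1, 0.6, 4.4]
opening: 0.711
```

```bash
python3 r.py
```

```text
[ 520.  -137.   235.2] [ 3.  40.9] [-2.1  0.6  4.4] [ 0.37  0.82 -0.01] 0.7112522707780151
```

Touchdown is gentle at about 6 N. I'll release and rise.

Emit:
send_rows(
  commands=[
    [0,0,0,0,0,0,0.22],
    [0,0,0,0,0,0,0.15],
    [0,0,0,0,0,0,0.15],
  ],
)

```text
clock: 33.75
eef_pos: [520.2, -137.1, 235.3]
orientation: [-0.004, -0.032, 0.999, 0.001]
contact_force: [-0.1, 0.6, -0.2]
opening: 0.853
```

Emit:
send_rows(
  commands=[
    [0,0,5,0,0,0,0.15],
    [0,0,20,0,0,0,0.15],
    [0,0,50,0,0,0,0.15],
    [0,0,85,0,0,0,0.15],
    [0,0,120,0,0,0,0.15],
  ],
)

```text
clock: 34.17
eef_pos: [519.8, -137.1, 356.7]
orientation: [-0.004, -0.033, 0.999, 0.001]
contact_force: [0.3, -0.2, 0.4]
opening: 0.847
```

```bash
python3 r.py;python3 -c "
from h import *
c=cam('wrist','w33.png')
t=cam('top','t7.png'); print(cups(t,[(139,225)]))
goto((536,403,360),TH,off=0)
"
```

```text
[ 519.8 -137.1  356.7] [ 3.  41.1] [ 0.3 -0.2  0.4] [-0.02 -0.22 -0.  ] 0.8474045139729606
[(array([138.3, 223.5], dtype=float32), array([537.9, 401.8,  66. ]), 31.7)]
shift [ 14.5 540.6  -2.3] turn [ 0.   0.3 -0. ] tcp now [ 521.5 -137.6  362.3] t 34.27 open 0.849 F [ 0.1  0.3 -0. ] q [ 0.03  0.25 -0.01  0.   -1.31 -1.54]
```

View pics/w33.png

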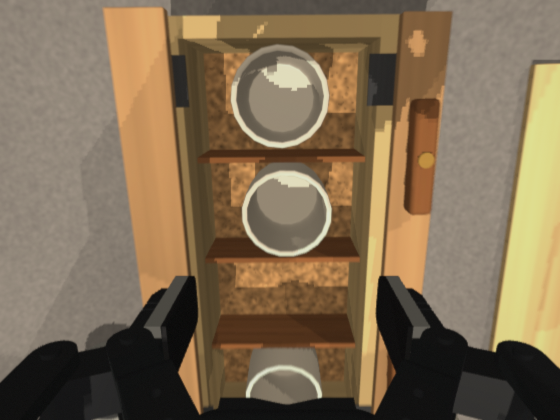

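View pics/t7.png

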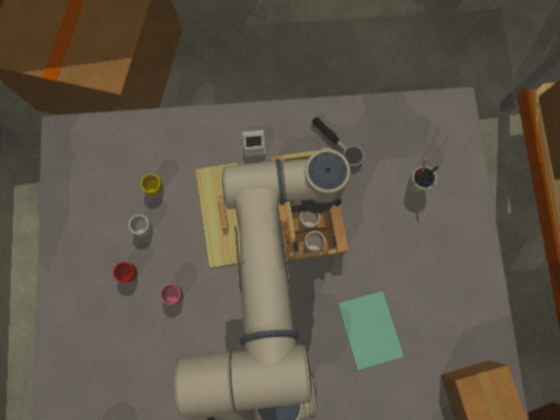

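Emit:
send_rows(
  commands=[
    [7,270,-2,0,0,0,0.12],
    [7,270,-2,0,0,0,0.12],
    [7,270,-2,0,0,0,0.12],
    [7,270,-2,0,0,0,0.12],
    [7,270,-2,0,0,0,0.12],
  ],
)

```text
clock: 34.68
eef_pos: [526.3, 72.9, 359.6]
orientation: [0.003, -0.033, 0.999, -0.0]
contact_force: [1.9, -0.3, -0.1]
opening: 0.879
```

Emit:
send_rows(
  commands=[
    [7,300,-2,0,0,0,0.12],
    [7,300,-2,0,0,0,0.12],
    [7,300,-2,0,0,0,0.12],
    [7,300,-2,0,0,0,0.12],
    [7,300,-2,0,0,0,0.12],
  ],
)

```text
clock: 35.1
eef_pos: [530.8, 281.5, 358.4]
orientation: [0.003, -0.033, 0.999, 0.0]
contact_force: [1.0, 0.2, -0.5]
opening: 0.877
```

```bash
python3 -c "
from h import *
goto((536,403,360),TH,off=0)
"
```

```text
shift [  5.2 121.5   1.6] turn [-0.   0.4 -0. ] tcp now [530.8 281.5 358.4] t 35.1 open 0.877 F [ 1.   0.2 -0.5] q [ 0.75  0.37  0.15  0.   -1.35 -2.25]
```

Emit:
send_rows(
  commands=[
    [5,121,0,0,0.4,0,0.12],
    [5,121,0,0,0.4,0,0.12],
    [5,121,0,0,0.4,0,0.12],
    [5,121,0,0,0.4,0,0.12],
    [5,121,0,0,0.4,0,0.12],
  ],
)

```text
clock: 35.52
eef_pos: [535.4, 404.8, 356.9]
orientation: [-0.001, -0.034, 0.999, -0.0]
contact_force: [0.1, -0.9, 0.3]
opening: 0.876
```

```bash
python3 over.py 537 403 w34.png
```

```text
shift [   1.6   -1.8 -134.9] turn [ 0.1 -0.1 -0.2] tcp now [535.4 404.8 356.9] t 35.52 open 0.876 F [ 0.1 -0.9  0.3] q [ 0.88  0.52  0.38 -0.   -1.43 -2.38]
pred [283.29713709 211.27733699]
(array([284. , 204.8], dtype=float32), array([532. , 403.2,  66. ]), 28.2)
```

View pics/w34.png

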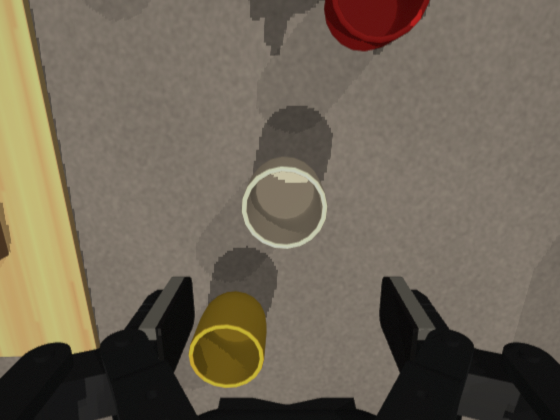

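Emit:
send_rows(
  commands=[
    [-0.5,0,-35,0,0,0,0.12],
    [-0.5,0,-75,0,0,0,0.12],
    [-0.5,0,-108,0,0,0,0.12],
    [-0.5,0,-127,0,0,0,0.12],
    [-0.5,0,-135,0,0,0,0.12],
  ],
)

```text
clock: 35.98
eef_pos: [534.6, 401.1, 219.3]
orientation: [-0.003, -0.033, 0.999, -0.002]
contact_force: [-0.7, -0.3, -0.8]
opening: 0.875
```

Emit:
send_rows(
  commands=[
    [0,0,0,0,0,0,0.12],
    [0,0,0,0,0,0,0.12],
  ],
)

```text
clock: 36.15
eef_pos: [535.0, 400.3, 220.2]
orientation: [-0.003, -0.032, 0.999, -0.002]
contact_force: [0.1, 0.2, 0.0]
opening: 0.879
```

```bash
python3 r.py;python3 -c "
from h import *
c=cam('wrist','w35.png')"
```

```text
[535.  400.3 220.2] [538.2  -9.1] [0.1 0.2 0. ] [ 0.01 -0.02  0.03] 0.8791677820454326
```

View pics/w35.png

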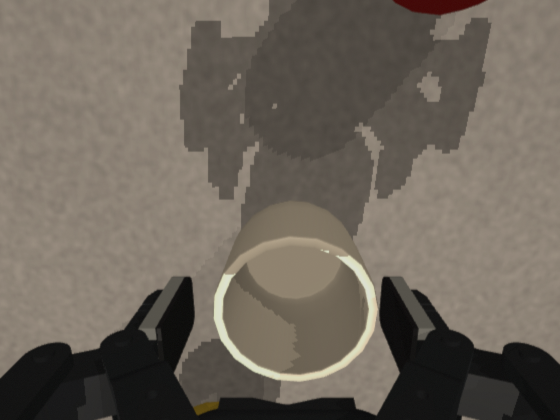

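Emit:
send_rows(
  commands=[
    [0,3,-1.5,0,0,0,0.15],
    [0,3,-2,0,0,0,0.2],
    [0,3,-2,0,0,0,0.25],
    [0,3,-2,0,0,0,0.5],
    [0,3,-2,0,0,0,0.5],
  ],
)

```text
clock: 36.62
eef_pos: [535.7, 403.9, 221.3]
orientation: [-0.001, -0.033, 0.999, -0.001]
contact_force: [-1.6, -0.8, 6.3]
opening: 0.72
```

```bash
python3 r.py
```

```text
[535.7 403.9 221.3] [541.8 -10. ] [-1.6 -0.8  6.3] [-0.49  0.28  0.  ] 0.7203811214427668
```

Emit:
send_rows(
  commands=[
    [0,0,10,0,0,0,0.5],
    [0,0,35,0,0,0,0.5],
    [0,0,70,0,0,0,0.5],
    [0,0,105,0,0,0,0.5],
    [0,0,138,0,0,0,0.5],
  ],
)

```text
clock: 37.03
eef_pos: [535.4, 403.8, 361.9]
orientation: [-0.0, -0.033, 0.999, -0.001]
contact_force: [1.0, 1.0, -1.1]
opening: 0.722
```

Emit:
send_rows(
  commands=[
    [0,-5,0,0,0,0,0.5],
    [0,-5,0,0,0,0,0.5],
  ],
)

```text
clock: 37.2
eef_pos: [535.6, 398.5, 366.0]
orientation: [0.002, -0.033, 0.999, 0.002]
contact_force: [0.0, -0.0, -2.3]
opening: 0.721
```

```bash
python3 -c "
from h import *
c=cam('wrist','w36.png')
goto(cw(2,-39,362),TH,off=0)"
```

```text
shift [  64.6 -531.4   -1.2] turn [-0.  0.  0.] tcp now [535.2 398.6 363.2] t 37.25 open 0.719 F [-0.1 -0.3 -2.7] q [ 0.87  0.5   0.37 -0.   -1.44 -2.38]
```

View pics/w36.png

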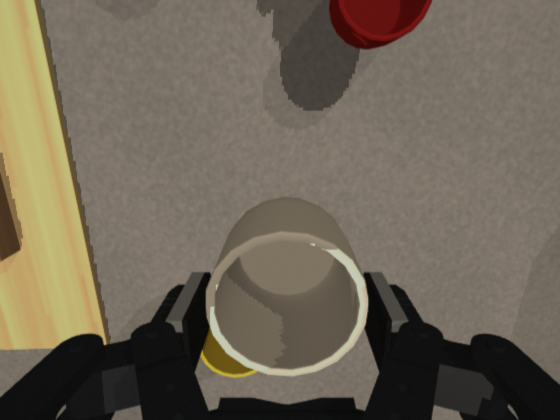

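```bash
python3 ring.py 207 369 233 376
```

```text
(array([ -1.8,   1.6, 156.2]), array([-0.2,  0.2,  0.2, -0.2]))
```

Emit:
send_rows(
  commands=[
    [3,-25,0,0,0,0,0.5],
    [7,-60,0,0,0,0,0.5],
    [12,-97,0,0,0,0,0.5],
    [16,-135,0,0,0,0,0.5],
    [21,-173,0,0,0,0,0.5],
  ],
)

```text
clock: 37.72
eef_pos: [555.5, 224.2, 359.4]
orientation: [-0.003, -0.033, 0.999, -0.002]
contact_force: [1.6, -0.1, -1.6]
opening: 0.719
```

Emit:
send_rows(
  commands=[
    [5,-38,0,0,0,0,0.5],
    [9,-76,0,0,0,0,0.5],
    [14,-114,0,0,0,0,0.5],
    [18,-152,0,0,0,0,0.5],
    [23,-190,0,0,0,0,0.5],
  ],
)

```text
clock: 38.13
eef_pos: [577.9, 32.6, 357.6]
orientation: [-0.004, -0.033, 0.999, -0.002]
contact_force: [1.3, -0.1, -2.4]
opening: 0.724
```

```bash
python3 -c "
from h import *
goto(cw(2,-37.5,362),TH,off=0)"
```

```text
shift [  20.4 -165.5    4.4] turn [ 0.2 -0.5 -0.1] tcp now [577.9  32.6 357.6] t 38.13 open 0.724 F [ 1.3 -0.1 -2.4] q [ 0.33  0.33  0.1   0.   -1.34 -1.83]
```

Emit:
send_rows(
  commands=[
    [5,-38,0,0,0,0,0.5],
    [10,-76,2,0.2,-0.5,0,0.5],
    [14,-114,4,0.2,-0.5,0,0.5],
    [18,-146,4,0.2,-0.5,0,0.5],
    [20,-165,4,0.2,-0.5,0,0.5],
  ],
)

```text
clock: 38.55
eef_pos: [597.6, -135.5, 359.6]
orientation: [-0.002, -0.032, 0.999, -0.0]
contact_force: [0.8, 1.1, -1.9]
opening: 0.718
```

Emit:
send_rows(
  commands=[
    [0,0,0,0,0,0,0.5],
    [0,0,0,0,0,0,0.5],
  ],
)

```text
clock: 38.72
eef_pos: [597.3, -136.6, 357.1]
orientation: [-0.004, -0.031, 1.0, 0.0]
contact_force: [-0.1, 0.3, -1.5]
opening: 0.721
```

```bash
python3 -c "
from h import *
goto(cw(2,-37.5,234),TH,off=0)
cam('wrist','w37.png')"
```

```text
shift [   1.     3.6 -123.1] turn [-0.  -0.5  0.2] tcp now [ 597.3 -136.6  357.1] t 38.72 open 0.721 F [-0.1  0.3 -1.5] q [ 0.03  0.4   0.19 -0.   -1.37 -1.54]
```

View pics/w37.png

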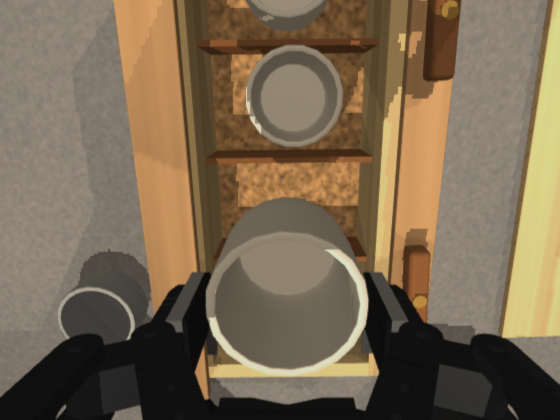

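Over cell 2 (free space between the dividers at rows 155 and 245). I'll lower it.

Emit:
send_rows(
  commands=[
    [1,3,-18,0,-0.4,0.2,0.5],
    [1,3,-38,0,-0.4,0.2,0.5],
    [1.5,3,-58,0,-0.4,0.2,0.5],
    [1.5,3,-76,0,-0.4,0.2,0.5],
    [1.5,3,-90,0,-0.4,0.2,0.5],
  ],
)

```text
clock: 39.18
eef_pos: [598.3, -130.7, 265.4]
orientation: [-0.002, -0.034, 0.999, 0.0]
contact_force: [0.5, -0.1, -1.5]
opening: 0.717
```

Emit:
send_rows(
  commands=[
    [0,0,-8,0,0,0,0.5],
    [0,0,-15,0,0,0,0.5],
    [0,0,-20,0,0,0,0.5],
    [0,0,-23,0,0,0,0.5],
    [0,0,-25,0,0,0,0.5],
  ],
)

```text
clock: 39.6
eef_pos: [598.5, -130.5, 240.7]
orientation: [-0.001, -0.034, 0.999, 0.0]
contact_force: [0.6, -0.1, -1.5]
opening: 0.72
```

```bash
python3 r.py;python3 -c "
from h import *
c=cam('wrist','w38.png')"
```

```text
[ 598.5 -130.5  240.7] [  4.5 -37.9] [ 0.6 -0.1 -1.5] [ 0.   -0.02 -0.02] 0.7203348614958581
```

View pics/w38.png

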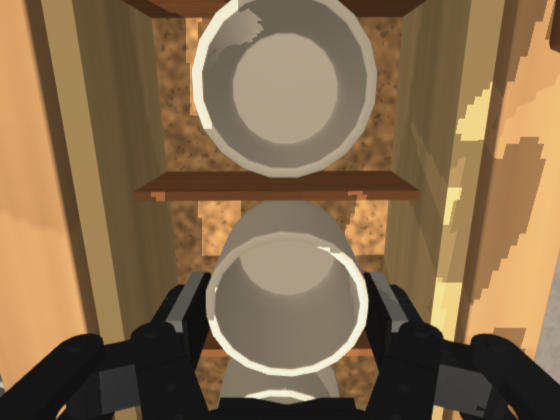

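Emit:
send_rows(
  commands=[
    [0,-1,-2,0,0,0,0.5],
    [0,-2,-4,0,0,0,0.5],
    [0,-2,-6,0,0,0,0.5],
    [0,-2,-6.5,0,0,0,0.5],
    [0,-2,-6.5,0,0,0,0.5],
  ],
)

```text
clock: 40.07
eef_pos: [598.4, -132.7, 233.8]
orientation: [-0.002, -0.034, 0.999, 0.001]
contact_force: [-1.0, -0.0, -0.6]
opening: 0.72
```

```bash
python3 r.py
```

```text
[ 598.4 -132.7  233.8] [  2.3 -37.6] [-1.  -0.  -0.6] [-0.06  0.04  0.  ] 0.7202145901002596
```

Emit:
send_rows(
  commands=[
    [0,0,-1,0,0,0,0.5],
    [0,0,-1,0,0,0,0.5],
  ],
)

```text
clock: 40.23
eef_pos: [598.5, -132.7, 233.2]
orientation: [-0.001, -0.034, 0.999, 0.0]
contact_force: [-0.3, -0.6, 1.0]
opening: 0.721
```

```bash
python3 r.py
```

```text
[ 598.5 -132.7  233.2] [  2.2 -37.7] [-0.3 -0.6  1. ] [ 0.08  0.18 -0.02] 0.7207645341866085
```

Emit:
send_rows(
  commands=[
    [0,0,0,0,0,0,0.22],
    [0,0,0,0,0,0,0.15],
    [0,0,0,0,0,0,0.15],
  ],
)

```text
clock: 40.48
eef_pos: [598.6, -132.7, 233.4]
orientation: [-0.001, -0.034, 0.999, 0.0]
contact_force: [-0.4, 0.0, -0.5]
opening: 0.851
```

Emit:
send_rows(
  commands=[
    [0,0,5,0,0,0,0.15],
    [0,0,20,0,0,0,0.15],
    [0,0,50,0,0,0,0.15],
    [0,0,85,0,0,0,0.15],
    [0,0,120,0,0,0,0.15],
  ],
)

```text
clock: 40.9
eef_pos: [598.2, -132.8, 354.9]
orientation: [-0.001, -0.034, 0.999, 0.0]
contact_force: [0.9, -0.4, 0.7]
opening: 0.851
```

```bash
python3 r.py;python3 -c "
from h import *
c=cam('wrist','w39.png')
"
```

```text
[ 598.2 -132.8  354.9] [  2.2 -37.5] [ 0.9 -0.4  0.7] [ 0.   -0.22 -0.01] 0.8507402089763654
```

View pics/w39.png

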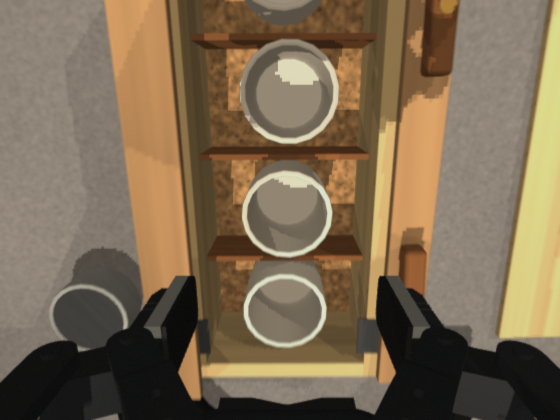

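Emit:
send_rows(
  commands=[
    [-37,276,0,0,0,2,0.5],
    [-37,276,0,0,0,2,0.5],
    [-37,276,0,0,0,2,0.5],
    [-37,276,0,0,0,2,0.5],
    [-37,276,0,0,0,2,0.5],
  ],
)

```text
clock: 41.37
eef_pos: [570.9, 75.3, 362.0]
orientation: [0.006, -0.052, 0.999, -0.002]
contact_force: [1.2, 0.1, 0.1]
opening: 0.497
```

```bash
python3 -c "
from h import *
goto((561.7,139.6,330),TH+np.radians(2.2),off=0)
cam('top','t8.png')
c=cam('side','s8.png'); cv2.imwrite('pics/s8z.png',cv2.resize(cv2.imread('pics/s8.png')[150:300,180:380],(800,600),interpolation=cv2.INTER_CUBIC))
"
```

```text
shift [ -9.2  64.3 -32. ] turn [0.2 0.7 0. ] tcp now [570.9  75.3 362. ] t 41.37 open 0.497 F [1.2 0.1 0.1] q [ 0.41  0.32  0.08  0.01 -1.33 -1.87]
```

View pics/s8z.png

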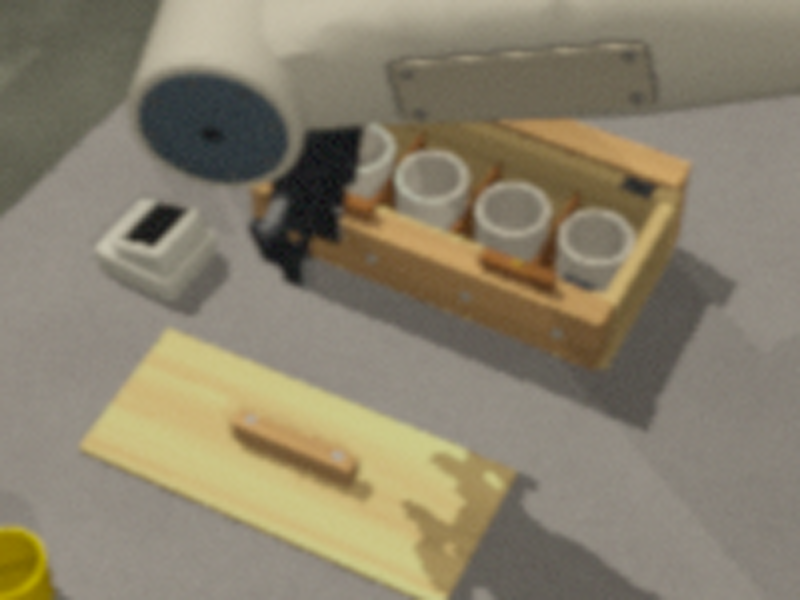

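Emit:
send_rows(
  commands=[
    [-9,64,-20,0.2,0.7,0,0.5],
    [-9,64,-20,0.2,0.7,0,0.5],
    [-9,64,-20,0.2,0.7,0,0.5],
    [-9,64,-20,0.2,0.7,0,0.5],
  ],
)

```text
clock: 41.8
eef_pos: [561.6, 143.7, 341.6]
orientation: [-0.0, -0.056, 0.998, 0.001]
contact_force: [-0.8, -0.6, 0.5]
opening: 0.5
```

```bash
python3 -c "
from h import *
goto((561.7,139.6,330),TH+np.radians(2.2),off=0)
c=cam('wrist','w40.png')"
```

```text
shift [  0.1  -4.1 -11.6] turn [-0.1 -0.  -0.5] tcp now [561.6 143.7 341.6] t 41.8 open 0.5 F [-0.8 -0.6  0.5] q [ 0.52  0.34  0.06 -0.   -1.3  -1.98]
```

View pics/w40.png

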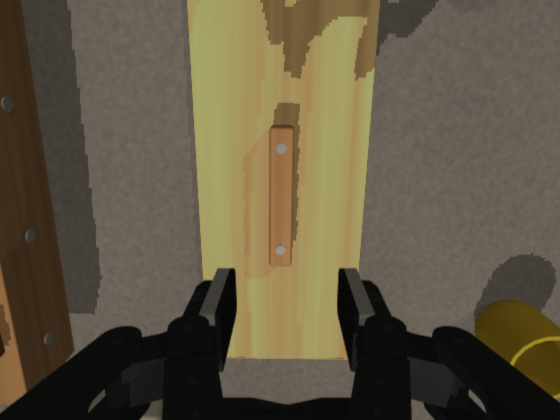

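```bash
python3 -c "
from h import *
c=cam('wrist')
a,b=onz(c,(281.5,148.5),36),onz(c,(280.2,250.5),36); d=b-a; print(a,b,(a+b)/2,np.linalg.norm(d),np.degrees(np.arctan2(d[1],d[0])))
a,b=onz(c,(281.8,126),36),onz(c,(280.3,266.5),36); d=b-a; print(a,b,(a+b)/2,np.linalg.norm(d),np.degrees(np.arctan2(d[1],d[0])))
for uv in ((190,30),(203,260),(377,30),(361,260),(287,358)): print(uv,onz(c,uv,8))
a,b=onz(c,(190,30),8),onz(c,(203,260),8);d=b-a;print(np.degrees(np.arctan2(d[1],d[0])))
a,b=onz(c,(377,30),8),onz(c,(361,260),8);d=b-a;print(np.degrees(np.arctan2(d[1],d[0])))
print(st()[1],np.degrees(TH))
"
```

```text
[521.11702132 135.75663533  36.        ] [601.62346712 143.36714033  36.        ] [561.37024422 139.56188783  36.        ] 80.86536713274324 5.400285886862076
[505.09041642 134.25116682  36.        ] [615.53758369 144.92949868  36.        ] [560.31400005 139.59033275  36.        ] 110.96217161831204 5.522347332264649
(190, 30) [445.94967036  59.48092345   8.        ]
(203, 260) [630.08813574  77.18624479   8.        ]
(377, 30) [430.62302507 196.59982875   8.        ]
(361, 260) [614.65059311 216.39457481   8.        ]
(287, 358) [724.85933623 162.70264059   8.        ]
5.492231963906409
6.139359810389147
[562.05876298 142.16725881 342.40109438] 93.73589528340267
```

Emit:
send_rows(
  commands=[
    [-1,-2.5,-38,0,0,-0.8,0.5],
    [-1,-2.5,-78,0,0,-0.8,0.5],
    [-1,-2.5,-118,0,0,-0.8,0.5],
    [-1,-2.5,-145,0,0,-0.8,0.5],
    [-1,-2.5,-156,0,0,-0.8,0.5],
  ],
)

```text
clock: 42.32
eef_pos: [559.8, 137.7, 182.5]
orientation: [-0.003, -0.047, 0.999, -0.0]
contact_force: [-0.9, -0.4, -1.3]
opening: 0.501
```

Emit:
send_rows(
  commands=[
    [0,0,0,0,0,0,0.5],
    [0,0,0,0,0,0,0.5],
  ],
)

```text
clock: 42.48
eef_pos: [560.3, 136.9, 183.0]
orientation: [-0.003, -0.046, 0.999, -0.0]
contact_force: [0.0, -0.0, -0.4]
opening: 0.504
```

```bash
python3 -c "
from h import *
goto((561,139.6,182),np.radians(95.5),off=0)
c=cam('wrist','w41.png')"
```

```text
shift [ 0.7  2.7 -1. ] turn [ 0.1 -0.3  0.2] tcp now [560.3 136.9 183. ] t 42.48 open 0.504 F [ 0.  -0.  -0.4] q [ 0.51  0.47 -0.17 -0.   -0.93 -1.99]
```

View pics/w41.png

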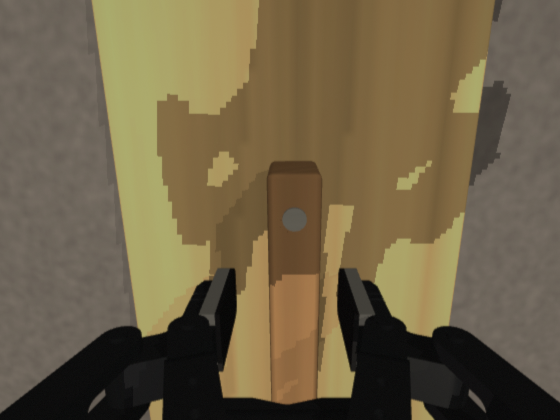

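Emit:
send_rows(
  commands=[
    [0.7,2.7,-2,0,-0.3,0.2,0.5],
    [0.7,2.7,-2,0,-0.3,0.2,0.65],
    [0.7,2.7,-2,0,-0.3,0.2,1],
    [0.7,2.7,-2,0,-0.3,0.2,1],
    [0.7,2.7,-2,0,-0.3,0.2,1],
  ],
  squeeze=90,
)

```text
clock: 42.95
eef_pos: [562.0, 140.4, 184.0]
orientation: [0.003, -0.049, 0.999, 0.0]
contact_force: [-1.1, -0.7, 5.0]
opening: 0.192
```

```bash
python3 -c "
from h import *
goto((561,139.6,182),np.radians(95.5),off=0)
c=cam('wrist','w42.png')"
```

```text
shift [-1.  -0.8 -2. ] turn [-0.1  0.3 -0.1] tcp now [562.  140.4 184. ] t 42.95 open 0.192 F [-1.1 -0.7  5. ] q [ 0.52  0.47 -0.17  0.   -0.92 -1.99]
```

View pics/w42.png

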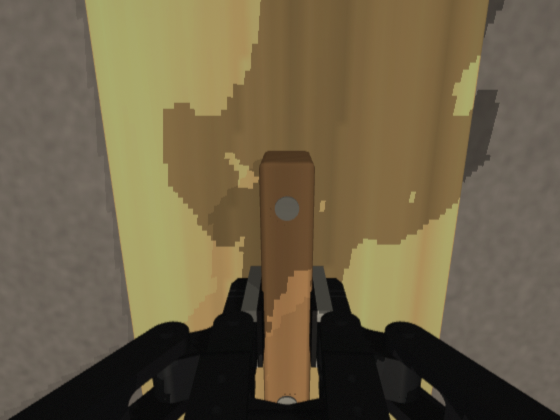

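```bash
cat > lid.py <<'E'
from h import *
import sys
D=184.
def lidgoto(cx,cz,phi,y=0.,D=D):
    ex=np.array([np.cos(phi),0,np.sin(phi)]); ez=np.array([-np.sin(phi),0,np.cos(phi)])
    O=np.array([cx,y,cz])+70*ex; T=O+D*ez
    W=cw(T[0],T[1],T[2]); ax=np.array([np.sin(TH),-np.cos(TH),0])
    return goto(W,TH,off=0,tilt=Ro.from_rotvec(ax*phi))
def lidnow(D=D):
    o,p,R=st(); ez=-R.as_matrix()[:,2]; O=p-D*ez; yt=R.as_matrix()[:,1]
    if yt[1]<0: yt=-yt
    exc=np.array([np.cos(TH),np.sin(TH),0]); 
    phi=np.arcsin(yt[2]); a=O-70*yt
    print('lid O crate',wc(O).round(1),O[2].round(1),'edge a bottom',wc(a).round(1),a[2].round(1),'phi',phi.round(3),'yaw err deg',np.degrees(np.arctan2(yt[1],yt[0])-TH).round(2),'pitch(y-dir) ',np.round(R.as_matrix()[2,0],3),'F',np.round(o['contact_force'],1),'M',np.round(o['moment'],2),'open',round(o['opening'],3))
if __name__=='__main__':
    lidnow(); v=list(map(float,sys.argv[1:])); 
    if v: lidgoto(*v)
E
python3 lid.py -10 140 0.25
```

```text
lid O crate [277.3 -20. ] -0.0 edge a bottom [207.3 -22.3] -0.1 phi 0.001 yaw err deg 1.82 pitch(y-dir)  -0.005 F [-1.5 -1.   5.6] M [ 0.01  0.43 -0.07] open 0.193
shift [  -1.8 -265.5  151.6] turn [14.2  1.4 -1.8] tcp now [562.  140.4 184. ] t 43.0 open 0.193 F [-1.5 -1.   5.6] q [ 0.52  0.47 -0.17  0.   -0.92 -1.99]
```

Emit:
send_rows(
  commands=[
    [0,0,15,0,0,0,1],
    [0,0,45,0,0,0,1],
    [0,0,80,0,0,0,1],
    [0,0,120,0,0,0,1],
    [0,0,150,0,0,0,1],
  ],
)

```text
clock: 43.42
eef_pos: [561.9, 140.3, 337.3]
orientation: [0.004, -0.049, 0.999, 0.001]
contact_force: [1.9, 0.7, -1.6]
opening: 0.189
```

Emit:
send_rows(
  commands=[
    [0,0,3,0,0,-0.5,1],
    [0,0,3,0,0,-1,1],
  ],
)

```text
clock: 43.58
eef_pos: [562.1, 140.5, 343.3]
orientation: [0.006, -0.04, 0.999, 0.002]
contact_force: [0.0, 0.3, -3.5]
opening: 0.19
```

```bash
python3 lid.py -10 140 0.25; python3 -c "
from h import *
cam('side','s9.png'); cam('wrist','w43.png')"
```

```text
lid O crate [277.9 -21.6] 159.3 edge a bottom [208.  -22.6] 159.1 phi 0.003 yaw err deg 0.82 pitch(y-dir)  -0.013 F [ 0.   0.3 -3.5] M [0.02 0.01 0.04] open 0.19
shift [  -1.9 -265.7   -7.7] turn [14.   1.8 -0.7] tcp now [562.1 140.5 343.3] t 43.58 open 0.19 F [ 0.   0.3 -3.5] q [ 0.52  0.33  0.06  0.   -1.28 -2.01]
```

View pics/s9.png

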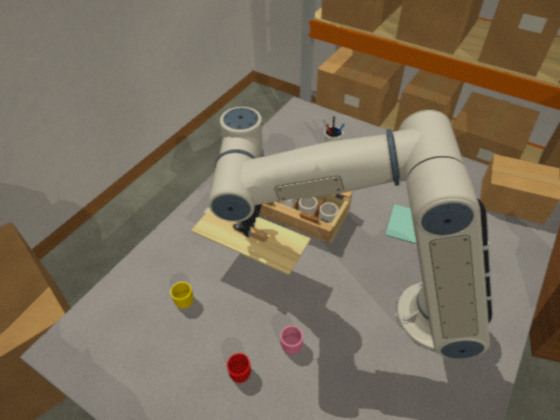

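View pics/w43.png

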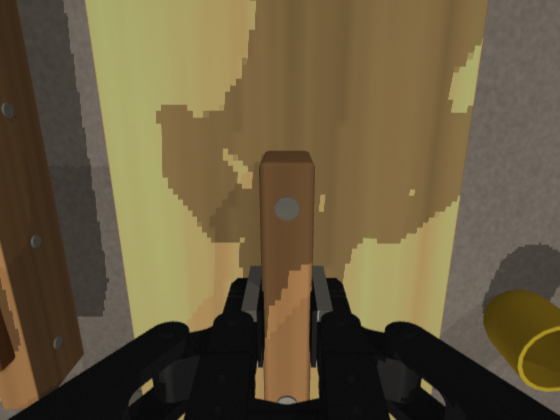

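Emit:
send_rows(
  commands=[
    [0,-28,5,0,0,0,1],
    [0,-60,5,2,0.3,-0.2,1],
    [-0.5,-92,5,5,0.6,-0.4,1],
    [-1,-124,5,8,1,-0.6,1],
    [-1,-156,5,11,1.4,-0.7,1],
  ],
)

```text
clock: 44.1
eef_pos: [559.4, -16.7, 341.5]
orientation: [-0.008, -0.033, 0.995, 0.098]
contact_force: [0.8, -0.0, -2.5]
opening: 0.195
```

```bash
python3 lid.py -10 140 0.25
```

```text
lid O crate [156.6  -4.5] 161.1 edge a bottom [88.  -4.6] 147.4 phi 0.197 yaw err deg 0.05 pitch(y-dir)  0.009 F [ 0.8 -0.  -2.5] M [-0.82 -0.16 -0.07] open 0.195
shift [   0.8 -108.5   -6. ] turn [ 3.1 -0.3 -0.2] tcp now [559.4 -16.7 341.5] t 44.1 open 0.195 F [ 0.8 -0.  -2.5] q [ 0.18  0.31  0.1  -0.2  -1.35 -1.64]
```

Emit:
send_rows(
  commands=[
    [0.3,-35,0,1.5,0,-0.1,1],
    [0.6,-70,0,3,-0.3,-0.2,1],
    [0.8,-100,0,3,-0.3,-0.2,1],
    [0.8,-108,0,3,-0.3,-0.2,1],
    [0.8,-108,0,3,-0.3,-0.2,1],
  ],
)

```text
clock: 44.52
eef_pos: [559.7, -127.0, 338.8]
orientation: [-0.007, -0.03, 0.992, 0.124]
contact_force: [-0.1, 0.7, -2.7]
opening: 0.192
```

```bash
python3 lid.py -45 125 0.25; python3 -c "
from h import *
cam('side','s10.png'); cam('wrist','w44.png')
cv2.imwrite('pics/s10z.png',cv2.resize(cv2.imread('pics/s10.png')[120:270,200:400],(800,600),interpolation=cv2.INTER_CUBIC))"
```

```text
lid O crate [55.9  1.5] 160.5 edge a bottom [-12.    1.9] 143.2 phi 0.249 yaw err deg -0.33 pitch(y-dir)  0.006 F [-0.1  0.7 -2.7] M [-0.86 -0.07 -0.06] open 0.192
shift [  2.8 -33.  -18.2] turn [ 0.1 -0.3  0.2] tcp now [ 559.7 -127.   338.8] t 44.52 open 0.192 F [-0.1  0.7 -2.7] q [-0.04  0.36  0.17 -0.25 -1.42 -1.43]
```

View pics/s10z.png

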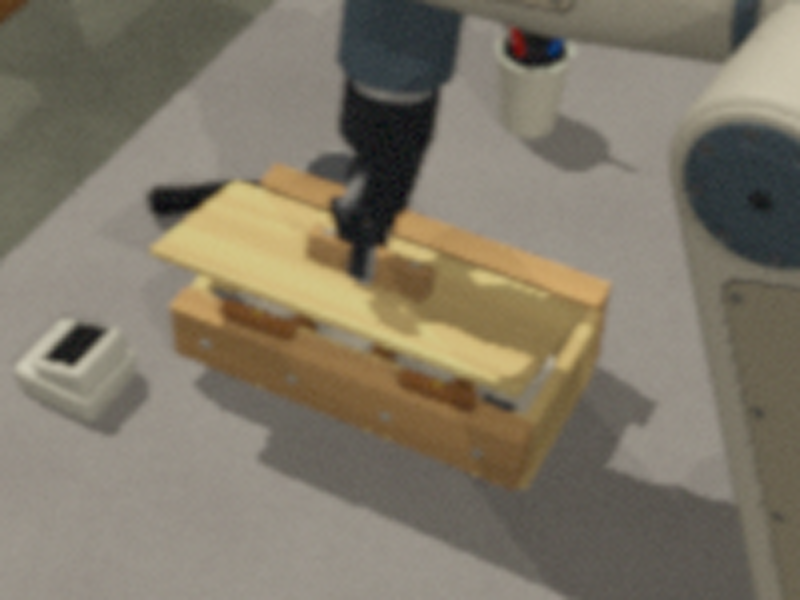

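View pics/w44.png

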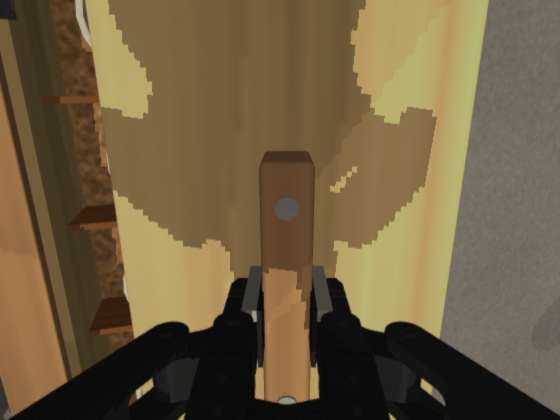

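Emit:
send_rows(
  commands=[
    [1,-15,-8,0,-0.2,0.1,1],
    [2,-28,-18,0,-0.3,0.2,1],
    [2.5,-33,-28,0,-0.3,0.2,1],
    [2.5,-33,-36,0,-0.3,0.2,1],
    [2.5,-33,-40,0,-0.3,0.2,1],
  ],
)

```text
clock: 45.03
eef_pos: [562.1, -156.3, 297.6]
orientation: [-0.005, -0.034, 0.992, 0.125]
contact_force: [0.4, -0.3, -2.4]
opening: 0.187
```

```bash
python3 lid.py -50 87 0.25
```

```text
lid O crate [26.8  0.5] 119.4 edge a bottom [-41.    0.4] 102.0 phi 0.251 yaw err deg 0.13 pitch(y-dir)  0.002 F [ 0.4 -0.3 -2.4] M [-0.88 -0.03  0.02] open 0.187
shift [  0.7  -8.7 -15. ] turn [-0.1 -0.1 -0.2] tcp now [ 562.1 -156.3  297.6] t 45.03 open 0.187 F [ 0.4 -0.3 -2.4] q [-0.09  0.41  0.13 -0.25 -1.35 -1.35]
```

Emit:
send_rows(
  commands=[
    [0.4,-4,-5,0,0,-0.1,1],
    [0.7,-8,-10,-0.1,-0.1,-0.2,1],
    [0.7,-9,-13.5,-0.1,-0.1,-0.2,1],
    [0.7,-9,-15,-0.1,-0.1,-0.2,1],
    [0.7,-9,-15,-0.1,-0.1,-0.2,1],
  ],
)

```text
clock: 45.45
eef_pos: [562.8, -165.3, 282.3]
orientation: [-0.004, -0.032, 0.992, 0.124]
contact_force: [1.2, 0.7, -1.7]
opening: 0.197
```

```bash
python3 lid.py -69 86 0.25; python3 -c "
from h import *
cam('side','s11.png'); cam('wrist','w45.png')
cv2.imwrite('pics/s11z.png',cv2.resize(cv2.imread('pics/s11.png')[140:260,220:380],(800,600),interpolation=cv2.INTER_CUBIC))"
```

```text
lid O crate [17.5  0.1] 104.0 edge a bottom [-50.3   0.2] 86.7 phi 0.25 yaw err deg -0.07 pitch(y-dir)  0.001 F [ 1.2  0.7 -1.7] M [-0.91 -0.06 -0.03] open 0.197
shift [  1.3 -18.7  -0.7] turn [ 0.  -0.   0.1] tcp now [ 562.8 -165.3  282.3] t 45.45 open 0.197 F [ 1.2  0.7 -1.7] q [-0.11  0.43  0.12 -0.25 -1.32 -1.33]
```

View pics/s11z.png

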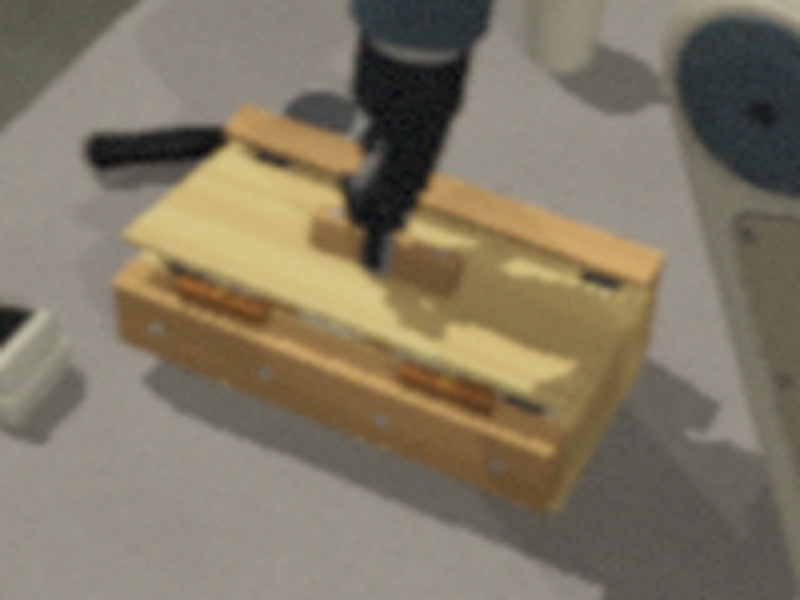

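View pics/w45.png

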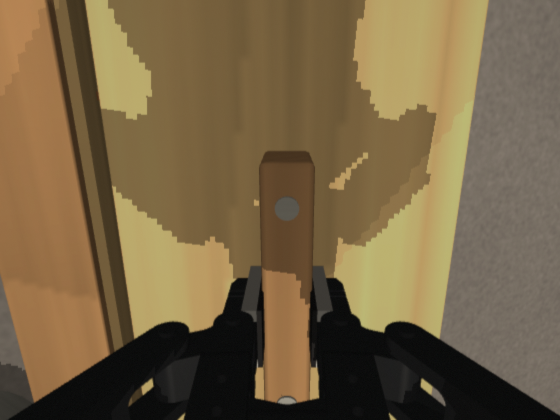

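Emit:
send_rows(
  commands=[
    [0.3,-4,0,0,0,0,1],
    [0.6,-8,-0.3,0,0,0,1],
    [0.9,-12,-0.5,0,0,0,1],
    [1.1,-15,-0.7,0,0,0,1],
    [1.1,-15,-0.7,0,0,0,1],
  ],
)

```text
clock: 45.97
eef_pos: [564.1, -181.1, 282.1]
orientation: [-0.004, -0.032, 0.992, 0.124]
contact_force: [0.3, 0.3, -2.5]
opening: 0.193
```

```bash
python3 lid.py -69 86 0.25
```

```text
lid O crate [ 1.5 -0.3] 103.8 edge a bottom [-66.3  -0.2] 86.5 phi 0.249 yaw err deg -0.09 pitch(y-dir)  -0.0 F [ 0.3  0.3 -2.5] M [-0.95 -0.04 -0.01] open 0.193
shift [-0.  -2.9 -0.5] turn [0.1 0.  0.1] tcp now [ 564.1 -181.1  282.1] t 45.97 open 0.193 F [ 0.3  0.3 -2.5] q [-0.13  0.44  0.14 -0.25 -1.33 -1.31]
```

Emit:
send_rows(
  commands=[
    [0,-2,0,0,0,0,1],
    [0,-3.5,-0.5,0,0,0,1],
    [0,-3.5,-0.5,0,0,0,1],
  ],
)

```text
clock: 46.22
eef_pos: [564.0, -184.9, 281.5]
orientation: [-0.004, -0.031, 0.992, 0.124]
contact_force: [-0.8, 0.4, -3.2]
opening: 0.191
```

```bash
python3 lid.py -70.5 85.5 0.17; python3 -c "
from h import *
cam('side','s12.png'); cam('wrist','w46.png')
cv2.imwrite('pics/s12z.png',cv2.resize(cv2.imread('pics/s12.png')[140:260,220:380],(800,600),interpolation=cv2.INTER_CUBIC))"
```

```text
lid O crate [-2.2  0. ] 103.2 edge a bottom [-70.1   0.1] 85.9 phi 0.249 yaw err deg -0.11 pitch(y-dir)  -0.0 F [-0.8  0.4 -3.2] M [-1.   -0.05 -0.  ] open 0.191
shift [-0.9 14.9 -2.8] turn [-4.5 -0.3  0.1] tcp now [ 564.  -184.9  281.5] t 46.22 open 0.191 F [-0.8  0.4 -3.2] q [-0.14  0.44  0.14 -0.25 -1.33 -1.3 ]
```

View pics/s12z.png

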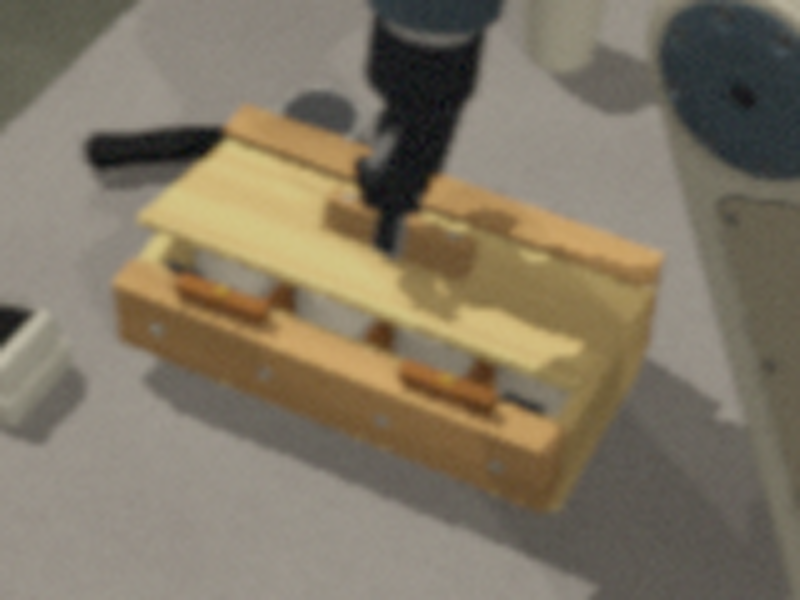

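View pics/w46.png

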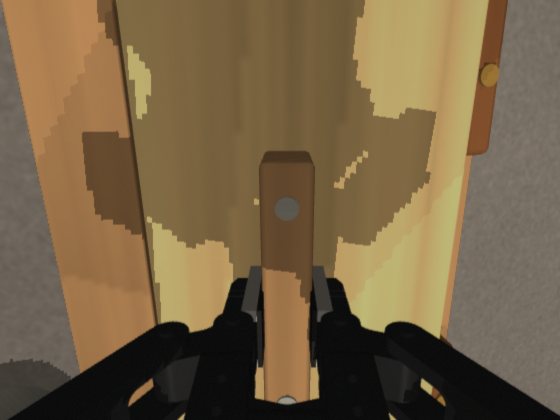

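Emit:
send_rows(
  commands=[
    [-0.2,3.5,-0.6,-1.1,0,0,1],
    [-0.4,7.5,-1.4,-2.2,-0.1,0,1],
    [-0.7,11,-2.1,-3.3,-0.2,0,1],
    [-0.9,15,-2.8,-4.5,-0.3,0.1,1],
    [-0.9,15,-2.8,-4.5,-0.3,0.1,1],
  ],
)

```text
clock: 46.73
eef_pos: [562.9, -168.2, 278.6]
orientation: [-0.003, -0.033, 0.996, 0.084]
contact_force: [-0.4, 0.5, -2.1]
opening: 0.193
```

```bash
python3 lid.py -71 85 0.08
```

```text
lid O crate [0.1 0.2] 97.2 edge a bottom [-68.9   0. ] 85.5 phi 0.169 yaw err deg 0.11 pitch(y-dir)  0.0 F [-0.4  0.5 -2.1] M [-0.62  0.05  0.03] open 0.193
shift [-0.9 14.9 -4.6] turn [-5.1 -0.3 -0.1] tcp now [ 562.9 -168.2  278.6] t 46.73 open 0.193 F [-0.4  0.5 -2.1] q [-0.08  0.42  0.08 -0.18 -1.26 -1.36]
```

Emit:
send_rows(
  commands=[
    [-0.2,3,-1,-1.2,0,0,1],
    [-0.4,6.5,-2.2,-2.5,-0.1,0,1],
    [-0.7,10,-3.4,-3.8,-0.2,0,1],
    [-0.9,14,-4.6,-5.1,-0.3,-0.1,1],
    [-0.9,14,-4.6,-5.1,-0.3,-0.1,1],
  ],
)

```text
clock: 47.15
eef_pos: [561.8, -153.1, 273.6]
orientation: [-0.002, -0.033, 0.999, 0.039]
contact_force: [-0.3, -0.2, -1.7]
opening: 0.191
```

```bash
python3 lid.py -71.5 84.3 0.0;  python3 -c "
from h import *
cam('side','s13.png')
cv2.imwrite('pics/s13z.png',cv2.resize(cv2.imread('pics/s13.png')[140:260,220:380],(800,600),interpolation=cv2.INTER_CUBIC))"
```

```text
lid O crate [-1.3  0.5] 90.2 edge a bottom [-71.1   0.4] 84.7 phi 0.078 yaw err deg 0.06 pitch(y-dir)  0.001 F [-0.3 -0.2 -1.7] M [-0.29 -0.06 -0.03] open 0.191
shift [-0.7 14.2 -5.3] turn [-4.5 -0.4 -0.1] tcp now [ 561.8 -153.1  273.6] t 47.15 open 0.191 F [-0.3 -0.2 -1.7] q [-0.02  0.4   0.   -0.08 -1.19 -1.45]
```

View pics/s13z.png

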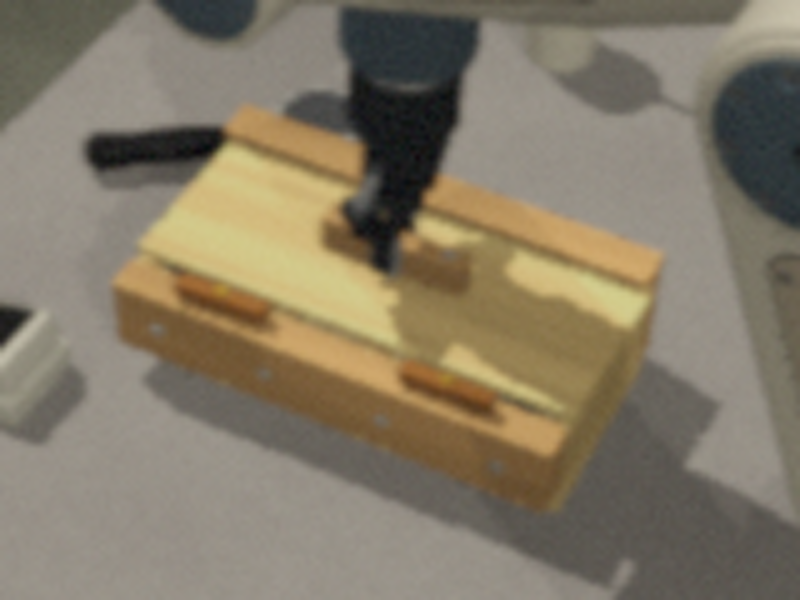

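Emit:
send_rows(
  commands=[
    [-0.2,3.5,-1.2,-1.1,-0.1,0,1],
    [-0.4,7,-2.6,-2.2,-0.2,0,1],
    [-0.6,10.5,-4,-3.4,-0.3,0,1],
    [-0.7,14,-5.3,-4.5,-0.4,-0.1,1],
    [-0.7,14,-5.3,-4.5,-0.4,-0.1,1],
  ],
)

```text
clock: 47.62
eef_pos: [561.1, -138.6, 268.3]
orientation: [0.0, -0.033, 0.999, -0.001]
contact_force: [-0.9, 0.1, -0.2]
opening: 0.19
```

```bash
python3 lid.py -72 84 0.0;  python3 -c "
from h import *
cam('side','s14.png');cam('wrist','w47.png')
cv2.imwrite('pics/s14z.png',cv2.resize(cv2.imread('pics/s14.png')[140:260,220:380],(800,600),interpolation=cv2.INTER_CUBIC))"
```

```text
lid O crate [-1.4 -0.1] 84.3 edge a bottom [-71.4  -0.1] 84.4 phi -0.001 yaw err deg 0.02 pitch(y-dir)  -0.0 F [-0.9  0.1 -0.2] M [-0.05 -0.21 -0.06] open 0.19
shift [ 0.  -0.8 -0.3] turn [ 0.1  0.  -0. ] tcp now [ 561.1 -138.6  268.3] t 47.62 open 0.19 F [-0.9  0.1 -0.2] q [ 0.03  0.39 -0.06  0.   -1.12 -1.53]
```

View pics/s14z.png

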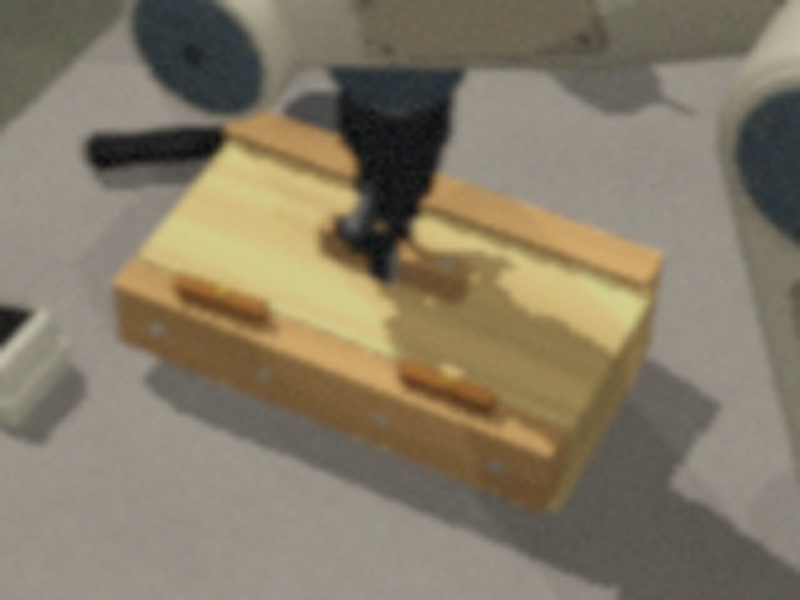

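View pics/w47.png

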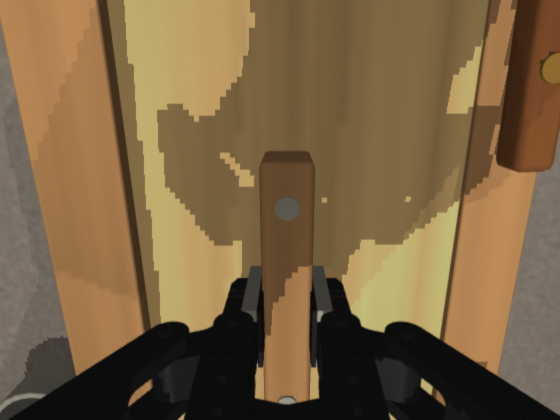

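Emit:
send_rows(
  commands=[
    [0,-0.5,-1,0,0,0,1],
    [0,-0.5,-1.5,0,0,0,1],
    [0,-0.5,-1.5,0,0,0,1],
    [0,-0.5,-1,0,0,0,0.6],
    [0,-0.5,-1,0,0,0,0.6],
  ],
)

```text
clock: 48.13
eef_pos: [561.3, -139.9, 267.8]
orientation: [0.001, -0.033, 0.999, -0.0]
contact_force: [-0.7, 0.6, -0.0]
opening: 0.398
```

Emit:
send_rows(
  commands=[
    [0,0,3,0,0,0,0.6],
    [0,0,20,0,0,0,0.6],
    [0,0,45,0,0,0,0.6],
    [0,0,75,0,0,0,0.6],
    [0,0,75,0,0,0,0.6],
  ],
)

```text
clock: 48.55
eef_pos: [562.7, -140.7, 349.5]
orientation: [0.006, -0.033, 0.999, -0.002]
contact_force: [0.4, -0.2, 1.0]
opening: 0.401
```

```bash
python3 r.py;  python3 -c "
from h import *
cam('side','s15.png');cam('wrist','w48.png')
cv2.imwrite('pics/s15z.png',cv2.resize(cv2.imread('pics/s15.png')[140:260,220:380],(800,600),interpolation=cv2.INTER_CUBIC))
goto(cw(84,85,320),TH+0.0,off=0)"
```

```text
[ 562.7 -140.7  349.5] [-3.4 -1.5] [ 0.4 -0.2  1. ] [-0.04 -0.17 -0.04] 0.40131312175102046
shift [-90.9  81.  -24.3] turn [0.  0.3 0. ] tcp now [ 561.6 -140.1  344.3] t 48.65 open 0.403 F [ 0.   0.8 -0.4] q [ 0.03  0.33  0.06  0.   -1.3  -1.53]
```

View pics/w48.png

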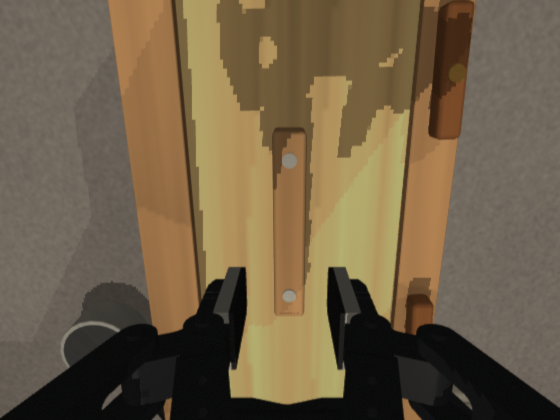

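View pics/s15z.png

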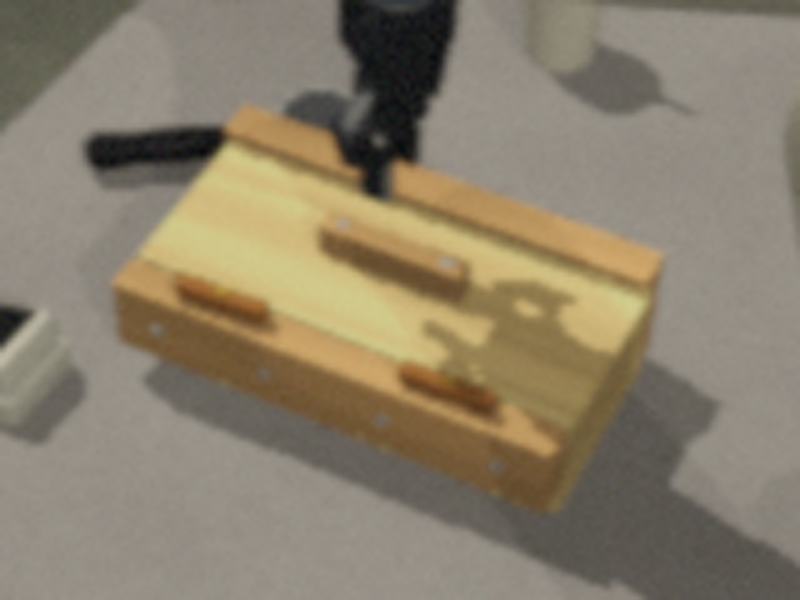

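Emit:
send_rows(
  commands=[
    [-91,81,-24,0,0.3,0,0.6],
    [-91,81,-24,0,0.3,0,0.6],
    [-91,81,-24,0,0.3,0,0.6],
    [-91,81,-24,0,0.3,0,0.6],
    [-91,81,-24,0,0.3,0,0.6],
  ],
)

```text
clock: 49.07
eef_pos: [468.8, -58.3, 319.2]
orientation: [-0.002, -0.034, 0.999, -0.0]
contact_force: [0.4, 0.4, 0.0]
opening: 0.399
```

Emit:
send_rows(
  commands=[
    [0,0,0,0,0,0,0.6],
    [0,0,0,0,0,0,0.6],
  ],
)

```text
clock: 49.23
eef_pos: [469.2, -58.5, 319.0]
orientation: [-0.002, -0.034, 0.999, -0.0]
contact_force: [-1.0, -0.2, 0.4]
opening: 0.401
```

```bash
python3 -c "
from h import *
cam('wrist','w49.png')
goto((471.2,-59.2,268),TH+0.03,off=0)"
```

```text
shift [  1.8  -0.5 -51. ] turn [ 0.  -0.2  1.6] tcp now [469.4 -58.7 319. ] t 49.28 open 0.4 F [0.3 0.1 0.2] q [ 0.21  0.15 -0.25 -0.   -1.18 -1.71]
```

View pics/w49.png

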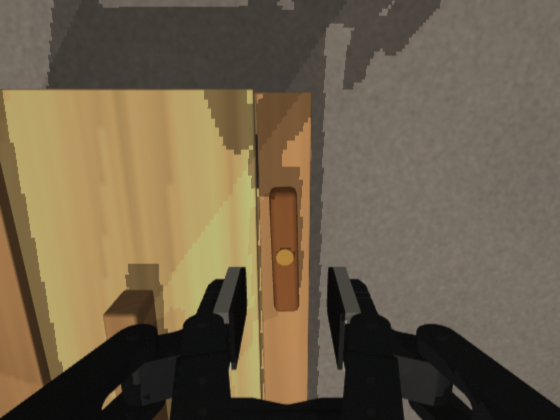

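Emit:
send_rows(
  commands=[
    [1.8,-0.5,-18,0,-0.2,1.6,0.6],
    [1.8,-0.5,-34,0,-0.2,1.6,0.6],
    [1.8,-0.5,-45,0,-0.2,1.6,0.6],
    [1.8,-0.5,-50,0,-0.2,1.6,0.6],
    [1.8,-0.5,-50,0,-0.2,1.6,0.6],
  ],
  squeeze=35,
)

```text
clock: 49.7
eef_pos: [471.4, -59.6, 267.8]
orientation: [-0.001, -0.047, 0.999, -0.0]
contact_force: [-0.5, -0.1, -0.0]
opening: 0.399
```

Emit:
send_rows(
  commands=[
    [0,0,0,0,0,0,0.7],
    [0,0,0,0,0,0,1],
    [0,0,0,0,0,0,1],
    [0,0,0,0,0,0,1],
  ],
)

```text
clock: 50.03
eef_pos: [471.8, -59.5, 268.6]
orientation: [-0.0, -0.047, 0.999, -0.0]
contact_force: [0.8, 0.7, 1.9]
opening: 0.155
```

```bash
python3 r.py
```

```text
[471.8 -59.5 268.6] [83.6 84. ] [0.8 0.7 1.9] [ 0.5  -0.07 -0.03] 0.15513707418168082
```

Emit:
send_rows(
  commands=[
    [0,0,0,0,0,6,1],
    [0,0,0,0,0,12,1],
    [0,0,0,0,0,18,1],
    [0,0,0,0,0,24,1],
    [0,0,0,0,0,30,1],
  ],
)

```text
clock: 50.45
eef_pos: [471.6, -59.1, 268.6]
orientation: [-0.0, -0.306, 0.952, 0.0]
contact_force: [-1.6, 3.8, -0.7]
opening: 0.153
```

Emit:
send_rows(
  commands=[
    [0,0,0,0,0,6,1],
    [0,0,0,0,0,12,1],
    [0,0,0,0,0,18,1],
    [0,0,0,0,0,24,1],
    [0,0,0,0,0,30,1],
  ],
)

```text
clock: 50.87
eef_pos: [471.3, -58.8, 268.6]
orientation: [-0.0, -0.544, 0.839, 0.001]
contact_force: [-1.4, 2.1, -0.8]
opening: 0.156
```

```bash
python3 -c "
from h import *
goto((471.2,-59.2,268),TH+1.55,off=0)"; python3 r.py
```

```text
shift [-0.1 -0.4 -0.6] turn [-0.  -0.1 26.6] tcp now [471.3 -58.8 268.6] t 50.87 open 0.156 F [-1.4  2.1 -0.8] q [ 0.21  0.2  -0.33 -0.   -1.05 -0.63]
[471.3 -58.8 268.6] [84.2 84.4] [-1.4  2.1 -0.8] [ 0.89  0.47 -0.  ] 0.1559179277993974
```

Emit:
send_rows(
  commands=[
    [0,0,0,0,0,6,1],
    [0,0,0,0,0,12,1],
    [0,0,0,0,0,18,1],
    [0,0,0,0,0,24,1],
    [0,0,0,0,0,27,1],
  ],
)

```text
clock: 51.28
eef_pos: [470.9, -58.7, 268.6]
orientation: [0.0, 0.727, -0.687, -0.001]
contact_force: [-0.9, 1.8, 0.3]
opening: 0.15
```

```bash
python3 r.py; python3 -c "
from h import *
cam('wrist','w50.png')
goto((471.2,-59.2,268),TH+1.57,off=0)"
```

```text
[470.9 -58.7 268.6] [84.4 84.7] [-0.9  1.8  0.3] [0.55 0.37 0.01] 0.1501066480817566
shift [ 0.3 -0.5 -0.6] turn [-0.  -0.1  0.4] tcp now [470.9 -58.7 268.6] t 51.33 open 0.153 F [-0.9  2.2 -0.6] q [ 0.21  0.2  -0.33 -0.   -1.05 -0.15]
```

View pics/w50.png

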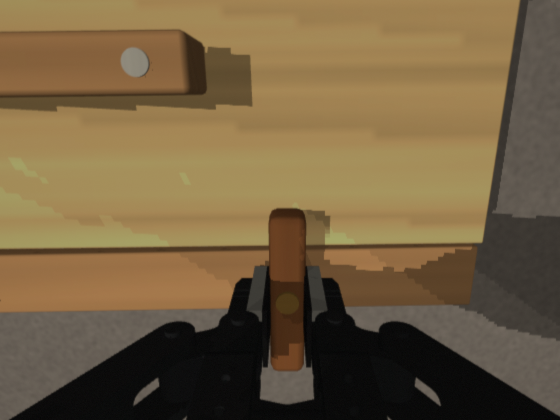

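Emit:
send_rows(
  commands=[
    [0,0,0,0,0,0,0.6],
    [0,0,0,0,0,0,0.6],
    [0,0,10,0,0,0,0.6],
    [0,0,40,0,0,0,0.6],
    [0,0,60,0,0,0,0.6],
  ],
)

```text
clock: 51.75
eef_pos: [471.2, -59.0, 330.4]
orientation: [0.0, 0.726, -0.687, -0.0]
contact_force: [0.9, -0.6, 1.1]
opening: 0.401
```

Emit:
send_rows(
  commands=[
    [169,10,0,0,0,-88,0.6],
    [169,10,0,0,0,-88,0.6],
    [169,10,0,0,0,-88,0.6],
    [169,10,0,0,0,-88,0.6],
    [169,10,0,0,0,-88,0.6],
  ],
)

```text
clock: 52.17
eef_pos: [645.5, -48.6, 326.6]
orientation: [-0.002, -0.477, 0.879, 0.001]
contact_force: [-1.0, 0.3, -3.0]
opening: 0.398
```

```bash
python3 -c "
from h import *
goto((639.6,-48.5,320),TH+0.0,off=0)"
```

```text
shift [-5.9  0.1 -6.6] turn [ -0.1  -0.2 -53.3] tcp now [645.5 -48.6 326.6] t 52.17 open 0.398 F [-1.   0.3 -3. ] q [ 0.17  0.48  0.24 -0.   -1.34 -0.74]
```

Emit:
send_rows(
  commands=[
    [-6,0,-6,0,0,-53,0.6],
    [-6,0,-6,0,0,-53,0.6],
    [-6,0,-6,0,0,-53,0.6],
    [-6,0,-6,0,0,-53,0.6],
    [-6,0,-6,0,0,-53,0.6],
  ],
)

```text
clock: 52.58
eef_pos: [639.7, -48.8, 320.7]
orientation: [-0.001, -0.184, 0.983, 0.001]
contact_force: [0.0, -1.2, 0.3]
opening: 0.401
```

Emit:
send_rows(
  commands=[
    [0,0,0,0,0,-18.5,0.6],
    [0,0,0,0,0,-18.5,0.6],
    [0,0,0,0,0,-18.5,0.6],
    [0,0,0,0,0,-18.5,0.6],
  ],
)

```text
clock: 52.92
eef_pos: [639.8, -48.9, 320.9]
orientation: [-0.0, -0.021, 1.0, 0.001]
contact_force: [-0.1, 0.5, -0.8]
opening: 0.401
```

```bash
python3 -c "
from h import *
cam('wrist','w51.png')
goto((639.5,-48.5,269),TH+0.0,off=0)"
```

```text
shift [ -0.3   0.4 -51.8] turn [-0.1 -0.1  1. ] tcp now [639.8 -48.9 320.8] t 52.97 open 0.403 F [ 0.5 -0.1 -1. ] q [ 0.17  0.47  0.21 -0.   -1.31 -1.69]
```

View pics/w51.png

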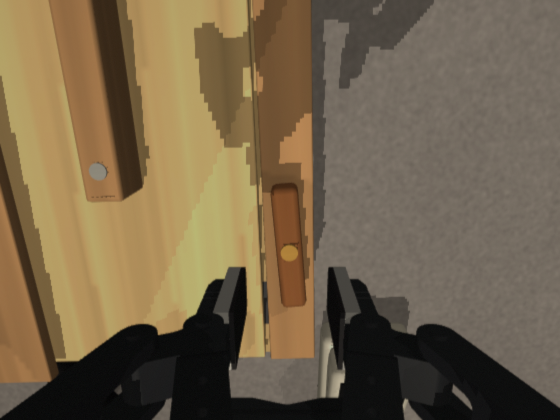

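Emit:
send_rows(
  commands=[
    [-0.3,0.4,-18,0,0,3,0.6],
    [-0.3,0.4,-34,0,0,3.5,0.6],
    [-0.3,0.4,-45,0,0,3.5,0.6],
    [-0.3,0.4,-51,0,0,3.5,0.6],
    [-0.3,0.4,-51,0,0,3.5,0.6],
  ],
)

```text
clock: 53.38
eef_pos: [639.2, -48.5, 268.3]
orientation: [-0.002, -0.055, 0.999, 0.001]
contact_force: [0.4, 0.4, 1.2]
opening: 0.4
```

Emit:
send_rows(
  commands=[
    [0,0,0,0,0,0,0.7],
    [0,0,0,0,0,0,1],
    [0,0,0,0,0,0,1],
    [0,0,0,0,0,0,1],
  ],
)

```text
clock: 53.72
eef_pos: [639.4, -47.9, 269.1]
orientation: [-0.001, -0.055, 0.999, 0.001]
contact_force: [-1.2, 4.1, 2.0]
opening: 0.154
```

```bash
python3 r.py
```

```text
[639.4 -47.9 269.1] [ 84.2 -84. ] [-1.2  4.1  2. ] [1.3  0.36 0.01] 0.15441378179993798
```

Emit:
send_rows(
  commands=[
    [0,0,0,0,0,6,1],
    [0,0,0,0,0,12,1],
    [0,0,0,0,0,18,1],
    [0,0,0,0,0,24,1],
    [0,0,0,0,0,30,1],
  ],
)

```text
clock: 54.13
eef_pos: [639.6, -48.2, 269.1]
orientation: [-0.001, -0.314, 0.95, 0.001]
contact_force: [1.1, 0.2, -2.7]
opening: 0.151
```

Emit:
send_rows(
  commands=[
    [0,0,0,0,0,6,1],
    [0,0,0,0,0,12,1],
    [0,0,0,0,0,18,1],
    [0,0,0,0,0,24,1],
    [0,0,0,0,0,30,1],
  ],
)

```text
clock: 54.55
eef_pos: [640.0, -48.3, 269.2]
orientation: [-0.001, -0.551, 0.835, 0.0]
contact_force: [1.7, -1.0, -2.9]
opening: 0.15
```

```bash
python3 r.py;python3 -c "
from h import *
goto((639.5,-48.5,269),TH+1.57,off=0)"
```

```text
[640.  -48.3 269.2] [ 83.8 -84.6] [ 1.7 -1.  -2.9] [ 0.08 -0.7  -0.02] 0.1496268137605338
shift [-0.5 -0.2 -0.2] turn [ 0.1 -0.1 26.8] tcp now [640.  -48.3 269.2] t 54.55 open 0.15 F [ 1.7 -1.  -2.9] q [ 0.17  0.5   0.13  0.   -1.2  -0.57]
```

Emit:
send_rows(
  commands=[
    [0,0,0,0,0,6,1],
    [0,0,0,0,0,12,1],
    [0,0,0,0,0,18,1],
    [0,0,0,0,0,24,1],
    [0,0,0,0,0,27,1],
  ],
)

```text
clock: 54.97
eef_pos: [640.3, -48.3, 269.1]
orientation: [0.0, 0.732, -0.681, 0.0]
contact_force: [1.5, 0.6, -3.3]
opening: 0.154
```

Emit:
send_rows(
  commands=[
    [0,0,0,0,0,0,1],
    [0,0,0,0,0,0,0.6],
    [0,0,0,0,0,0,0.6],
    [0,0,10,0,0,0,0.6],
    [0,0,40,0,0,0,0.6],
  ],
)

```text
clock: 55.38
eef_pos: [639.1, -48.3, 305.6]
orientation: [0.004, 0.732, -0.682, -0.003]
contact_force: [-0.2, -0.3, -0.5]
opening: 0.403
```

Emit:
send_rows(
  commands=[
    [-40,0,80,0,0,0,0.6],
    [-100,60,100,0,0,0,0.6],
    [-100,100,100,0,0,0,0.6],
    [-100,100,100,0,0,0,0.6],
    [-100,100,100,0,0,0,0.6],
  ],
)

```text
clock: 55.8
eef_pos: [537.2, 53.5, 410.0]
orientation: [0.001, 0.732, -0.681, -0.001]
contact_force: [1.0, -0.3, 0.3]
opening: 0.398
```

```bash
python3 r.py;python3 -c "
from h import *
cam('wrist','w52.png'); cam('side','s16.png'); cam('top','t16.png')
cv2.imwrite('pics/s16z.png',cv2.resize(cv2.imread('pics/s16.png')[140:260,220:380],(800,600),interpolation=cv2.INTER_CUBIC))"
```

```text
[537.2  53.5 410. ] [192.1  11.4] [ 1.  -0.3  0.3] [ 0.03 -0.08  0.02] 0.39841549466333265
```

View pics/s16z.png

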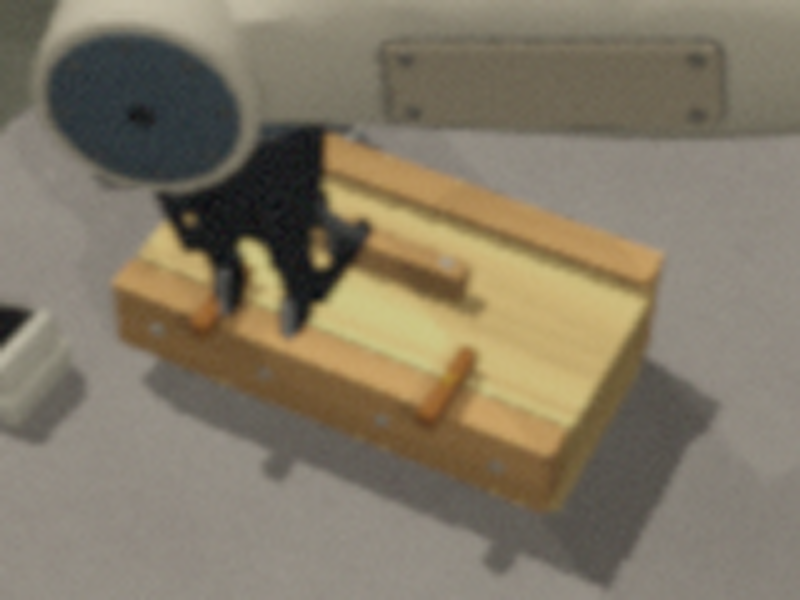

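View pics/w52.png

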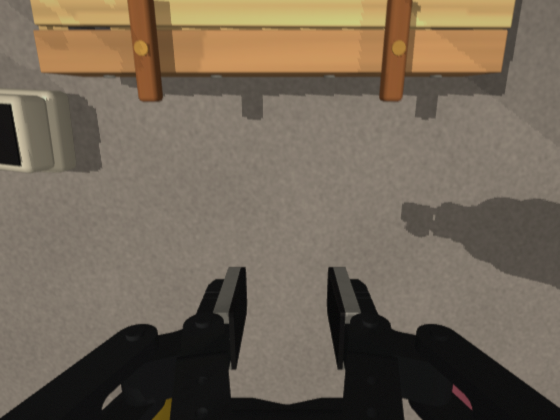

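View pics/t16.png

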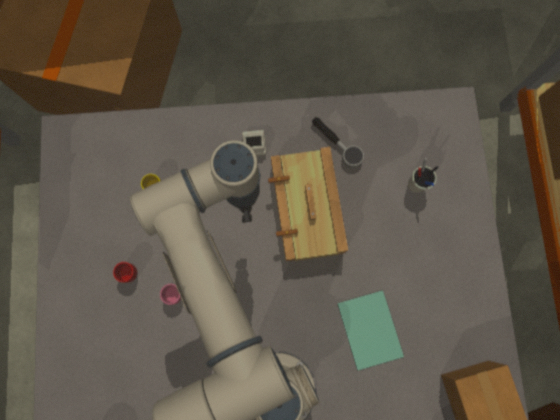

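```bash
python3 -c "
from h import *
im=cv2.imread('pics/t16.png'); im=cv2.convertScaleAbs(cv2.resize(im[140:265,260:360],None,fx=6,fy=6,interpolation=cv2.INTER_CUBIC)[:,:],alpha=1.4); im=im[60:660]; cv2.imwrite('pics/t16z.png',im)
c=cam('wrist')
for e in [((149,101),(141,0)),((392,101),(399,0))]:
    a,b=[wc(onz(c,p,110)) for p in e]; d=b-a; print(np.arctan2(-d[0],d[1]))
"
```

```text
1.551445976941252
1.5908004843975905
```

View pics/t16z.png

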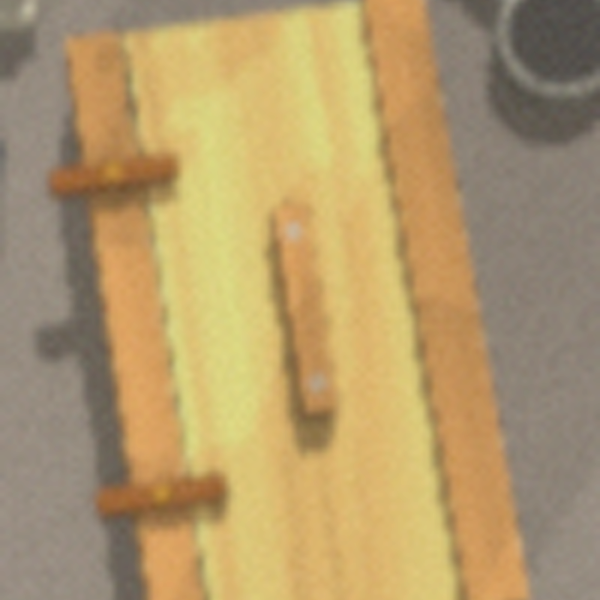

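Emit:
send_rows(
  commands=[
    [0,0,0,0,0,0,0.6],
    [0,0,0,0,0,0,0.6],
  ],
)

```text
clock: 56.17
eef_pos: [539.2, 51.2, 406.7]
orientation: [0.003, 0.732, -0.682, -0.002]
contact_force: [-0.3, -0.1, 0.3]
opening: 0.403
```

```bash
python3 -c "
from h import *
print(ctrl.job_done()); print(ctrl.get_obs()['clock'])"
```

```text
the job is handed in; nothing more can be done
None
the job is handed in; nothing more can be done
```

I packed all four white cups, one per compartment, closed the lid and turned both buttons across it. I handed the job in at about 56 s of the 210 s allowed; no verdict comes back.

**Checks before hand-in**
- **Cups:** all four stood upright on the cork. Touchdowns read at most about 6 N. Once the lid was on I could not see them again.
- **Lid:** flat on the rim with one long edge under the lip. By the arm's pose just before release it sat at crate x about -1.4 mm, y about 0, z about 84 mm, with 0.02° yaw error. The pictures afterwards agreed.
- **Buttons:** measured about 1.55 and 1.59 rad in the wrist picture. The second is just past its 1.57 end stop, so that is measurement error.
- **Other things:** the terminal, pen cup, portafilter and coloured cups looked unmoved in the last top picture; I did not measure them. The arm was clear of everything.

**What went wrong or disagreed**
- On the first try at cell 1, the gripper's knuckles came down on the crate's lip. The readings I saw peaked at 38.3 N, close to the 40 N limit. I only get a reading at the end of each call, so I can't rule out a brief higher value. I backed off, set that cup down and gripped all the cups nearer their rims from then on.
- Camera estimates differed by 2 to 4 mm between views, so I corrected each grasp close up with the wrist camera.

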